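File the resin-mounted specimens in the carousel store

TASK

File this batch of red and green resin-mounted specimens in the covered carousel: every red block in the red compartment and every green block in the green one; the last red block has first to be pushed out of its mould with the orange ejector slide. For each colour turn the carousel (the pegs on its rim are there for that) until that compartment stands under the chute, lay the blocks on the steel tipping pan and lift the pan's handle so that they slide down the chute; never hold a block over the chute to feed it by hand. Leave the pan down level, and leave the black block and the other things on the desk where they are.

Things in the scene. Friction and masses are not known exactly. Their poses are not given: they have to be found in the camera images.
- red0_mid (a point): resin-mounted specimen: a red moulded resin block 26 x 34 x 20 mm (along its own x, y, z) with a small bare steel insert in its top (+z) face, 40 to 65 g. The point is its centre, the axes are the block's own. It starts inside the mould, long side along the mould's y, and comes out only by means of the ejector slide.
- red1_mid (a point): resin-mounted specimen: a red moulded resin block 26 x 34 x 20 mm (along its own x, y, z) with a small bare steel insert in its top (+z) face, 40 to 65 g. The point is its centre, the axes are the block's own. Lies flat on the desk at any yaw, or is absent in this run.
- red2_mid (a point): resin-mounted specimen: a red moulded resin block 26 x 34 x 20 mm (along its own x, y, z) with a small bare steel insert in its top (+z) face, 40 to 65 g. The point is its centre, the axes are the block's own. Lies flat on the desk at any yaw, or is absent in this run.
- green1_mid (a point): resin-mounted specimen: a green moulded resin block 26 x 34 x 20 mm (along its own x, y, z) with a small bare steel insert in its top (+z) face, 40 to 65 g. The point is its centre, the axes are the block's own. Lies flat on the desk at any yaw, or is absent in this run.
- green2_mid (a point): resin-mounted specimen: a green moulded resin block 26 x 34 x 20 mm (along its own x, y, z) with a small bare steel insert in its top (+z) face, 40 to 65 g. The point is its centre, the axes are the block's own. Lies flat on the desk at any yaw, or is absent in this run.
- store: specimen store, fixed to the desk (place varies, yaw up to 0.12). Origin on the turntable's axis at desk height; its y axis points from there out through chute and pan. A fixed clear dust cover, 290 mm across, top 80 mm high, closes the turntable except under the chute. Uprights at x = +-58, y = 190 mm carry chute and pan, 136 mm high; the chute's back wall at y = 63 mm is 170 mm high.
- chute (a point): centre of the open top of the aluminium drop chute, 170 mm high, 96 mm from the turntable's axis along the store's y; axes as the store's. Mouth 90 (x) by 62 mm (y), 66 x 62 mm at the bottom, just above the cover. What falls down it lands in the compartment then beneath it; have the compartment's middle under the chute to within about 10 degrees.
- turntable (a joint): angle of the turntable about the store's axis, rad, counter-clockwise from above; turns endlessly and stays where left (friction 0.12 N m). White tray 336 mm across with five walled compartments of 72 degrees (floor 17 mm high, walls to 70 mm, radius 38 to 140 mm); floor and rim of each coloured: counter-clockwise red, blue, green, yellow, black.
- store_axis (a point): point on the turntable's axis at the cover's top, 80 mm high. Around it, outside the cover, ten upright steel pegs on the turntable's rim serve to turn it: 12 mm thick, black-capped, tops 120 mm high, on a circle of radius 157 mm, every 36 degrees: one at the middle of each compartment, one at each dividing wall. They pass under the pan.
- comp_red (a point): middle of the red compartment's floor, 95 mm from the turntable's axis; turns with it
- comp_green (a point): middle of the green compartment's floor, 95 mm from the turntable's axis; turns with it (144 degrees counter-clockwise of the red one)
- pan (a joint): tilt of the steel tipping pan, rad: 0 lying level, up to 1.15 fully tipped. It is hinged at the chute's edge (axis along the store's x at y = 128 mm, 128 mm high) with its open end over the chute; lifting its handle tips it so that the blocks slide down the chute (all have slid by about 1 rad). Falls back level by its own weight (0.35 kg); force to lift about 3 N at the handle.
- pan_floor (a point): centre of the pan's floor surface (135 mm high when level), inside 82 mm (x) by 133 mm (y), with 14 mm walls on both long sides and the handle end, open at the chute end; axes as the store's when level, moving with the pan
- pan_handle (a point): middle of the pan's handle: a round black bar 10 mm thick, 78 mm long along the store's x, 45 mm out from the pan's end wall, 150 mm high when level and 181 mm from the hinge
- mould: aluminium mould on a steel base 62 x 140 mm, fixed to the desk (place and yaw vary). Origin at the middle of its cavity at desk height, y along the cavity. The housing (60 x 43 mm, top 43 mm high) closes the cavity above and on both sides; it is open towards -y, where the base makes a flat landing, 12 mm high, from y = -19 to -89 mm.
- ejector (a joint): travel of the mould's ejector slide, m: 0 at rest, 0.048 pressed fully in; moves towards the mould's -y and springs back when let go (3 N at first, 9 N fully in). Fully in, it has pushed the block 46 mm, clear of the housing on the landing.
- ejector_tab (a point): centre of the outer face (towards the mould's +y) of the ejector's upright orange thumb tab, 44 mm above the desk; the tab is 36 mm wide (mould's x), 8 mm thick, from 14 to 64 mm high; push it towards the mould's -y
- black1: a black resin block of the same size as the others, on the desk; origin at the centre of its underside. Not part of the batch: leave it.
- paste_jar: small jar 44 mm across, 42 mm high, blue cap; origin under its centre; leave it
- marker: marker pen 125 mm long, lying; leave it
- dish: shallow glass dish 84 mm across, 18 mm high; origin under its centre; leave it
- screwdriver: screwdriver lying on the desk; leave it
- mouse: black computer mouse; leave it
- mug: blue mug 80 mm across, 95 mm high; leave it
Things that resemble listed ones, but are neither listed nor needed, are in the scene too. What is shaped like the part that bears green1_mid but blue or yellow is not meant.

How it is judged:
On the way, in this order (a step that is already met when the one before it is completed fails the run):
1. the ejector slide is pressed home and the red block comes out of the mould (y of red0_mid in the frame of mould below -0.036 m and value of joint ejector above 0.03 m), for 0.05 s.
2. the pan is tipped (value of joint pan above 0.6 rad), for 0.05 s.
At the end, for the whole second after the job is handed in: every red block present lies in the red compartment and every green one in the green compartment (centre within 69 mm of the compartment's middle, below the cover), the pan is back level (within 0.06 rad) and the ejector slide back out (within 6 mm) (horizontal distance between each of red0_mid, red1_mid, red2_mid and comp_red below 0.069 m and height (world z) of each of red0_mid, red1_mid, red2_mid, green1_mid, green2_mid below 0.072 m and z of each of red0_mid, red1_mid, red2_mid, green1_mid, green2_mid in the frame of store above 0.015 m and horizontal distance between each of green1_mid, green2_mid and comp_green below 0.069 m and value of joint pan below 0.06 rad and value of joint ejector below 0.006 m); the robot touches nothing.
It fails at once if a block is held by the gripper over or in the chute (feeding by hand) ((contact force between the fingers and red0 above 0.3 N and x of red0_mid in the frame of chute between -0.043 and 0.043 m and y of red0_mid in the frame of chute between -0.03 and 0.026 m) or (contact force between the fingers and red1 above 0.3 N and x of red1_mid in the frame of chute between -0.043 and 0.043 m and y of red1_mid in the frame of chute between -0.03 and 0.026 m) or (contact force between the fingers and red2 above 0.3 N and x of red2_mid in the frame of chute between -0.043 and 0.043 m and y of red2_mid in the frame of chute between -0.03 and 0.026 m) or (contact force between the fingers and green1 above 0.3 N and x of green1_mid in the frame of chute between -0.043 and 0.043 m and y of green1_mid in the frame of chute between -0.03 and 0.026 m) or (contact force between the fingers and green2 above 0.3 N and x of green2_mid in the frame of chute between -0.043 and 0.043 m and y of green2_mid in the frame of chute between -0.03 and 0.026 m)).
It fails at once if something else on the desk is moved more than 30 mm (distance of any of black1, paste_jar, marker, dish, screwdriver, mouse, mug from where it was at the start of the episode above 0.03 m).
Of red1, red2, green1, green2 only 2 to 3 are there at a start; the rules pass over those that are not, and their reading is None.
At some moment in a run one of red1, red2, green1, green2 may be knocked a few centimetres aside while the robot is not near it.
Once in a run the grip may slacken for a moment while it holds something.
It also fails if it takes over 210 s, if anything falls off the work surface, if the arm or the gripper's body presses on something with over 40 N, if the wrist force passes 120 N, or if a joint passes its speed limit or range.

ROBOT

A 6-joint arm with a two-finger parallel gripper is mounted at the origin on the work surface. World frame = base frame: x ahead of the robot, y to its left, z up, the work surface at z = 0. Lengths are in m, angles in rad, forces in N, time in s.
With the tool pointing down it reaches from about 0.225 to 0.875 m from the base axis. Payload 3.4 kg.
Tool frame: the origin (TCP) lies between the finger pads; the fingertips stand 11 mm ahead of it and the grasp point (between the pads) lies 8 mm behind it (tips_ahead is the distance from the TCP to the fingertips, in m); z points along the fingers, x is the direction in which the jaws open and shut, and the axes are right-handed (so a half turn about z gives the same grasp; the last joint's range is limited). The gripper opens to 85 mm and grips with 20 to 120 N. Pads are 22 mm wide; open, the fingers measure 114 mm over their backs; the gripper's body (76 mm by 85 mm) begins 54 mm behind the grasp point. The pads swing forward as they close: fully open they stand 13 mm farther back than shut.
Start: joints at [-1.273, 0.276, 1.505, -0, 1.361, -0.121], TCP at [0.234, -0.525, 0.242] pointing down, gripper open.
Joint ranges: [-2.89, 2.89], [-0.75, 2.08], [0.22, 2.7], [-1.18, 4.32], [0.11, 2.71], [-2.7, 2.7]. Speed limits (rad/s): [2.57, 2.57, 3.14, 3.14, 3.14, 3.14].

INTERFACE

Orientations are given as a unit quaternion [w, x, y, z].
In Python, from rig import get_state, get_image, sign_off, masks_of, tips_ahead gives the robot as it stands.
- The arm moves only by the tool play_rows, never from a script. Its argument "series" is a list of rows, each an object of numbers: "fingers": the closure, from -1 (fully open) to 1 (shut); "dx", "dy", "dz": the shift along the world's x, y, z in mm; "turn": the turn about the world's z in rad. A call has 1 to 20 rows; each row shifts and turns the pose as measured when the row begins; what a row does not reach is not made up. A row lasts 1/12 s, in which the tool goes at most 41.7 mm and 7.16 degrees, less where a joint would pass 70% of its speed; a pose out of reach is approached as far as the arm can. A call with a gripper value outside its range is refused whole. The fingers move at their own pace and stop on an object; "squeeze" is the grip in N (left out, the last holds). Time passes only in rows, so rows that do not move let the fingers close. It gives the time, the measured TCP pose, the force and the opening at its end, in the units of the state.
- get_state(): the state, without advancing time (a new reading comes with each control period).
- get_image(name): name is "scene" or "top" or "wrist"; returns a dict with "pixels" (384x512x3 uint8, red, green, blue), "vfov" (degrees; the focal length in pixels is half the picture's height over the tangent of half this angle, whatever the lens; pixels are square), "cx", "cy" (the principal point, pixels), "rvec" (rotation vector, rad) and "tvec" (3), from world to camera coordinates, as OpenCV has them; the wrist camera has in their place "hand_eye" (4x4, takes a point from camera to tool coordinates, whose origin is the TCP and whose axes are the tool frame's). Camera axes: x right, y down, z forward; pixel columns grow to the right and rows downward; lengths in m; the calibration is good to about 2 mm. A picture is of the moment at which its call begins: read the wrist's pose just before it. There is no depth.
- sign_off(): hands the job in, once; it reports no verdict.
Trained networks look in a picture, given as the dict that the camera call returned (one of the last four; its "shot" number tells which), for a name from the list of things; names that differ only in an ending like _2 or _b are one class to them, and where a whole thing is asked for, a point or a joint stands for the part that bears it (a point fixed in the world has none). Each returns a list of dicts, best first, with "p" (0 to 1); they miss things now and then, are a little off and sometimes report something else, mostly with a low value. They report only what shows in the picture. A call takes as long as a camera call. They do not tell look-alikes from the thing itself.
- masks_of(picture, label): "region" (384x512 bool, what is visible of it) and "xy" ([column, row] in pixels, amid what is visible of it).
The state is a dict: "clock": time; "qpos": joint angles; "qd": joint speeds; "effort": joint torques, N m; "position": TCP position; "ee_rot": TCP orientation; "contact_force": force on the tool from outside, world axes, zero at the start; "moment": the same for the moment, N m; "width": finger opening in m.
Only numpy, scipy, OpenCV 4.12 (cv2) and the standard library are available. Lean on these libraries where they do the work, as an engineer would, in place of code of your own. Each camera call takes 0.05 s, during which the arm holds its last target. There are 200 camera calls.

## Working session

There is one attempt and no reset: what is moved stays moved. The work goes in short steps, Python scripts to look and compute and a tool call to move; the robot and the scene stay as the last step left them, time stands still between calls to the robot, and variables do not carry over. Pictures are saved under pics/ and viewed, about 12 in all and at most 16, crops included, and the job is handed in when it is done.

Besides the shell and the picture viewer there is one more tool, called after "Call:" as name(argument=value, ...) on one line, values as JSON. play_rows: Moves the arm, as the interface text tells. Its arguments: {"type":"object","properties":{"series":{"type":"array"},"squeeze":{"type":"number"}},"required":["series"]}

```bash
mkdir -p pics; ls; cat > h.py <<'E'
import numpy as np, cv2
from rig import get_state, get_image, sign_off, masks_of, tips_ahead
def cam(im, st=None):
    f=im["pixels"].shape[0]/2/np.tan(np.radians(im["vfov"])/2)
    if "rvec" in im:
        R=cv2.Rodrigues(np.array(im["rvec"],float))[0]; t=np.array(im["tvec"],float).ravel()
        return f,im["cx"],im["cy"],R.T,-R.T@t   # cam->world rot, centre
    from scipy.spatial.transform import Rotation as Ro
    q=st["ee_rot"]; Rw=Ro.from_quat([q[1],q[2],q[3],q[0]]).as_matrix(); H=np.array(im["hand_eye"])
    return f,im["cx"],im["cy"],Rw@H[:3,:3],Rw@H[:3,3]+np.array(st["position"])
def p2w(im,uv,z,st=None):
    f,cx,cy,R,c=cam(im,st); uv=np.atleast_2d(uv).astype(float)
    d=np.c_[(uv[:,0]-cx)/f,(uv[:,1]-cy)/f,np.ones(len(uv))]@R.T
    return c+d*((z-c[2])/d[:,2])[:,None]
def w2p(im,P,st=None):
    f,cx,cy,R,c=cam(im,st); q=(np.atleast_2d(P)-c)@R
    return np.c_[cx+f*q[:,0]/q[:,2],cy+f*q[:,1]/q[:,2]]
def save(im,name,s=1.5):
    cv2.imwrite("pics/"+name,cv2.resize(im["pixels"][:,:,::-1],None,fx=s,fy=s,interpolation=cv2.INTER_CUBIC))
def rect(im,reg,z,st=None):
    c=cv2.findContours(reg.astype(np.uint8),0,1)[0]; c=max(c,key=cv2.contourArea)[:,0,:]
    P=p2w(im,c,z,st)[:,:2]; r=cv2.minAreaRect((P*1000).astype(np.float32)); return r
E
python3 - <<'E'
from h import *
s=get_state();print(s, tips_ahead)
for n in ("top","scene"):
    im=get_image(n);save(im,n+"0.png"); print(n,im["vfov"],cam(im))
    for l in ("red1_mid","green1_mid","black1","mould","ejector_tab","store","pan_floor","pan_handle","chute","comp_red","comp_green"):
        try:
            for m in masks_of(im,l)[:4]:
                r=rect(im,m["region"],.02)
                print(l,round(m["p"],2),np.round(m["xy"]),m["region"].sum(),np.round(r[0]),np.round(r[1]),round(r[2]))
        except Exception as e: print(l,e)
E
```

```text
pics
{'clock': 0.0, 'qpos': array([-1.27303923e+00,  2.76586778e-01,  1.50615186e+00,  3.33617955e-05,
        1.36067540e+00, -1.20989882e-01]), 'qd': array([-2.48121832e-04, -1.05594136e-04, -8.94745072e-05, -1.98331946e-04,
       -1.95982144e-03, -5.94730996e-04]), 'effort': array([-4.57784627e-04, -4.16774333e+01, -2.45802426e+01, -9.09161463e-05,
        1.10528211e-02,  1.91978410e-05]), 'position': array([ 0.23366484, -0.5248246 ,  0.2414369 ]), 'ee_rot': array([-5.97109727e-04,  8.38632357e-01, -5.44697109e-01, -6.87815275e-04]), 'contact_force': array([ 0.08989414, -0.52224853, -0.07259939]), 'moment': array([-0.02539881, -0.01173312, -0.01944424]), 'width': 0.08515278525776694} 0.011
top 54.449571819582424 (np.float64(373.1944039066018), 251.24728642240493, 189.1749874942792, array([[-0.01909533, -0.9888435 ,  0.14772913],
       [-0.99948435,  0.0226944 ,  0.02271544],
       [-0.02581464, -0.1472192 , -0.98876697]]), array([0.43393296, 0.06061795, 1.05613748]))
green1_mid 0.68 [202. 174.] 102 [637. 228.] [35. 25.] 18
green1_mid 0.64 [266. 194.] 115 [571.  48.] [31. 28.] 
[... 1221 characters left out ...]
black1 0.53 [344. 233.] 504 [710. 369.] [ 63. 119.] 71
mould 0.68 [310. 194.] 725 [522. 309.] [194. 104.] 81
ejector_tab 0.64 [336. 191.] 50 [516. 396.] [22. 67.] 61
store 0.91 [140. 226.] 9213 [ 624. -295.] [504. 421.] 69
pan_floor 0.78 [186. 203.] 1263 [ 555. -112.] [214. 122.] 87
pan_floor 0.6 [133. 251.] 2452 [ 746. -310.] [179. 331.] 7
pan_handle 0.92 [186. 206.] 1081 [ 554. -135.] [160. 116.] 88
pan_handle 0.73 [134. 252.] 2590 [ 717. -355.] [399. 217.] 78
comp_red 0.96 [132. 251.] 2373 [ 746. -312.] [174. 332.] 5
comp_red 0.55 [188. 204.] 1259 [ 557. -110.] [212. 118.] 87
comp_red 0.41 [336. 194.] 74 [510. 387.] [48. 67.] 60
comp_green 0.56 [135. 253.] 2404 [ 745. -314.] [178. 332.] 6
```

View pics/top0.png

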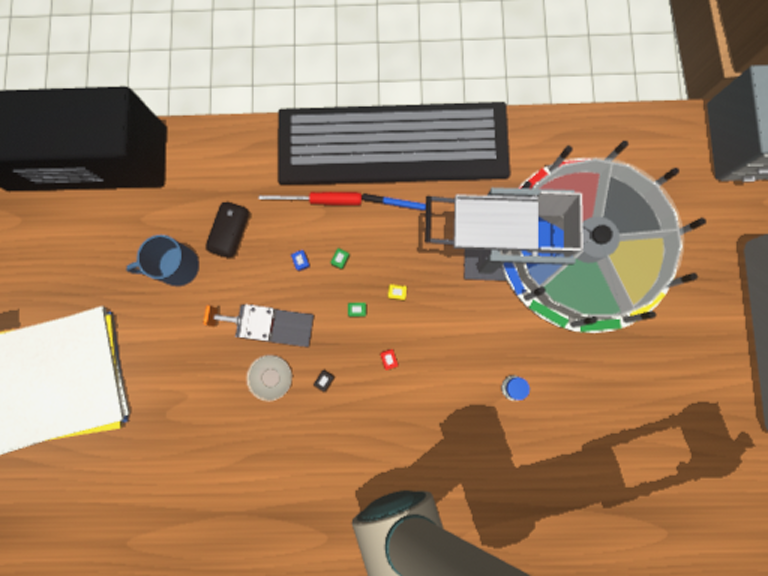

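View pics/scene0.png

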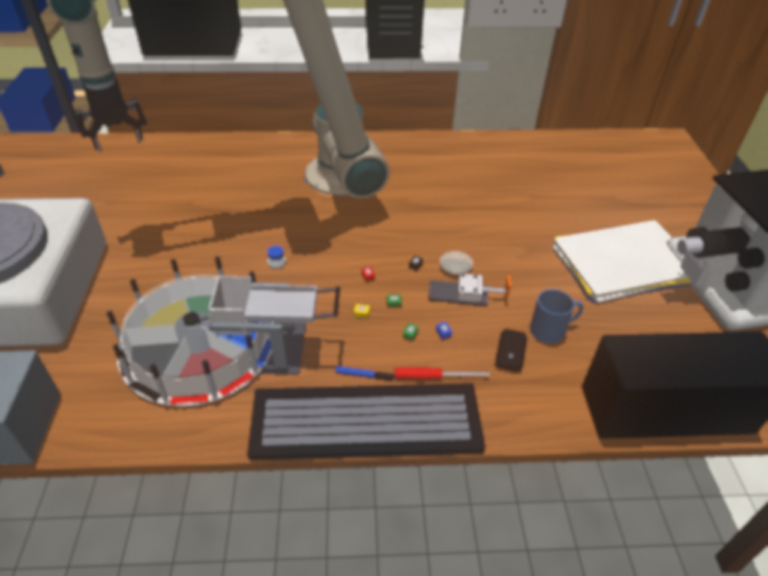

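Top view (768-wide): red block at (389,359), greens at (357,310) and (340,258), mould at (275,325), and its orange tab at (208,315). The store axis is near (601,235) with blue under the chute. The scene view agrees. Next I zoom in on the store.

```bash
python3 - <<'E'
from h import *
im=get_image("top"); p=im["pixels"]
c=p[85:235,275:475,::-1]
a=cv2.resize(c,None,fx=4,fy=4,interpolation=cv2.INTER_CUBIC)
cv2.imwrite("pics/store.png",a)
c=p[190:250,125:245,::-1]
cv2.imwrite("pics/mould.png",cv2.resize(c,None,fx=6,fy=6,interpolation=cv2.INTER_CUBIC))
E
```

```text
(no output)
```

View pics/store.png

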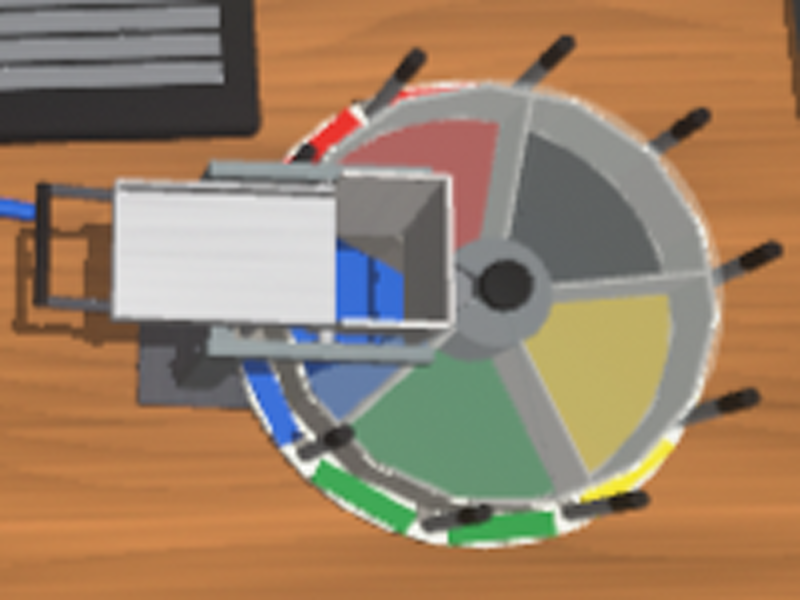

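View pics/mould.png

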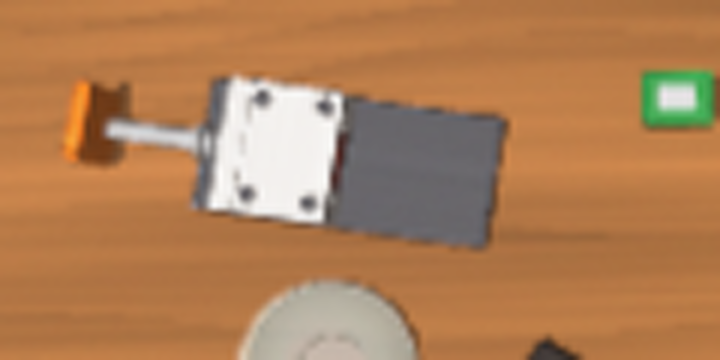

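```bash
python3 - <<'E'
from h import *
from scipy.optimize import least_squares
im=get_image("top")
S=lambda L:np.array(L,float)/4+[275,85]-.5+.125
pegs=S([(409,62),(562,46),(697,119),(769,252),(747,398),(635,501),(477,515),(341,436)])
fix=S([(43,187),(41,302),(450,175),(452,328)]); fl=np.array([[.039,.308,.15],[-.039,.308,.15],[.047,.063,.17],[-.047,.063,.17]])
def tf(q,P): c,s=np.cos(q[2]),np.sin(q[2]); return np.c_[q[0]+c*P[:,0]-s*P[:,1],q[1]+s*P[:,0]+c*P[:,1],P[:,2]]
k=np.array([-1,-2,-3,-4,-5,-6,-7,-8])*1.0
def model(q):
    a=np.pi/2+q[3]+k*np.pi/5
    P=np.c_[.157*np.cos(a),.157*np.sin(a),np.full(8,.118)]
    return tf(q,P),tf(q,fl)
def res(q):
    A,B=model(q); return np.r_[(w2p(im,A)-pegs).ravel(),(w2p(im,B)-fix).ravel()]
best=min((least_squares(res,[.65,-.29,0,t]) for t in (-.6,-.3,0,.3,.6)),key=lambda r:r.cost)
q=best.x;print(q,best.cost);print(res(q).reshape(-1,2).round(1))
A,B=model(q);print(A.round(3))
print("handle,panfloor",tf(q,np.array([[0,.308,.15],[0,.19,.135]])).round(4))
M=lambda L:np.array(L,float)/6+[125,190]-.5+.08
lp=M([(507,118),(487,247),(345,95),(325,223)]); ml=np.array([[.031,-.089,.012],[-.031,-.089,.012],[.03,-.019,.043],[-.03,-.019,.043]])
r=least_squares(lambda q:(w2p(im,tf(q,ml))-lp).ravel(),[.52,.31,0]);m=r.x;print("mould",m,r.fun.round(1))
t=p2w(im,M([(85,82),(65,160)]),.064);print("tab",t)
c,s=np.cos(m[2]),np.sin(m[2]);print((t[:,:2]-m[:2])@np.array([[c,-s],[s,c]]))
for l,uv in (("red1",(389,359)),("g1",(357,310)),("g2",(340,258))): print(l,p2w(im,np.array(uv)/1.5,.02).round(3))
np.savez("fit.npz",q=q,m=m)
E
```

```text
[ 0.65718172 -0.31193289 -0.06420443 -0.49371241] 2.0252218794126366
[[ 0.9 -0.4]
 [-0.1  0.1]
 [-0.  -0.2]
 [-0.1  0.1]
 [-0.2  0.3]
 [ 0.2 -0. ]
 [ 0.7  0. ]
 [ 0.2  0.1]
 [ 0.  -0.8]
 [-0.5  0.9]
 [-0.4  0.2]
 [-0.6 -0.3]]
[[ 0.803 -0.253  0.118]
 [ 0.81  -0.35   0.118]
 [ 0.758 -0.432  0.118]
 [ 0.668 -0.469  0.118]
 [ 0.574 -0.445  0.118]
 [ 0.512 -0.371  0.118]
 [ 0.505 -0.274  0.118]
 [ 0.556 -0.192  0.118]]
handle,panfloor [[ 0.6769 -0.0046  0.15  ]
 [ 0.6694 -0.1223  0.135 ]]
mould [ 0.518503    0.29733879 -0.14724049] [-0.1 -0.2  0.   0.3  0.1 -0.3  0.   0.2]
tab [[0.55079284 0.38733134 0.064     ]
 [0.51591602 0.39544209 0.064     ]]
[[ 0.01873773  0.09375601]
 [-0.01695163  0.09666226]]
red1 [[0.449 0.065 0.02 ]]
g1 [[0.54  0.122 0.02 ]]
g2 [[0.64  0.153 0.02 ]]
```

Fits agree within about 1 px, giving these positions:
- **Store:** axis at (0.657, -0.312), yaw -0.064. Red has to turn about +64° to come under the chute.
- **Mould:** at (0.5185, 0.297), yaw -0.147.

I go to the ejector first.

Call:
play_rows(series=[{"fingers":1,"dx":12,"dy":38,"dz":0,"turn":0.05},{"fingers":1,"dx":12,"dy":38,"dz":0,"turn":0.05},{"fingers":1,"dx":12,"dy":38,"dz":0,"turn":0.05},{"fingers":1,"dx":12,"dy":38,"dz":0,"turn":0.05},{"fingers":1,"dx":12,"dy":38,"dz":0,"turn":0.05},{"fingers":1,"dx":12,"dy":38,"dz":0,"turn":0.05},{"fingers":1,"dx":12,"dy":38,"dz":0,"turn":0.05},{"fingers":1,"dx":12,"dy":38,"dz":0,"turn":0.05},{"fingers":1,"dx":12,"dy":38,"dz":0,"turn":0.05},{"fingers":1,"dx":12,"dy":38,"dz":0,"turn":0.05},{"fingers":1,"dx":12,"dy":38,"dz":0,"turn":0.05},{"fingers":1,"dx":12,"dy":38,"dz":0,"turn":0.05},{"fingers":1,"dx":12,"dy":38,"dz":0,"turn":0.05},{"fingers":1,"dx":12,"dy":38,"dz":0,"turn":0.05},{"fingers":1,"dx":12,"dy":38,"dz":0,"turn":0.05},{"fingers":1,"dx":12,"dy":38,"dz":0,"turn":0.05},{"fingers":1,"dx":12,"dy":38,"dz":0,"turn":0.05},{"fingers":1,"dx":12,"dy":38,"dz":0,"turn":0.05},{"fingers":1,"dx":12,"dy":38,"dz":0,"turn":0.05},{"fingers":1,"dx":12,"dy":38,"dz":0,"turn":0.05}], squeeze=30)

```text
clock: 2.97
position: [0.4737, 0.2601, 0.2452]
ee_rot: [0.0, 0.998, -0.058, 0.011]
contact_force: [0.4, -0.5, 0.0]
width: 0.0002
```

Call:
play_rows(series=[{"fingers":1,"dx":13,"dy":33,"dz":0,"turn":-0.03},{"fingers":1,"dx":13,"dy":33,"dz":0},{"fingers":1,"dx":13,"dy":33,"dz":0},{"fingers":1,"dx":13,"dy":33,"dz":-20},{"fingers":1,"dx":12,"dy":34,"dz":-30},{"fingers":1,"dz":-38},{"fingers":1,"dz":-38},{"fingers":1,"dz":-38},{"fingers":1,"dz":-30},{"fingers":1,"dz":-8},{"fingers":1}])

```text
invalid input at $.series[1]: expected keys fingers, dx, dy, dz, turn
```

```bash
python3 - <<'E'
from h import *
s=get_state();print(s["position"],s["ee_rot"],s["contact_force"],s["moment"])
m=np.load("fit.npz")["m"];c,sn=np.cos(m[2]),np.sin(m[2]);d=s["position"][:2]-m[:2]
print("local",c*d[0]+sn*d[1],-sn*d[0]+c*d[1])
E
```

```text
[0.47372437 0.2601102  0.24516266] [ 9.71200281e-05  9.98263583e-01 -5.79426705e-02  1.06045105e-02] [ 0.35315914 -0.47224908  0.03306962] [ 0.02179062 -0.04815838  0.0296309 ]
local -0.03883233612676913 -0.043395190004828485
```

Call:
play_rows(series=[{"fingers":1,"dx":13,"dy":33,"dz":0,"turn":-0.03},{"fingers":1,"dx":13,"dy":33,"dz":0,"turn":0},{"fingers":1,"dx":13,"dy":33,"dz":0,"turn":0},{"fingers":1,"dx":13,"dy":33,"dz":-20,"turn":0},{"fingers":1,"dx":12,"dy":34,"dz":-20,"turn":0},{"fingers":1,"dx":0,"dy":0,"dz":-38,"turn":0},{"fingers":1,"dx":0,"dy":0,"dz":-38,"turn":0},{"fingers":1,"dx":0,"dy":0,"dz":-38,"turn":0},{"fingers":1,"dx":0,"dy":0,"dz":-38,"turn":0},{"fingers":1,"dx":0,"dy":0,"dz":-10,"turn":0},{"fingers":1,"dx":0,"dy":0,"dz":0,"turn":0}])

```text
clock: 3.88
position: [0.5418, 0.4476, 0.0383]
ee_rot: [-0.006, 0.998, -0.067, 0.017]
contact_force: [0.1, -0.4, 0.4]
width: 0.0003
```

```bash
cat >> h.py <<'E'
def loc(s,f):
    m=np.load("fit.npz")[f];c,sn=np.cos(m[2]),np.sin(m[2]);d=np.array(s["position"][:2])-m[:2]
    q=s["ee_rot"]; return np.array([c*d[0]+sn*d[1],-sn*d[0]+c*d[1]]).round(4), "z",round(s["position"][2],4),"yaw",round(2*np.arctan2(q[2],q[1])-m[2],3),"F",np.round(s["contact_force"],1),"w",round(s["width"],4),"t",round(s["clock"],2)
E
python3 - <<'E'
from h import *
s=get_state();print(s["position"],s["ee_rot"],loc(s,"m"))
E
```

```text
[0.54177445 0.44760456 0.03828199] [-0.00638     0.99761442 -0.06656852  0.01712892] (array([0.001 , 0.1521]), 'z', np.float64(0.0383), 'yaw', np.float64(0.014), 'F', array([ 0.1, -0.4,  0.4]), 'w', 0.0003, 't', 3.88)
```

Call:
play_rows(series=[{"fingers":1,"dx":-1.6,"dy":-11,"dz":0,"turn":-0.014},{"fingers":1,"dx":-1.6,"dy":-11,"dz":0,"turn":0},{"fingers":1,"dx":-1.6,"dy":-11,"dz":0,"turn":0},{"fingers":1,"dx":-1.6,"dy":-11,"dz":0,"turn":0},{"fingers":1,"dx":-1.6,"dy":-11,"dz":0,"turn":0},{"fingers":1,"dx":-1.6,"dy":-11,"dz":0,"turn":0},{"fingers":1,"dx":-1.6,"dy":-10,"dz":0,"turn":0}])

```text
clock: 4.47
position: [0.5358, 0.3738, 0.0496]
ee_rot: [-0.018, 0.997, -0.076, 0.025]
contact_force: [-0.0, 8.7, -5.2]
width: -0.0001
```

```bash
python3 - <<'E'
from h import *
s=get_state();print(loc(s,"m"))
E
```

```text
(array([0.0059, 0.0782]), 'z', np.float64(0.0496), 'yaw', np.float64(-0.006), 'F', array([-0. ,  8.7, -5.2]), 'w', -0.0001, 't', 4.47)
```

Call:
play_rows(series=[{"fingers":1,"dx":-4,"dy":-9,"dz":-5,"turn":0},{"fingers":1,"dx":-3,"dy":-8,"dz":-3,"turn":0},{"fingers":1,"dx":-2,"dy":-6,"dz":-2,"turn":0}])

```text
clock: 4.72
position: [0.5339, 0.3595, 0.049]
ee_rot: [-0.033, 0.995, -0.081, 0.035]
contact_force: [0.4, 25.2, -15.2]
width: -0.0002
```

```bash
python3 - <<'E'
from h import *
s=get_state();print(s["ee_rot"],loc(s,"m")); im=get_image("scene"); p=im["pixels"][165:225,270:370]
cv2.imwrite("pics/ej.png",cv2.resize(p[:,:,::-1],None,fx=6,fy=6,interpolation=2))
E
```

```text
[-0.03330934  0.99549539 -0.08146296  0.03525909] (array([0.0061, 0.0638]), 'z', np.float64(0.049), 'yaw', np.float64(-0.016), 'F', array([  0.4,  25.2, -15.2]), 'w', -0.0002, 't', 4.72)
```

View pics/ej.png

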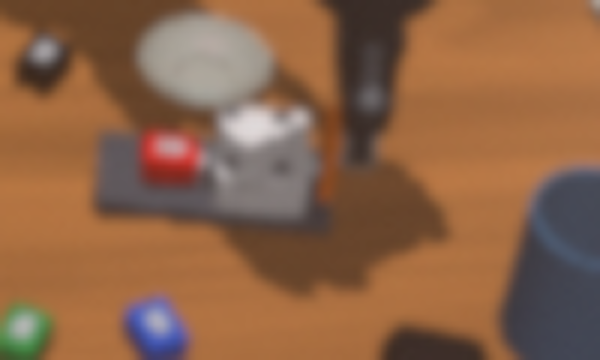

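The scene crop shows the red block fully out on the landing at (170,155) and the tab hard against its stop. I hold briefly, then back off.

Call:
play_rows(series=[{"fingers":1,"dx":0,"dy":0,"dz":0,"turn":0},{"fingers":1,"dx":4,"dy":20,"dz":0,"turn":0},{"fingers":1,"dx":4,"dy":25,"dz":0,"turn":0},{"fingers":1,"dx":3,"dy":25,"dz":0,"turn":0},{"fingers":1,"dx":0,"dy":0,"dz":20,"turn":0},{"fingers":-0.2,"dx":0,"dy":0,"dz":40,"turn":0},{"fingers":-0.2,"dx":0,"dy":0,"dz":40,"turn":0},{"fingers":-0.2,"dx":-3,"dy":-38,"dz":0,"turn":0},{"fingers":-0.2,"dx":-3,"dy":-38,"dz":0,"turn":0},{"fingers":-0.2,"dx":-3,"dy":-38,"dz":0,"turn":0},{"fingers":-0.2,"dx":-3,"dy":-38,"dz":0,"turn":0},{"fingers":-0.2,"dx":-3,"dy":-30,"dz":0,"turn":0},{"fingers":-0.2,"dx":0,"dy":0,"dz":0,"turn":0},{"fingers":-0.2,"dx":0,"dy":0,"dz":0,"turn":0}])

```text
clock: 5.93
position: [0.5336, 0.2362, 0.1779]
ee_rot: [-0.045, 0.994, -0.085, 0.055]
contact_force: [-0.3, -0.3, -0.8]
width: 0.0513
```

```bash
cat >> h.py <<'E'
def axis(s):
    from scipy.spatial.transform import Rotation as Ro
    q=s["ee_rot"]; return Ro.from_quat([q[1],q[2],q[3],q[0]]).as_matrix()[:,2].round(3)
E
python3 - <<'E'
from h import *
s=get_state();print(s["ee_rot"],axis(s),s["position"],loc(s,"m")); im=get_image("wrist"); save(im,"w1.png")
for m in masks_of(im,"red0_mid"):
    r=rect(im,m["region"],.032,s); print(m["p"],m["xy"],m["region"].sum(),np.round(r[0],1),np.round(r[1],1),round(r[2],1))
E
```

```text
[-0.04466487  0.99390509 -0.08465425  0.0546935 ] [ 0.116  0.08  -0.99 ] [0.53355683 0.23624048 0.17791482] (array([ 0.0239, -0.0582]), 'z', np.float64(0.1779), 'yaw', np.float64(-0.023), 'F', array([-0.3, -0.3, -0.8]), 'w', 0.0513, 't', 5.93)
0.95 [220.7, 177.7] 854 [512.4 254.3] [35.8 25.8] 80.9
```

View pics/w1.png

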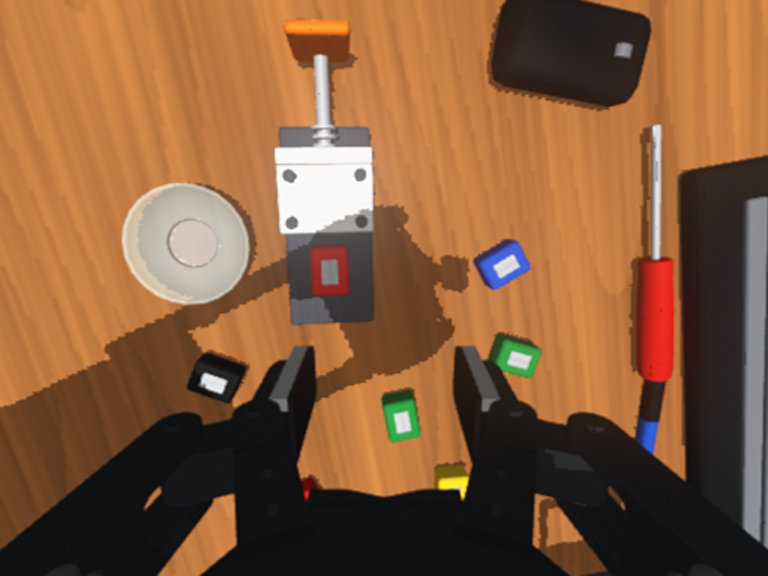

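The wrist view shows red0 at (330,270) on the landing, with the mask giving (0.512, 0.254). The tool has also tilted about 8°, so I'll check what drives that.

Call:
play_rows(series=[{"fingers":-0.2,"dx":0,"dy":0,"dz":0,"turn":0},{"fingers":-0.2,"dx":0,"dy":0,"dz":0,"turn":0},{"fingers":-0.2,"dx":0,"dy":0,"dz":0,"turn":0},{"fingers":-0.2,"dx":0,"dy":0,"dz":0,"turn":0},{"fingers":-0.2,"dx":0,"dy":0,"dz":0,"turn":0},{"fingers":-0.2,"dx":0,"dy":0,"dz":0,"turn":0}])

```text
clock: 6.53
position: [0.5341, 0.2423, 0.1776]
ee_rot: [-0.046, 0.994, -0.081, 0.055]
contact_force: [-0.3, 0.3, 0.1]
width: 0.0513
```

Call:
play_rows(series=[{"fingers":-0.2,"dx":-10,"dy":8,"dz":0,"turn":0},{"fingers":-0.2,"dx":-10,"dy":8,"dz":0,"turn":0},{"fingers":-0.2,"dx":0,"dy":0,"dz":0,"turn":0},{"fingers":-0.2,"dx":0,"dy":0,"dz":0,"turn":0}])

```text
clock: 6.87
position: [0.5113, 0.2608, 0.1767]
ee_rot: [-0.046, 0.994, -0.08, 0.054]
contact_force: [0.6, -0.2, -0.4]
width: 0.0508
```

```bash
python3 - <<'E'
from h import *
s=get_state();print(s["ee_rot"],axis(s),s["position"],s["qpos"],loc(s,"m"))
E
```

```text
[-0.04554259  0.99428057 -0.08031557  0.05367892] [ 0.114  0.082 -0.99 ] [0.51133314 0.26076768 0.17671773] [0.32474636 0.25083044 1.72124065 0.04800238 1.03526281 0.46422795] (array([-0.0017, -0.0372]), 'z', np.float64(0.1767), 'yaw', np.float64(-0.014), 'F', array([ 0.6, -0.2, -0.4]), 'w', 0.0508, 't', 6.87)
```

Call:
play_rows(series=[{"fingers":-0.2,"dx":0,"dy":0,"dz":40,"turn":0},{"fingers":-0.2,"dx":0,"dy":0,"dz":40,"turn":0},{"fingers":-0.2,"dx":0,"dy":0,"dz":40,"turn":0},{"fingers":-0.2,"dx":0,"dy":0,"dz":0,"turn":0},{"fingers":-0.2,"dx":0,"dy":0,"dz":0,"turn":0}])

```text
clock: 7.28
position: [0.5062, 0.2606, 0.2988]
ee_rot: [-0.044, 0.995, -0.079, 0.05]
contact_force: [0.1, 0.8, -0.7]
width: 0.0512
```

Call:
play_rows(series=[{"fingers":-0.2,"dx":0,"dy":0,"dz":-20,"turn":0},{"fingers":-0.2,"dx":0,"dy":0,"dz":-20,"turn":0},{"fingers":-0.2,"dx":0,"dy":0,"dz":-20,"turn":0},{"fingers":-0.2,"dx":0,"dy":0,"dz":-20,"turn":0},{"fingers":-0.2,"dx":0,"dy":0,"dz":-20,"turn":0},{"fingers":-0.2,"dx":0,"dy":0,"dz":-20,"turn":0},{"fingers":-0.2,"dx":0,"dy":0,"dz":0,"turn":0},{"fingers":-0.2,"dx":0,"dy":0,"dz":0,"turn":0}])

```text
clock: 7.95
position: [0.5051, 0.2605, 0.1743]
ee_rot: [-0.045, 0.994, -0.078, 0.053]
contact_force: [0.7, -0.3, 1.2]
width: 0.0513
```

Call:
play_rows(series=[{"fingers":-0.2,"dx":35,"dy":15,"dz":0,"turn":0},{"fingers":-0.2,"dx":35,"dy":15,"dz":0,"turn":0},{"fingers":-0.2,"dx":35,"dy":15,"dz":0,"turn":0},{"fingers":-0.2,"dx":0,"dy":0,"dz":0,"turn":0},{"fingers":-0.2,"dx":0,"dy":0,"dz":0,"turn":0}])

```text
clock: 8.37
position: [0.6102, 0.3061, 0.1749]
ee_rot: [-0.044, 0.995, -0.078, 0.051]
contact_force: [-0.1, 0.3, 0.3]
width: 0.0514
```

Call:
play_rows(series=[{"fingers":-0.2,"dx":-35,"dy":-15,"dz":0,"turn":0},{"fingers":-0.2,"dx":-35,"dy":-15,"dz":0,"turn":0},{"fingers":-0.2,"dx":-35,"dy":-15,"dz":0,"turn":0},{"fingers":-0.2,"dx":0,"dy":0,"dz":0,"turn":0},{"fingers":-0.2,"dx":0,"dy":0,"dz":0,"turn":0}])

```text
clock: 8.78
position: [0.5013, 0.2592, 0.1753]
ee_rot: [-0.044, 0.995, -0.078, 0.052]
contact_force: [1.5, 1.3, -0.0]
width: 0.0515
```

Call:
play_rows(series=[{"fingers":-0.2,"dx":0,"dy":-40,"dz":0,"turn":0},{"fingers":-0.2,"dx":0,"dy":-40,"dz":0,"turn":0},{"fingers":-0.2,"dx":0,"dy":-40,"dz":0,"turn":0},{"fingers":-0.2,"dx":0,"dy":-40,"dz":0,"turn":0},{"fingers":-0.2,"dx":0,"dy":0,"dz":0,"turn":0},{"fingers":-0.2,"dx":0,"dy":0,"dz":0,"turn":0}])

```text
clock: 9.28
position: [0.5025, 0.0951, 0.1821]
ee_rot: [-0.045, 0.994, -0.075, 0.059]
contact_force: [0.3, 0.4, 0.8]
width: 0.0514
```

Call:
play_rows(series=[{"fingers":-0.2,"dx":0,"dy":40,"dz":0,"turn":0},{"fingers":-0.2,"dx":0,"dy":40,"dz":0,"turn":0},{"fingers":-0.2,"dx":0,"dy":40,"dz":0,"turn":0},{"fingers":-0.2,"dx":0,"dy":40,"dz":0,"turn":0},{"fingers":-0.2,"dx":0,"dy":0,"dz":0,"turn":0},{"fingers":-0.2,"dx":0,"dy":0,"dz":0,"turn":0}])

```text
clock: 9.78
position: [0.5064, 0.2631, 0.1869]
ee_rot: [-0.047, 0.994, -0.079, 0.064]
contact_force: [0.0, -0.2, 0.9]
width: 0.0513
```

Tilt builds up from fast tangential sweeps, always in the outward direction. If I turn the tool about half a turn, the same sweeps should cancel it.

Call:
play_rows(series=[{"fingers":-0.2,"dx":0,"dy":0,"dz":2,"turn":0.122},{"fingers":-0.2,"dx":0,"dy":0,"dz":2,"turn":0.122},{"fingers":-0.2,"dx":0,"dy":0,"dz":2,"turn":0.122},{"fingers":-0.2,"dx":0,"dy":0,"dz":2,"turn":0.122},{"fingers":-0.2,"dx":0,"dy":0,"dz":2,"turn":0.122},{"fingers":-0.2,"dx":0,"dy":0,"dz":2,"turn":0.122},{"fingers":-0.2,"dx":0,"dy":0,"dz":2,"turn":0.122},{"fingers":-0.2,"dx":0,"dy":0,"dz":2,"turn":0.122},{"fingers":-0.2,"dx":0,"dy":0,"dz":2,"turn":0.122},{"fingers":-0.2,"dx":0,"dy":0,"dz":2,"turn":0.122},{"fingers":-0.2,"dx":0,"dy":0,"dz":2,"turn":0.122},{"fingers":-0.2,"dx":0,"dy":0,"dz":2,"turn":0.122},{"fingers":-0.2,"dx":0,"dy":0,"dz":0,"turn":0.122},{"fingers":-0.2,"dx":0,"dy":0,"dz":0,"turn":0.122},{"fingers":-0.2,"dx":0,"dy":0,"dz":0,"turn":0.122},{"fingers":-0.2,"dx":0,"dy":0,"dz":0,"turn":0.122},{"fingers":-0.2,"dx":0,"dy":0,"dz":0,"turn":0.122},{"fingers":-0.2,"dx":0,"dy":0,"dz":0,"turn":0.122},{"fingers":-0.2,"dx":0,"dy":0,"dz":0,"turn":0.122},{"fingers":-0.2,"dx":0,"dy":0,"dz":0,"turn":0.122}])

```text
clock: 11.45
position: [0.5054, 0.2598, 0.2172]
ee_rot: [-0.076, 0.388, 0.918, -0.022]
contact_force: [-0.6, -1.6, 0.1]
width: 0.0512
```

```bash
python3 - <<'E'
from h import *
s=get_state();print(s["ee_rot"],axis(s),s["position"],s["qpos"],loc(s,"m"))
E
```

```text
[-0.07614148  0.38780025  0.91832907 -0.02202639] [-0.157  0.019 -0.987] [0.5053698  0.25984178 0.21716674] [ 0.3111511   0.35325359  1.46420805  0.06614325  1.46886642 -2.04280174] (array([-0.0075, -0.039 ]), 'z', np.float64(0.2172), 'yaw', np.float64(2.49), 'F', array([-0.6, -1.6,  0.1]), 'w', 0.0512, 't', 11.45)
```

Call:
play_rows(series=[{"fingers":-0.2,"dx":-4,"dy":-40,"dz":0,"turn":0},{"fingers":-0.2,"dx":-3,"dy":-40,"dz":0,"turn":0},{"fingers":-0.2,"dx":-3,"dy":-40,"dz":0,"turn":0},{"fingers":-0.2,"dx":0,"dy":-40,"dz":0,"turn":0},{"fingers":-0.2,"dx":0,"dy":-40,"dz":0,"turn":0},{"fingers":-0.2,"dx":0,"dy":-40,"dz":0,"turn":0},{"fingers":-0.2,"dx":0,"dy":-40,"dz":0,"turn":0},{"fingers":-0.2,"dx":0,"dy":-40,"dz":0,"turn":0},{"fingers":-0.2,"dx":0,"dy":-40,"dz":0,"turn":0},{"fingers":-0.2,"dx":0,"dy":-40,"dz":0,"turn":0},{"fingers":-0.2,"dx":0,"dy":40,"dz":0,"turn":0},{"fingers":-0.2,"dx":0,"dy":40,"dz":0,"turn":0},{"fingers":-0.2,"dx":0,"dy":40,"dz":0,"turn":0},{"fingers":-0.2,"dx":0,"dy":40,"dz":0,"turn":0},{"fingers":-0.2,"dx":0,"dy":40,"dz":0,"turn":0},{"fingers":-0.2,"dx":0,"dy":-40,"dz":0,"turn":0},{"fingers":-0.2,"dx":0,"dy":-40,"dz":0,"turn":0},{"fingers":-0.2,"dx":0,"dy":-40,"dz":0,"turn":0},{"fingers":-0.2,"dx":0,"dy":-40,"dz":0,"turn":0},{"fingers":-0.2,"dx":0,"dy":0,"dz":0,"turn":0}])

```text
clock: 13.12
position: [0.4977, -0.0948, 0.2208]
ee_rot: [-0.068, 0.384, 0.92, -0.027]
contact_force: [0.2, -0.2, -0.2]
width: 0.0511
```

```bash
python3 - <<'E'
from h import *
s=get_state();print(axis(s),s["position"],s["qpos"],loc(s,"m"))
E
```

```text
[-0.145  0.002 -0.989] [ 0.49770653 -0.09482655  0.22081789] [-0.29744835  0.26462394  1.58508339 -0.04055399  1.43189068 -2.64022187] (array([ 0.037, -0.391]), 'z', np.float64(0.2208), 'yaw', np.float64(2.498), 'F', array([ 0.2, -0.2, -0.2]), 'w', 0.0511, 't', 13.12)
```

Sweeping back only recovers tilt slowly. The ejector push also tilted it, so I'll undo the tilt with a measured push against the fixed mould housing from its +x side.

Call:
play_rows(series=[{"fingers":1,"dx":5,"dy":20,"dz":-3,"turn":0},{"fingers":1,"dx":5,"dy":20,"dz":-3,"turn":0},{"fingers":1,"dx":5,"dy":20,"dz":-3,"turn":0},{"fingers":1,"dx":5,"dy":20,"dz":-3,"turn":0},{"fingers":1,"dx":5,"dy":20,"dz":-3,"turn":0},{"fingers":1,"dx":5,"dy":20,"dz":-3,"turn":0},{"fingers":1,"dx":5,"dy":20,"dz":-3,"turn":0},{"fingers":1,"dx":5,"dy":20,"dz":-3,"turn":0},{"fingers":1,"dx":5,"dy":20,"dz":-3,"turn":0},{"fingers":1,"dx":5,"dy":20,"dz":-3,"turn":0},{"fingers":1,"dx":5,"dy":20,"dz":-3,"turn":0},{"fingers":1,"dx":5,"dy":20,"dz":-3,"turn":0},{"fingers":1,"dx":5,"dy":20,"dz":-3,"turn":0},{"fingers":1,"dx":5,"dy":20,"dz":-3,"turn":0},{"fingers":1,"dx":5,"dy":20,"dz":-3,"turn":0},{"fingers":1,"dx":5,"dy":20,"dz":-3,"turn":0},{"fingers":1,"dx":5,"dy":20,"dz":-3,"turn":0},{"fingers":1,"dx":5,"dy":20,"dz":-3,"turn":0},{"fingers":1,"dx":5,"dy":15,"dz":-3,"turn":0},{"fingers":1,"dx":0,"dy":0,"dz":0,"turn":0}])

```text
clock: 14.78
position: [0.5938, 0.2936, 0.1651]
ee_rot: [-0.066, 0.393, 0.917, -0.024]
contact_force: [0.6, 0.4, 0.6]
width: -0.0003
```

```bash
python3 - <<'E'
from h import *
s=get_state();print(axis(s),s["position"],s["qpos"],loc(s,"m"))
E
```

```text
[-0.139  0.007 -0.99 ] [0.59381379 0.29363257 0.16514713] [ 0.32658046  0.51821959  1.31770987  0.05201793  1.43606933 -2.01485166] (array([0.075 , 0.0074]), 'z', np.float64(0.1651), 'yaw', np.float64(2.478), 'F', array([0.6, 0.4, 0.6]), 'w', -0.0003, 't', 14.78)
```

Call:
play_rows(series=[{"fingers":1,"dx":0,"dy":0,"dz":-25,"turn":0},{"fingers":1,"dx":0,"dy":0,"dz":-25,"turn":0},{"fingers":1,"dx":0,"dy":0,"dz":-25,"turn":0},{"fingers":1,"dx":0,"dy":0,"dz":-25,"turn":0},{"fingers":1,"dx":0,"dy":0,"dz":-22,"turn":0},{"fingers":1,"dx":0,"dy":0,"dz":0,"turn":0},{"fingers":1,"dx":-10,"dy":0,"dz":0,"turn":0},{"fingers":1,"dx":-8,"dy":0,"dz":0,"turn":0},{"fingers":1,"dx":0,"dy":0,"dz":0,"turn":0}])

```text
clock: 15.53
position: [0.5764, 0.2891, 0.0429]
ee_rot: [-0.063, 0.394, 0.917, -0.025]
contact_force: [-0.3, 0.2, 1.5]
width: 0.0001
```

Call:
play_rows(series=[{"fingers":1,"dx":-6,"dy":0,"dz":0,"turn":0},{"fingers":1,"dx":-6,"dy":0,"dz":0,"turn":0},{"fingers":1,"dx":-5,"dy":0,"dz":0,"turn":0},{"fingers":1,"dx":-5,"dy":0,"dz":0,"turn":0}])

```text
clock: 15.87
position: [0.5608, 0.2893, 0.0471]
ee_rot: [-0.055, 0.394, 0.917, -0.02]
contact_force: [13.4, -1.4, -9.8]
width: 0.0
```

Works: tilt is falling under about 13 N. I continue.

Call:
play_rows(series=[{"fingers":1,"dx":-5,"dy":0,"dz":-3,"turn":0},{"fingers":1,"dx":-5,"dy":0,"dz":-3,"turn":0},{"fingers":1,"dx":-5,"dy":0,"dz":-3,"turn":0},{"fingers":1,"dx":-5,"dy":0,"dz":-3,"turn":0},{"fingers":1,"dx":-5,"dy":0,"dz":-3,"turn":0},{"fingers":1,"dx":-5,"dy":0,"dz":-3,"turn":0}])

```text
clock: 16.37
position: [0.5609, 0.2897, 0.0463]
ee_rot: [-0.022, 0.392, 0.92, -0.002]
contact_force: [6.1, -3.0, 5.6]
width: -0.0003
```

```bash
python3 - <<'E'
from h import *
s=get_state();print(axis(s),s["position"],s["qpos"],loc(s,"m"))
E
```

```text
[-0.042  0.014 -0.999] [0.56094343 0.28965088 0.04628517] [ 0.35102885  0.53069787  1.6174462   0.03204273  1.02836275 -2.00198515] (array([ 0.0431, -0.0014]), 'z', np.float64(0.0463), 'yaw', np.float64(2.483), 'F', array([ 6.1, -3. ,  5.6]), 'w', -0.0003, 't', 16.37)
```

Call:
play_rows(series=[{"fingers":1,"dx":-5,"dy":0,"dz":-2,"turn":0},{"fingers":1,"dx":-5,"dy":0,"dz":-2,"turn":0},{"fingers":1,"dx":12,"dy":0,"dz":0,"turn":0},{"fingers":1,"dx":12,"dy":0,"dz":0,"turn":0},{"fingers":1,"dx":0,"dy":0,"dz":20,"turn":0},{"fingers":1,"dx":0,"dy":0,"dz":20,"turn":0},{"fingers":1,"dx":0,"dy":0,"dz":20,"turn":0},{"fingers":1,"dx":0,"dy":0,"dz":20,"turn":0},{"fingers":1,"dx":0,"dy":0,"dz":20,"turn":0},{"fingers":1,"dx":0,"dy":0,"dz":20,"turn":0},{"fingers":1,"dx":0,"dy":0,"dz":0,"turn":0}])

```text
clock: 17.28
position: [0.5856, 0.2897, 0.1748]
ee_rot: [-0.011, 0.391, 0.92, 0.004]
contact_force: [0.6, 0.4, 0.2]
width: 0.0
```

```bash
python3 - <<'E'
from h import *
s=get_state();print(axis(s),s["position"],s["qpos"],loc(s,"m"))
E
```

```text
[-0.017  0.017 -1.   ] [0.58561921 0.28970538 0.17478737] [ 0.3410974   0.4373375   1.42542475  0.02271178  1.28964226 -2.00335484] (array([0.0675, 0.0023]), 'z', np.float64(0.1748), 'yaw', np.float64(2.485), 'F', array([0.6, 0.4, 0.2]), 'w', 0.0, 't', 17.28)
```

Call:
play_rows(series=[{"fingers":-0.2,"dx":-3.6,"dy":-1.8,"dz":0,"turn":-0.123},{"fingers":-0.2,"dx":-3.6,"dy":-1.8,"dz":0,"turn":-0.123},{"fingers":-0.2,"dx":-3.6,"dy":-1.8,"dz":0,"turn":-0.123},{"fingers":-0.2,"dx":-3.6,"dy":-1.8,"dz":0,"turn":-0.123},{"fingers":-0.2,"dx":-3.6,"dy":-1.8,"dz":0,"turn":-0.123},{"fingers":-0.2,"dx":-3.6,"dy":-1.8,"dz":0,"turn":-0.123},{"fingers":-0.2,"dx":-3.6,"dy":-1.8,"dz":0,"turn":-0.123},{"fingers":-0.2,"dx":-3.6,"dy":-1.8,"dz":0,"turn":-0.123},{"fingers":-0.2,"dx":-3.6,"dy":-1.8,"dz":0,"turn":-0.123},{"fingers":-0.2,"dx":-3.6,"dy":-1.8,"dz":0,"turn":-0.123},{"fingers":-0.2,"dx":-3.6,"dy":-1.8,"dz":0,"turn":-0.123},{"fingers":-0.2,"dx":-3.6,"dy":-1.8,"dz":0,"turn":-0.123},{"fingers":-0.2,"dx":-3.6,"dy":-1.8,"dz":0,"turn":-0.123},{"fingers":-0.2,"dx":-3.6,"dy":-1.8,"dz":0,"turn":-0.123},{"fingers":-0.2,"dx":-3.6,"dy":-1.8,"dz":0,"turn":-0.123},{"fingers":-0.2,"dx":-3.6,"dy":-1.8,"dz":0,"turn":-0.123},{"fingers":-0.2,"dx":-3.6,"dy":-1.8,"dz":0,"turn":-0.123},{"fingers":-0.2,"dx":-3.6,"dy":-1.8,"dz":0,"turn":-0.123},{"fingers":-0.2,"dx":-3.6,"dy":-1.8,"dz":0,"turn":-0.12},{"fingers":-0.2,"dx":0,"dy":0,"dz":0,"turn":0}])

```text
clock: 18.95
position: [0.5066, 0.2527, 0.1612]
ee_rot: [-0.004, 1.0, -0.022, 0.003]
contact_force: [-0.9, 0.5, -1.3]
width: 0.0511
```

```bash
cat >> h.py <<'E'
def look(lab,z,cam_="wrist"):
    s=get_state(); im=get_image(cam_)
    for m in masks_of(im,lab):
        r=rect(im,m["region"],z,s); a=r[2]; w,h=r[1]
        lx=a if w<h else a+90   # angle of short side
        col=im["pixels"][m["region"]].mean(0).round()
        print(lab,round(m["p"],2),np.round(m["xy"]),m["region"].sum(),"ctr",np.round(r[0],1),"size",np.round(r[1],1),"short-axis rad",round(np.radians((lx+90)%180-90),3),col)
    return s,im
E
python3 - <<'E'
from h import *
s,im=look("red0_mid",.032)
print(axis(s),s["position"],loc(s,"m"),2*np.arctan2(s["ee_rot"][2],s["ee_rot"][1]))
E
```

```text
red0_mid 0.9 [262. 180.] 998 ctr [511.7 256.8] size [38.7 26.7] short-axis rad -0.176 [134.  57.  54.]
[ 0.006  0.009 -1.   ] [0.50663791 0.25274187 0.16118442] (array([-0.0052, -0.0459]), 'z', np.float64(0.1612), 'yaw', np.float64(0.104), 'F', array([-0.9,  0.5, -1.3]), 'w', 0.0511, 't', 18.95) -0.04324037970682025
```

Call:
play_rows(series=[{"fingers":-0.2,"dx":5,"dy":2,"dz":-5,"turn":-0.11},{"fingers":-0.2,"dx":0,"dy":0,"dz":-25,"turn":0},{"fingers":-0.2,"dx":0,"dy":0,"dz":-25,"turn":0},{"fingers":-0.2,"dx":0,"dy":0,"dz":-25,"turn":0},{"fingers":-0.2,"dx":0,"dy":0,"dz":-20,"turn":0},{"fingers":-0.2,"dx":0,"dy":0,"dz":0,"turn":0},{"fingers":-0.2,"dx":0,"dy":0,"dz":0,"turn":0}])

```text
clock: 19.63
position: [0.5169, 0.2568, 0.0589]
ee_rot: [-0.006, 0.998, -0.067, 0.007]
contact_force: [-0.5, 0.3, 0.6]
width: 0.0513
```

```bash
python3 - <<'E'
from h import *
s,im=look("red0_mid",.032)
print(axis(s),s["position"],loc(s,"m"),2*np.arctan2(s["ee_rot"][2],s["ee_rot"][1]))
E
```

```text
red0_mid 0.58 [252. 231.] 2225 ctr [512.9 257. ] size [38.2 25.5] short-axis rad -0.161 [135.  49.  48.]
[ 0.015  0.012 -1.   ] [0.51687333 0.25679812 0.05894003] (array([ 0.0043, -0.0403]), 'z', np.float64(0.0589), 'yaw', np.float64(0.013), 'F', array([-0.5,  0.3,  0.6]), 'w', 0.0513, 't', 19.63) -0.1346369835585968
```

Call:
play_rows(series=[{"fingers":-0.2,"dx":-4,"dy":-1,"dz":-10,"turn":-0.02},{"fingers":-0.2,"dx":0,"dy":0,"dz":-12,"turn":0},{"fingers":-0.2,"dx":0,"dy":0,"dz":-8,"turn":0},{"fingers":-0.2,"dx":0,"dy":0,"dz":0,"turn":0},{"fingers":0.6,"dx":0,"dy":0,"dz":0,"turn":0},{"fingers":0.8,"dx":0,"dy":0,"dz":0,"turn":0},{"fingers":1,"dx":0,"dy":0,"dz":0,"turn":0},{"fingers":1,"dx":0,"dy":0,"dz":0,"turn":0},{"fingers":1,"dx":0,"dy":0,"dz":0,"turn":0}], squeeze=40)

```text
clock: 20.48
position: [0.5207, 0.2587, 0.0392]
ee_rot: [-0.01, 0.997, -0.076, 0.017]
contact_force: [0.1, 0.0, -1.0]
width: 0.0243
```

Call:
play_rows(series=[{"fingers":1,"dx":0,"dy":0,"dz":15,"turn":0},{"fingers":1,"dx":0,"dy":0,"dz":25,"turn":0},{"fingers":1,"dx":0,"dy":0,"dz":25,"turn":0},{"fingers":1,"dx":0,"dy":0,"dz":25,"turn":0},{"fingers":1,"dx":0,"dy":0,"dz":25,"turn":0},{"fingers":1,"dx":0,"dy":0,"dz":25,"turn":0},{"fingers":1,"dx":0,"dy":0,"dz":25,"turn":0},{"fingers":1,"dx":0,"dy":0,"dz":0,"turn":0}])

```text
clock: 21.15
position: [0.5178, 0.2576, 0.2105]
ee_rot: [-0.009, 0.997, -0.076, 0.015]
contact_force: [1.4, 0.6, -0.3]
width: 0.0247
```

```bash
python3 - <<'E'
from h import *
s,im=look("red0_mid",.15)
print(axis(s),s["position"],loc(s,"q"))
E
```

```text
red0_mid 0.93 [257. 246.] 2927 ctr [514.  227.3] size [55.5 35.6] short-axis rad -0.172 [138.  48.  43.]
red0_mid 0.35 [449. 203.] 2266 ctr [663.9 259.3] size [120.8  19. ] short-axis rad -0.047 [200.  75.  65.]
red0_mid 0.24 [372. 375.] 152 ctr [599.2  84.3] size [ 6.6 32.3] short-axis rad 0.573 [46. 46. 49.]
[ 0.031  0.017 -0.999] [0.51775172 0.25756036 0.2104884 ] (array([-0.1757,  0.5594]), 'z', np.float64(0.2105), 'yaw', np.float64(-0.088), 'F', array([ 1.4,  0.6, -0.3]), 'w', 0.0247, 't', 21.15)
```

Holding red0 (width 24.7 mm). I carry it to the pan at moderate speed.

Call:
play_rows(series=[{"fingers":1,"dx":7,"dy":-20,"dz":0,"turn":0.004},{"fingers":1,"dx":7,"dy":-20,"dz":0,"turn":0.004},{"fingers":1,"dx":7,"dy":-20,"dz":0,"turn":0.004},{"fingers":1,"dx":7,"dy":-20,"dz":0,"turn":0.004},{"fingers":1,"dx":7,"dy":-20,"dz":0,"turn":0.004},{"fingers":1,"dx":7,"dy":-20,"dz":0,"turn":0.004},{"fingers":1,"dx":7,"dy":-20,"dz":0,"turn":0.004},{"fingers":1,"dx":7,"dy":-20,"dz":0,"turn":0.004},{"fingers":1,"dx":7,"dy":-20,"dz":0,"turn":0.004},{"fingers":1,"dx":7,"dy":-20,"dz":0,"turn":0.004},{"fingers":1,"dx":7,"dy":-20,"dz":0,"turn":0.004},{"fingers":1,"dx":7,"dy":-20,"dz":0,"turn":0.004},{"fingers":1,"dx":7,"dy":-20,"dz":0,"turn":0.004},{"fingers":1,"dx":7,"dy":-20,"dz":0,"turn":0.004},{"fingers":1,"dx":7,"dy":-20,"dz":0,"turn":0.004},{"fingers":1,"dx":7,"dy":-20,"dz":0,"turn":0.004},{"fingers":1,"dx":7,"dy":-20,"dz":0,"turn":0.004},{"fingers":1,"dx":7,"dy":-20,"dz":0,"turn":0.004},{"fingers":1,"dx":7,"dy":-18,"dz":0,"turn":0.004},{"fingers":1,"dx":0,"dy":0,"dz":0,"turn":0}])

```text
clock: 22.92
position: [0.6139, -0.1297, 0.1613]
ee_rot: [-0.017, 0.998, -0.034, -0.044]
contact_force: [5.3, -7.0, 13.6]
width: 0.0244
```

```bash
python3 - <<'E'
from h import *
s=get_state(); im=get_image("wrist");save(im,"w2.png")
print(axis(s),s["position"],loc(s,"q"))
E
```

```text
[-0.086  0.037 -0.996] [ 0.61392833 -0.12973363  0.16131547] (array([-0.0549,  0.179 ]), 'z', np.float64(0.1613), 'yaw', np.float64(-0.003), 'F', array([ 5.3, -7. , 13.6]), 'w', 0.0244, 't', 22.92)
```

View pics/w2.png

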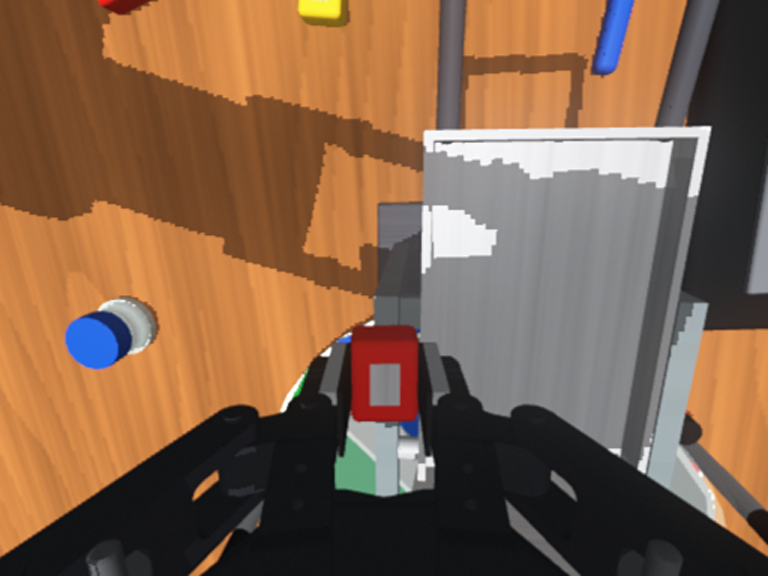

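z sagged on the long carry and the hand met the pan's side (14 N). The wrist view shows the block still held, left of the pan. I back off and rise.

Call:
play_rows(series=[{"fingers":1,"dx":-4,"dy":2,"dz":10,"turn":0},{"fingers":1,"dx":-2,"dy":0,"dz":20,"turn":0},{"fingers":1,"dx":0,"dy":0,"dz":25,"turn":0},{"fingers":1,"dx":0,"dy":0,"dz":20,"turn":0},{"fingers":1,"dx":0,"dy":0,"dz":0,"turn":0},{"fingers":1,"dx":0,"dy":0,"dz":0,"turn":0}])

```text
clock: 23.47
position: [0.6013, -0.1247, 0.2307]
ee_rot: [-0.02, 0.998, -0.034, -0.053]
contact_force: [-0.4, -0.3, -1.6]
width: 0.0243
```

```bash
python3 - <<'E'
from h import *
s=get_state(); print(axis(s),s["position"],loc(s,"q"))
im=get_image("top"); cv2.imwrite("pics/t2.png",cv2.resize(im["pixels"][85:235,275:475,::-1],None,fx=4,fy=4,interpolation=2))
E
```

```text
[-0.104  0.044 -0.994] [ 0.60129294 -0.12466231  0.2307088 ] (array([-0.0678,  0.1833]), 'z', np.float64(0.2307), 'yaw', np.float64(-0.004), 'F', array([-0.4, -0.3, -1.6]), 'w', 0.0243, 't', 23.47)
```

Call:
play_rows(series=[{"fingers":1,"dx":15,"dy":-4,"dz":2,"turn":0},{"fingers":1,"dx":15,"dy":-4,"dz":2,"turn":0},{"fingers":1,"dx":15,"dy":-4,"dz":2,"turn":0},{"fingers":1,"dx":15,"dy":-3,"dz":2,"turn":0},{"fingers":1,"dx":0,"dy":0,"dz":0,"turn":0},{"fingers":1,"dx":0,"dy":0,"dz":0,"turn":0}])

```text
clock: 24.02
position: [0.6579, -0.1369, 0.2291]
ee_rot: [-0.023, 0.997, -0.033, -0.061]
contact_force: [-0.3, -0.8, -0.2]
width: 0.0242
```

```bash
python3 - <<'E'
from h import *
s=get_state(); print(axis(s),s["position"],loc(s,"q"))
E
```

```text
[-0.121  0.049 -0.991] [ 0.65792056 -0.13685667  0.22909336] (array([-0.0105,  0.1748]), 'z', np.float64(0.2291), 'yaw', np.float64(-0.003), 'F', array([-0.3, -0.8, -0.2]), 'w', 0.0242, 't', 24.02)
```

Call:
play_rows(series=[{"fingers":1,"dx":8,"dy":0,"dz":-12,"turn":0},{"fingers":1,"dx":3,"dy":0,"dz":-15,"turn":0},{"fingers":1,"dx":0,"dy":0,"dz":-15,"turn":0},{"fingers":1,"dx":0,"dy":0,"dz":-10,"turn":0},{"fingers":1,"dx":0,"dy":0,"dz":0,"turn":0},{"fingers":1,"dx":0,"dy":0,"dz":0,"turn":0}])

```text
clock: 24.52
position: [0.665, -0.1344, 0.1676]
ee_rot: [-0.024, 0.997, -0.033, -0.067]
contact_force: [1.1, 0.1, 0.6]
width: 0.0246
```

```bash
python3 - <<'E'
from h import *
s=get_state(); print(axis(s),s["position"],loc(s,"q"))
im=get_image("scene"); cv2.imwrite("pics/s3.png",cv2.resize(im["pixels"][120:270,80:280,::-1],None,fx=4,fy=4,interpolation=2))
E
```

```text
[-0.131  0.053 -0.99 ] [ 0.66501101 -0.13444193  0.16755175] (array([-0.0036,  0.1776]), 'z', np.float64(0.1676), 'yaw', np.float64(-0.002), 'F', array([1.1, 0.1, 0.6]), 'w', 0.0246, 't', 24.52)
```

View pics/s3.png

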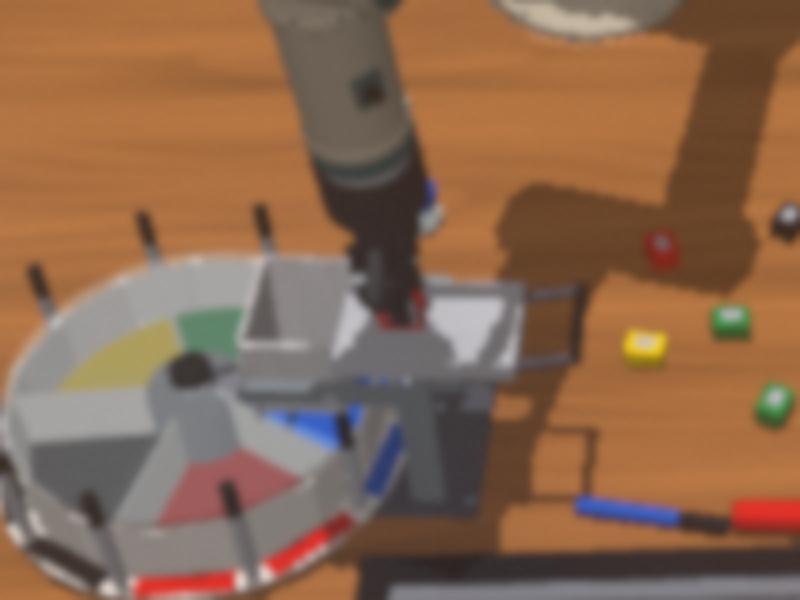

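Call:
play_rows(series=[{"fingers":1,"dx":0,"dy":0,"dz":-5,"turn":0},{"fingers":0.15,"dx":0,"dy":0,"dz":0,"turn":0},{"fingers":0.15,"dx":0,"dy":0,"dz":0,"turn":0},{"fingers":0.15,"dx":0,"dy":0,"dz":0,"turn":0},{"fingers":0.15,"dx":0,"dy":0,"dz":12,"turn":0},{"fingers":0.15,"dx":0,"dy":0,"dz":20,"turn":0},{"fingers":0.15,"dx":0,"dy":0,"dz":20,"turn":0},{"fingers":0.15,"dx":0,"dy":0,"dz":20,"turn":0},{"fingers":0.15,"dx":0,"dy":0,"dz":0,"turn":0}])

```text
clock: 25.32
position: [0.6655, -0.1348, 0.2439]
ee_rot: [-0.023, 0.997, -0.033, -0.064]
contact_force: [0.3, 0.4, 1.7]
width: 0.0363
```

```bash
python3 - <<'E'
from h import *
s,im=look("red0_mid",.155)
print(axis(s),s["position"],loc(s,"q"),s["qpos"])
E
```

```text
red0_mid 0.84 [263. 204.] 1250 ctr [ 661.  -136.4] size [36.7 26.4] short-axis rad -0.069 [166.  83.  84.]
[-0.125  0.051 -0.991] [ 0.66551725 -0.1347582   0.24391729] (array([-0.003 ,  0.1773]), 'z', np.float64(0.2439), 'yaw', np.float64(-0.002), 'F', array([0.3, 0.4, 1.7]), 'w', 0.0363, 't', 25.32) [-0.30769593  0.51003851  1.13672478  0.01057549  1.63005161 -0.24121931]
```

Red0 lies in the pan at (0.661, -0.136). I'll correct the tilt against the store's fixed upright, pushing toward -x from its +x side.

Call:
play_rows(series=[{"fingers":1,"dx":16,"dy":2,"dz":0,"turn":0},{"fingers":1,"dx":16,"dy":2,"dz":0,"turn":0},{"fingers":1,"dx":16,"dy":2,"dz":0,"turn":0},{"fingers":1,"dx":16,"dy":2,"dz":0,"turn":0},{"fingers":1,"dx":16,"dy":2,"dz":0,"turn":0},{"fingers":1,"dx":16,"dy":2,"dz":0,"turn":0},{"fingers":1,"dx":0,"dy":0,"dz":0,"turn":0},{"fingers":1,"dx":0,"dy":0,"dz":0,"turn":0}])

```text
clock: 26.08
position: [0.7588, -0.1211, 0.2311]
ee_rot: [-0.026, 0.996, -0.034, -0.074]
contact_force: [-0.5, 0.4, -0.8]
width: -0.0
```

```bash
python3 - <<'E'
from h import *
s=get_state();print(axis(s),s["position"],loc(s,"q"),s["qpos"])
E
```

```text
[-0.146  0.056 -0.988] [ 0.75881411 -0.12105639  0.23111753] (array([0.0892, 0.197 ]), 'z', np.float64(0.2311), 'yaw', np.float64(-0.004), 'F', array([-0.5,  0.4, -0.8]), 'w', -0.0, 't', 26.08) [-0.2566041   0.68173298  0.85376902  0.0175568   1.76252346 -0.18677419]
```

Call:
play_rows(series=[{"fingers":1,"dx":10,"dy":0,"dz":0,"turn":0},{"fingers":1,"dx":4,"dy":0,"dz":-20,"turn":0},{"fingers":1,"dx":0,"dy":0,"dz":-20,"turn":0},{"fingers":1,"dx":0,"dy":0,"dz":-20,"turn":0},{"fingers":1,"dx":0,"dy":0,"dz":-20,"turn":0},{"fingers":1,"dx":0,"dy":0,"dz":-20,"turn":0},{"fingers":1,"dx":0,"dy":0,"dz":-3,"turn":0},{"fingers":1,"dx":0,"dy":0,"dz":0,"turn":0}])

```text
clock: 26.75
position: [0.7636, -0.1218, 0.1219]
ee_rot: [-0.026, 0.996, -0.035, -0.08]
contact_force: [-0.8, 0.2, 1.2]
width: 0.0001
```

Call:
play_rows(series=[{"fingers":1,"dx":-8,"dy":0,"dz":0,"turn":0},{"fingers":1,"dx":-8,"dy":0,"dz":0,"turn":0},{"fingers":1,"dx":-8,"dy":0,"dz":0,"turn":0},{"fingers":1,"dx":-6,"dy":0,"dz":0,"turn":0}])

```text
clock: 27.08
position: [0.747, -0.1222, 0.123]
ee_rot: [-0.026, 0.997, -0.035, -0.062]
contact_force: [10.9, 0.3, -8.2]
width: 0.0003
```

```bash
python3 - <<'E'
from h import *
s=get_state();print(axis(s),s["position"],loc(s,"q"),s["qpos"])
E
```

```text
[-0.121  0.056 -0.991] [ 0.74696169 -0.12222383  0.123034  ] (array([0.0774, 0.1951]), 'z', np.float64(0.123), 'yaw', np.float64(-0.006), 'F', array([10.9,  0.3, -8.2]), 'w', 0.0003, 't', 27.08) [-0.26464272  0.69045931  1.09549884  0.02273874  1.48795246 -0.19775364]
```

Call:
play_rows(series=[{"fingers":1,"dx":-6,"dy":2,"dz":-2,"turn":0},{"fingers":1,"dx":-6,"dy":2,"dz":-2,"turn":0},{"fingers":1,"dx":-6,"dy":2,"dz":-2,"turn":0},{"fingers":1,"dx":-6,"dy":2,"dz":-2,"turn":0},{"fingers":1,"dx":-6,"dy":2,"dz":-2,"turn":0},{"fingers":1,"dx":-6,"dy":2,"dz":-2,"turn":0}])

```text
clock: 27.58
position: [0.7473, -0.1224, 0.1243]
ee_rot: [-0.015, 0.999, -0.036, -0.012]
contact_force: [12.5, -2.4, -6.1]
width: 0.0005
```

```bash
python3 - <<'E'
from h import *
s=get_state();print(axis(s),s["position"],loc(s,"q"),s["qpos"])
E
```

```text
[-0.023  0.03  -0.999] [ 0.74729978 -0.12238653  0.12426118] (array([0.0778, 0.1949]), 'z', np.float64(0.1243), 'yaw', np.float64(-0.008), 'F', array([12.5, -2.4, -6.1]), 'w', 0.0005, 't', 27.58) [-0.26490618  0.63319813  1.19834362  0.02365443  1.3401958  -0.19822301]
```

Call:
play_rows(series=[{"fingers":1,"dx":-5,"dy":2,"dz":-2,"turn":0},{"fingers":1,"dx":12,"dy":0,"dz":0,"turn":0},{"fingers":1,"dx":8,"dy":0,"dz":5,"turn":0},{"fingers":1,"dx":0,"dy":0,"dz":22,"turn":0},{"fingers":1,"dx":0,"dy":0,"dz":22,"turn":0},{"fingers":1,"dx":0,"dy":0,"dz":22,"turn":0},{"fingers":1,"dx":0,"dy":0,"dz":22,"turn":0},{"fingers":1,"dx":0,"dy":0,"dz":22,"turn":0},{"fingers":1,"dx":0,"dy":0,"dz":0,"turn":0},{"fingers":1,"dx":0,"dy":0,"dz":0,"turn":0}])

```text
clock: 28.42
position: [0.7665, -0.1244, 0.2586]
ee_rot: [-0.011, 0.999, -0.037, 0.002]
contact_force: [-0.2, -0.4, -0.3]
width: 0.0001
```

Call:
play_rows(series=[{"fingers":0.3,"dx":-16,"dy":-10,"dz":1,"turn":-0.116},{"fingers":0.3,"dx":-16,"dy":-10,"dz":1,"turn":-0.116},{"fingers":0.3,"dx":-16,"dy":-10,"dz":1,"turn":-0.116},{"fingers":0.3,"dx":-16,"dy":-10,"dz":1,"turn":-0.116},{"fingers":0.3,"dx":-16,"dy":-10,"dz":1,"turn":-0.116},{"fingers":0.3,"dx":-16,"dy":-10,"dz":1,"turn":-0.116},{"fingers":0.3,"dx":-16,"dy":-10,"dz":1,"turn":-0.116},{"fingers":0.3,"dx":-16,"dy":-10,"dz":1,"turn":-0.116},{"fingers":0.3,"dx":-16,"dy":-10,"dz":1,"turn":-0.116},{"fingers":0.3,"dx":-16,"dy":-10,"dz":1,"turn":-0.116},{"fingers":0.3,"dx":-16,"dy":-10,"dz":1,"turn":-0.116},{"fingers":0.3,"dx":-16,"dy":-10,"dz":1,"turn":-0.116},{"fingers":0.3,"dx":-16,"dy":-10,"dz":1,"turn":-0.116},{"fingers":0.3,"dx":-16,"dy":-10,"dz":1,"turn":-0.116},{"fingers":0.3,"dx":-16,"dy":-10,"dz":0,"turn":-0.116},{"fingers":0.3,"dx":0,"dy":0,"dz":0,"turn":0}])

```text
clock: 29.75
position: [0.5038, -0.2744, 0.2633]
ee_rot: [0.004, -0.581, 0.814, -0.001]
contact_force: [0.1, 0.6, -0.3]
width: 0.0303
```

```bash
python3 - <<'E'
from h import *
s=get_state();print(axis(s),s["position"],loc(s,"q"),s["qpos"])
E
```

```text
[ 0.008  0.002 -1.   ] [ 0.50378039 -0.27444859  0.26330204] (array([-0.1555,  0.0276]), 'z', np.float64(0.2633), 'yaw', np.float64(4.447), 'F', array([ 0.1,  0.6, -0.3]), 'w', 0.0303, 't', 29.75) [-0.62394919  0.26010622  1.47515058  0.00629882  1.40146099  1.27557142]
```

Call:
play_rows(series=[{"fingers":0.3,"dx":0,"dy":0,"dz":-24,"turn":0.05},{"fingers":0.3,"dx":0,"dy":0,"dz":-24,"turn":0},{"fingers":0.3,"dx":0,"dy":0,"dz":-24,"turn":0},{"fingers":0.3,"dx":0,"dy":0,"dz":-24,"turn":0},{"fingers":0.3,"dx":0,"dy":0,"dz":-24,"turn":0},{"fingers":0.3,"dx":0,"dy":0,"dz":-20,"turn":0},{"fingers":0.3,"dx":0,"dy":0,"dz":-8,"turn":0},{"fingers":0.3,"dx":0,"dy":0,"dz":0,"turn":0}])

```text
clock: 30.42
position: [0.5021, -0.2711, 0.1093]
ee_rot: [0.006, -0.607, 0.795, -0.002]
contact_force: [-0.3, 0.0, -0.3]
width: 0.03
```

```bash
python3 - <<'E'
from h import *
s=get_state();print(axis(s),s["position"],loc(s,"q"))
q=np.load("fit.npz")["q"]; p=s["position"][:2]-q[:2]; a=np.degrees(np.arctan2(p[1],p[0]));print("angle",a%360,np.hypot(*p))
n=20; A=np.radians(np.linspace(a%360,233,n+1)); P=.157*np.c_[np.cos(A),np.sin(A)]*1000
print(np.diff(P,axis=0).round(1).tolist(), np.diff(A)[0])
E
```

```text
[ 0.011  0.004 -1.   ] [ 0.50208797 -0.27106393  0.10926296] (array([-0.1574,  0.0308]), 'z', np.float64(0.1093), 'yaw', np.float64(4.509), 'F', array([-0.3,  0. , -0.3]), 'w', 0.03, 't', 30.42)
angle 165.2374969309312 0.16038809508318738
[[-2.1, -9.0], [-1.6, -9.2], [-1.0, -9.2], [-0.5, -9.3], [0.1, -9.3], [0.6, -9.3], [1.2, -9.2], [1.7, -9.1], [2.3, -9.0], [2.8, -8.9], [3.3, -8.7], [3.8, -8.5], [4.3, -8.2], [4.8, -8.0], [5.2, -7.7], [5.7, -7.3], [6.1, -7.0], [6.5, -6.6], [6.9, -6.2], [7.2, -5.8]] 0.05913393939740086
```

Call:
play_rows(series=[{"fingers":0.3,"dx":-2,"dy":-9,"dz":-0.5,"turn":0.059},{"fingers":0.3,"dx":-1.6,"dy":-9.2,"dz":-0.5,"turn":0.059},{"fingers":0.3,"dx":-1,"dy":-9.2,"dz":0,"turn":0.059},{"fingers":0.3,"dx":-0.5,"dy":-9.3,"dz":0,"turn":0.059},{"fingers":0.3,"dx":0.1,"dy":-9.3,"dz":0,"turn":0.059},{"fingers":0.3,"dx":0.6,"dy":-9.3,"dz":0,"turn":0.059},{"fingers":0.3,"dx":1.2,"dy":-9.2,"dz":0,"turn":0.059},{"fingers":0.3,"dx":1.7,"dy":-9.1,"dz":0,"turn":0.059},{"fingers":0.3,"dx":2.3,"dy":-9,"dz":0,"turn":0.059},{"fingers":0.3,"dx":2.8,"dy":-8.9,"dz":0,"turn":0.059}])

```text
clock: 31.25
position: [0.5079, -0.3594, 0.1157]
ee_rot: [-0.008, 0.823, -0.568, -0.002]
contact_force: [-0.2, 0.9, -1.4]
width: 0.0301
```

```bash
cat > arc.py <<'E'
from h import *
import sys
s=get_state();print(axis(s),s["position"],loc(s,"q"))
q=np.load("fit.npz")["q"]; p=s["position"][:2]-q[:2]; a=np.degrees(np.arctan2(p[1],p[0]));print("angle",a%360,np.hypot(*p))
n=int(sys.argv[2]); A=np.radians(np.linspace(a%360,float(sys.argv[1]),n+1)); P=.157*np.c_[np.cos(A),np.sin(A)]*1000
P[0]=p*1000
print(np.diff(P,axis=0).round(1).tolist(), np.diff(A)[0])
E
python3 arc.py 233 10
```

```text
[ 0.007  0.016 -1.   ] [ 0.50786702 -0.35942245  0.11572271] (array([-0.146, -0.057]), 'z', np.float64(0.1157), 'yaw', np.float64(-1.143), 'F', array([-0.2,  0.9, -1.4]), 'w', 0.0301, 't', 31.25)
angle 197.6432717056437 0.15668483295754232
[[2.9, -9.2], [3.8, -8.9], [4.3, -8.7], [4.8, -8.4], [5.4, -8.1], [5.8, -7.7], [6.3, -7.4], [6.7, -6.9], [7.2, -6.5], [7.6, -6.1]] 0.061709132146955614
```

Call:
play_rows(series=[{"fingers":0.3,"dx":2.9,"dy":-9.2,"dz":-4,"turn":0.06},{"fingers":0.3,"dx":3.8,"dy":-8.9,"dz":-3,"turn":0.06},{"fingers":0.3,"dx":4.3,"dy":-8.7,"dz":-2,"turn":0.06},{"fingers":0.3,"dx":4.8,"dy":-8.4,"dz":0,"turn":0.06},{"fingers":0.3,"dx":5.4,"dy":-8.1,"dz":0,"turn":0.06},{"fingers":0.3,"dx":5.8,"dy":-7.7,"dz":0,"turn":0.06},{"fingers":0.3,"dx":6.3,"dy":-7.4,"dz":0,"turn":0.06},{"fingers":0.3,"dx":6.7,"dy":-6.9,"dz":0,"turn":0.06},{"fingers":0.3,"dx":7.2,"dy":-6.5,"dz":0,"turn":0.06},{"fingers":0.3,"dx":6,"dy":-4,"dz":0,"turn":0.04},{"fingers":0.3,"dx":0,"dy":0,"dz":0,"turn":0}])

```text
clock: 32.17
position: [0.567, -0.4389, 0.119]
ee_rot: [-0.008, 0.957, -0.289, -0.001]
contact_force: [0.3, -0.1, -0.2]
width: 0.0299
```

```bash
python3 arc.py 233 2; python3 - <<'E'
from h import *
im=get_image("top"); cv2.imwrite("pics/t3.png",cv2.resize(im["pixels"][85:235,275:475,::-1],None,fx=4,fy=4,interpolation=2))
E
```

```text
[ 0.004  0.015 -1.   ] [ 0.56696399 -0.43892995  0.11903364] (array([-0.0819, -0.1325]), 'z', np.float64(0.119), 'yaw', np.float64(-0.522), 'F', array([ 0.3, -0.1, -0.2]), 'w', 0.0299, 't', 32.17)
angle 234.61030707781666 0.15578025981320626
[[-2.5, 0.3], [-1.8, 1.3]] -0.014052580238034906
```

View pics/t3.png

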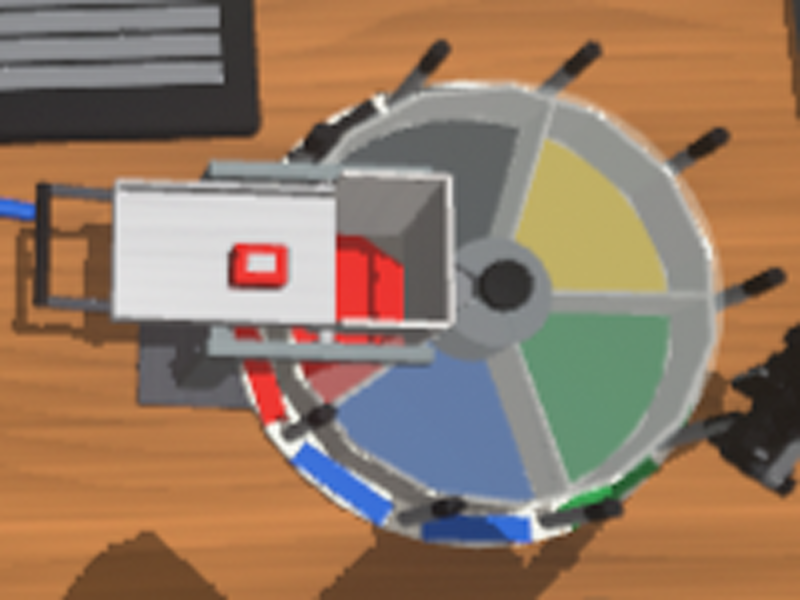

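Red is now under the chute, and red0 lies in the pan at (258,263). I'll work out the exact angle from the pegs.

```bash
cat > ang.py <<'E'
from h import *
import sys,ast
im=get_image("top"); q=np.load("fit.npz")["q"]
for u in ast.literal_eval(sys.argv[1]):
    P=p2w(im,np.array(u)/4+[275,85]-.4,.118)[0]; d=P[:2]-q[:2]
    r=np.degrees(np.arctan2(d[1],d[0])-q[2])-90
    print(u,round(np.hypot(*d),3),"rel chute",round(r,1),"mod36",round((r+18)%36-18,1))
E
python3 ang.py "[(437,52),(588,53),(718,142),(774,281)]"; python3 ang.py "[(409,62),(562,46),(697,119),(769,252)]"
```

```text
(437, 52) 0.157 rel chute -70.5 mod36 1.5
(588, 53) 0.157 rel chute -106.6 mod36 1.4
(718, 142) 0.157 rel chute -143.6 mod36 0.4
(774, 281) 0.158 rel chute -179.1 mod36 0.9
(409, 62) 0.157 rel chute -63.3 mod36 8.7
(562, 46) 0.157 rel chute -100.4 mod36 7.6
(697, 119) 0.157 rel chute -136.4 mod36 7.6
(769, 252) 0.157 rel chute -172.2 mod36 7.8
```

Call:
play_rows(series=[{"fingers":0.1,"dx":0,"dy":0,"dz":15,"turn":0},{"fingers":-0.2,"dx":0,"dy":0,"dz":25,"turn":0},{"fingers":-0.2,"dx":0,"dy":0,"dz":25,"turn":0},{"fingers":-0.2,"dx":0,"dy":0,"dz":25,"turn":0},{"fingers":-0.2,"dx":-10,"dy":20,"dz":15,"turn":0},{"fingers":-0.2,"dx":-8,"dy":29,"dz":0,"turn":0},{"fingers":-0.2,"dx":-8,"dy":29,"dz":0,"turn":0},{"fingers":-0.2,"dx":-8,"dy":29,"dz":0,"turn":0},{"fingers":-0.2,"dx":-8,"dy":29,"dz":0,"turn":0},{"fingers":-0.2,"dx":-8,"dy":29,"dz":0,"turn":0},{"fingers":-0.2,"dx":-8,"dy":29,"dz":0,"turn":0},{"fingers":-0.2,"dx":-8,"dy":29,"dz":0,"turn":0},{"fingers":-0.2,"dx":-8,"dy":29,"dz":0,"turn":0},{"fingers":-0.2,"dx":-8,"dy":29,"dz":0,"turn":0},{"fingers":-0.2,"dx":-8,"dy":29,"dz":0,"turn":0},{"fingers":-0.2,"dx":-7,"dy":29,"dz":0,"turn":0},{"fingers":-0.2,"dx":-6,"dy":29,"dz":0,"turn":0},{"fingers":-0.2,"dx":0,"dy":25,"dz":0,"turn":0},{"fingers":-0.2,"dx":0,"dy":20,"dz":0,"turn":0},{"fingers":-0.2,"dx":0,"dy":0,"dz":0,"turn":0}])

```text
clock: 33.98
position: [0.4415, -0.0005, 0.2348]
ee_rot: [-0.01, 0.954, -0.298, 0.002]
contact_force: [-0.2, 0.0, -0.3]
width: 0.0514
```

```bash
cat > lk.py <<'E'
from h import *
import sys
s,im=look(sys.argv[1],float(sys.argv[2]))
print(axis(s),s["position"],loc(s,"q"),"yaw",2*np.arctan2(s["ee_rot"][2],s["ee_rot"][1]),s["qpos"][5])
E
python3 lk.py red1_mid .02
```

```text
red1_mid 0.91 [231. 120.] 625 ctr [449.5  67. ] size [35.1 26.1] short-axis rad -1.286 [172.  67.  55.]
red1_mid 0.35 [438. 228.] 7142 ctr [ 587.8 -233.7] size [143.8 143.9] short-axis rad 0.413 [135. 103. 110.]
[ 0.009  0.018 -1.   ] [ 0.44145929 -0.00054998  0.23479475] (array([-0.2353,  0.2969]), 'z', np.float64(0.2348), 'yaw', np.float64(-0.541), 'F', array([-0.2,  0. , -0.3]), 'w', 0.0514, 't', 33.98) yaw -0.605351765631663 0.4253470444298748
```

Call:
play_rows(series=[{"fingers":-0.2,"dx":1,"dy":9,"dz":-15,"turn":-0.085},{"fingers":-0.2,"dx":1,"dy":9,"dz":-20,"turn":-0.085},{"fingers":-0.2,"dx":1,"dy":9,"dz":-20,"turn":-0.085},{"fingers":-0.2,"dx":1,"dy":9,"dz":-20,"turn":-0.085},{"fingers":-0.2,"dx":1,"dy":9,"dz":-20,"turn":-0.085},{"fingers":-0.2,"dx":1,"dy":9,"dz":-20,"turn":-0.085},{"fingers":-0.2,"dx":1,"dy":8,"dz":-15,"turn":-0.085},{"fingers":-0.2,"dx":1,"dy":4,"dz":-8,"turn":-0.075},{"fingers":-0.2,"dx":0,"dy":0,"dz":0,"turn":0},{"fingers":-0.2,"dx":0,"dy":0,"dz":0,"turn":0}])

```text
clock: 34.92
position: [0.4546, 0.0517, 0.0939]
ee_rot: [-0.001, 0.79, -0.614, 0.013]
contact_force: [0.1, 0.3, 0.4]
width: 0.0512
```

```bash
python3 lk.py red1_mid .02
```

```text
red1_mid 0.81 [232. 206.] 1391 ctr [452.1  67.4] size [36.5 25.9] short-axis rad -1.274 [150.  55.  48.]
[ 0.021 -0.014 -1.   ] [0.45464754 0.05171269 0.09387302] (array([-0.2254,  0.3499]), 'z', np.float64(0.0939), 'yaw', np.float64(-1.257), 'F', array([0.1, 0.3, 0.4]), 'w', 0.0512, 't', 34.92) yaw -1.3213097770962479 1.302542819325872
```

Call:
play_rows(series=[{"fingers":-0.2,"dx":-2,"dy":8,"dz":-15,"turn":0.045},{"fingers":-0.2,"dx":-2,"dy":7,"dz":-18,"turn":0},{"fingers":-0.2,"dx":0,"dy":0,"dz":-18,"turn":0},{"fingers":-0.2,"dx":0,"dy":0,"dz":-12,"turn":0},{"fingers":-0.2,"dx":0,"dy":0,"dz":-4,"turn":0},{"fingers":-0.2,"dx":0,"dy":0,"dz":0,"turn":0}])

```text
clock: 35.52
position: [0.4581, 0.0632, 0.0319]
ee_rot: [-0.007, 0.804, -0.594, 0.021]
contact_force: [-0.0, 0.8, 1.5]
width: 0.0513
```

```bash
python3 lk.py red1_mid .02
```

```text
red1_mid 0.76 [244. 245.] 2613 ctr [452.9  67.6] size [38.5 25.3] short-axis rad -1.29 [151.  50.  46.]
[ 0.041 -0.014 -0.999] [0.45807646 0.06323015 0.03194942] (array([-0.2228,  0.3616]), 'z', np.float64(0.0319), 'yaw', np.float64(-1.209), 'F', array([-0. ,  0.8,  1.5]), 'w', 0.0513, 't', 35.52) yaw -1.2728908606056257 1.2856430024384828
```

Call:
play_rows(series=[{"fingers":-0.2,"dx":-7,"dy":4,"dz":-4,"turn":0},{"fingers":-0.2,"dx":0,"dy":0,"dz":-4,"turn":0},{"fingers":0.2,"dx":0,"dy":0,"dz":0,"turn":0},{"fingers":1,"dx":0,"dy":0,"dz":0,"turn":0},{"fingers":1,"dx":0,"dy":0,"dz":0,"turn":0},{"fingers":1,"dx":0,"dy":0,"dz":0,"turn":0},{"fingers":1,"dx":0,"dy":0,"dz":0,"turn":0}])

```text
clock: 36.2
position: [0.4534, 0.0674, 0.0274]
ee_rot: [-0.009, 0.804, -0.594, 0.024]
contact_force: [-1.1, 0.3, -0.8]
width: 0.0243
```

Call:
play_rows(series=[{"fingers":1,"dx":0,"dy":0,"dz":15,"turn":0},{"fingers":1,"dx":0,"dy":0,"dz":25,"turn":0},{"fingers":1,"dx":0,"dy":0,"dz":30,"turn":0},{"fingers":1,"dx":0,"dy":0,"dz":30,"turn":0},{"fingers":1,"dx":0,"dy":0,"dz":30,"turn":0},{"fingers":1,"dx":0,"dy":0,"dz":30,"turn":0},{"fingers":1,"dx":0,"dy":0,"dz":30,"turn":0},{"fingers":1,"dx":0,"dy":0,"dz":20,"turn":0},{"fingers":1,"dx":0,"dy":0,"dz":0,"turn":0},{"fingers":1,"dx":0,"dy":0,"dz":0,"turn":0}])

```text
clock: 37.03
position: [0.4489, 0.0674, 0.2459]
ee_rot: [-0.008, 0.804, -0.594, 0.022]
contact_force: [0.1, 0.2, -1.5]
width: 0.024
```

```bash
python3 lk.py red1_mid .02
```

```text
red1_mid 0.69 [257. 243.] 2771 ctr [347.   30.3] size [98.8 63.2] short-axis rad -1.274 [138.  49.  43.]
[ 0.044 -0.014 -0.999] [0.44886732 0.06735616 0.24589379] (array([-0.2322,  0.3651]), 'z', np.float64(0.2459), 'yaw', np.float64(-1.208), 'F', array([ 0.1,  0.2, -1.5]), 'w', 0.024, 't', 37.03) yaw -1.2726410451044177 1.2832556970348408
```

Call:
play_rows(series=[{"fingers":1,"dx":15,"dy":-10,"dz":1,"turn":0.086},{"fingers":1,"dx":15,"dy":-10,"dz":1,"turn":0.086},{"fingers":1,"dx":15,"dy":-10,"dz":1,"turn":0.086},{"fingers":1,"dx":15,"dy":-10,"dz":1,"turn":0.086},{"fingers":1,"dx":15,"dy":-10,"dz":1,"turn":0.086},{"fingers":1,"dx":15,"dy":-10,"dz":1,"turn":0.086},{"fingers":1,"dx":15,"dy":-10,"dz":1,"turn":0.086},{"fingers":1,"dx":15,"dy":-10,"dz":1,"turn":0.086},{"fingers":1,"dx":15,"dy":-10,"dz":1,"turn":0.086},{"fingers":1,"dx":15,"dy":-10,"dz":1,"turn":0.086},{"fingers":1,"dx":15,"dy":-10,"dz":1,"turn":0.086},{"fingers":1,"dx":15,"dy":-10,"dz":1,"turn":0.086},{"fingers":1,"dx":15,"dy":-10,"dz":1,"turn":0.086},{"fingers":1,"dx":15,"dy":-10,"dz":1,"turn":0.086},{"fingers":1,"dx":0,"dy":0,"dz":0,"turn":0},{"fingers":1,"dx":0,"dy":0,"dz":0,"turn":0}])

```text
clock: 38.47
position: [0.6499, -0.0778, 0.2195]
ee_rot: [-0.007, 1.0, -0.004, -0.018]
contact_force: [-0.2, 0.3, -0.5]
width: 0.0241
```

```bash
python3 lk.py red1_mid .155
```

```text
red1_mid 0.75 [255. 245.] 2668 ctr [ 646.  -107.4] size [55.  34.7] short-axis rad -0.007 [167.  64.  63.]
[-0.035  0.014 -0.999] [ 0.6499088  -0.07778806  0.21946241] (array([-0.0223,  0.2332]), 'z', np.float64(0.2195), 'yaw', np.float64(0.056), 'F', array([-0.2,  0.3, -0.5]), 'w', 0.0241, 't', 38.47) yaw -0.008033830809228783 -0.2214452282661026
```

Call:
play_rows(series=[{"fingers":1,"dx":11,"dy":-3,"dz":2,"turn":-0.05},{"fingers":1,"dx":10,"dy":-2,"dz":0,"turn":0},{"fingers":1,"dx":0,"dy":0,"dz":0,"turn":0},{"fingers":1,"dx":0,"dy":0,"dz":-15,"turn":0},{"fingers":1,"dx":0,"dy":0,"dz":-15,"turn":0},{"fingers":1,"dx":0,"dy":0,"dz":-12,"turn":0},{"fingers":1,"dx":0,"dy":0,"dz":0,"turn":0},{"fingers":1,"dx":0,"dy":0,"dz":0,"turn":0}])

```text
clock: 39.23
position: [0.6656, -0.0779, 0.1791]
ee_rot: [-0.008, 0.999, -0.027, -0.02]
contact_force: [0.0, 0.3, -0.3]
width: 0.0237
```

```bash
python3 lk.py red1_mid .155
```

```text
red1_mid 0.76 [254. 245.] 2815 ctr [662.6 -86.3] size [45.2 28.4] short-axis rad -0.053 [175.  68.  67.]
[-0.039  0.018 -0.999] [ 0.66564763 -0.07786451  0.17908019] (array([-0.0066,  0.2341]), 'z', np.float64(0.1791), 'yaw', np.float64(0.01), 'F', array([ 0. ,  0.3, -0.3]), 'w', 0.0237, 't', 39.23) yaw -0.05456338846572256 -0.17228127124358222
```

Call:
play_rows(series=[{"fingers":1,"dx":5,"dy":-4,"dz":-6,"turn":0},{"fingers":1,"dx":0,"dy":0,"dz":-7,"turn":0},{"fingers":1,"dx":0,"dy":0,"dz":0,"turn":0},{"fingers":0.15,"dx":0,"dy":0,"dz":0,"turn":0},{"fingers":0.15,"dx":0,"dy":0,"dz":0,"turn":0},{"fingers":0.15,"dx":0,"dy":0,"dz":0,"turn":0},{"fingers":0.15,"dx":0,"dy":0,"dz":12,"turn":0},{"fingers":0.15,"dx":0,"dy":0,"dz":20,"turn":0},{"fingers":0.15,"dx":0,"dy":0,"dz":20,"turn":0},{"fingers":0.15,"dx":0,"dy":0,"dz":20,"turn":0},{"fingers":0.15,"dx":0,"dy":0,"dz":15,"turn":0},{"fingers":0.15,"dx":0,"dy":0,"dz":0,"turn":0}])

```text
clock: 40.33
position: [0.6716, -0.0825, 0.2584]
ee_rot: [-0.008, 0.999, -0.027, -0.018]
contact_force: [-0.5, 0.3, 0.8]
width: 0.0364
```

```bash
python3 lk.py red1_mid .155
```

```text
red1_mid 0.82 [260. 195.] 1129 ctr [670.8 -84.3] size [36.4 25.9] short-axis rad -0.046 [145.  66.  66.]
[-0.036  0.017 -0.999] [ 0.6716363  -0.08254876  0.25837643] (array([-0.0003,  0.2298]), 'z', np.float64(0.2584), 'yaw', np.float64(0.01), 'F', array([-0.5,  0.3,  0.8]), 'w', 0.0364, 't', 40.33) yaw -0.05447521259554937 -0.17552919197977024
```

Call:
play_rows(series=[{"fingers":0.2,"dx":0.4,"dy":5.5,"dz":0,"turn":0.112},{"fingers":0.2,"dx":0.4,"dy":5.5,"dz":0,"turn":0.112},{"fingers":0.2,"dx":0.4,"dy":5.5,"dz":0,"turn":0.112},{"fingers":0.2,"dx":0.4,"dy":5.5,"dz":0,"turn":0.112},{"fingers":0.2,"dx":0.4,"dy":5.5,"dz":0,"turn":0.112},{"fingers":0.2,"dx":0.4,"dy":5.5,"dz":0,"turn":0.112},{"fingers":0.2,"dx":0.4,"dy":5.5,"dz":0,"turn":0.112},{"fingers":0.2,"dx":0.4,"dy":5.5,"dz":0,"turn":0.112},{"fingers":0.2,"dx":0.4,"dy":5.5,"dz":0,"turn":0.112},{"fingers":0.2,"dx":0.4,"dy":5.5,"dz":0,"turn":0.112},{"fingers":0.2,"dx":0.4,"dy":5.5,"dz":0,"turn":0.112},{"fingers":0.2,"dx":0.4,"dy":5.5,"dz":0,"turn":0.112},{"fingers":0.2,"dx":0.4,"dy":5.5,"dz":0,"turn":0.112},{"fingers":0.2,"dx":0.4,"dy":5.5,"dz":0,"turn":0.1},{"fingers":0.2,"dx":0,"dy":0,"dz":0,"turn":0},{"fingers":0.2,"dx":0,"dy":0,"dz":0,"turn":0}])

```text
clock: 41.77
position: [0.6632, -0.0008, 0.2242]
ee_rot: [0.002, 0.704, 0.709, -0.041]
contact_force: [0.3, 0.1, -0.9]
width: 0.0342
```

```bash
python3 lk.py pan_handle .15; python3 - <<'E'
from h import *
im=get_image("wrist");save(im,"w4.png")
E
```

```text
pan_handle 0.83 [131. 211.] 14673 ctr [670.3 -92.6] size [185.1  91.6] short-axis rad -0.063 [196. 195. 196.]
[-0.055 -0.061 -0.997] [ 0.66319952 -0.00075872  0.2241808 ] (array([-0.014 ,  0.3109]), 'z', np.float64(0.2242), 'yaw', np.float64(1.642), 'F', array([ 0.3,  0.1, -0.9]), 'w', 0.0342, 't', 41.77) yaw 1.577984947077256 -1.6404517756037549
```

View pics/w4.png

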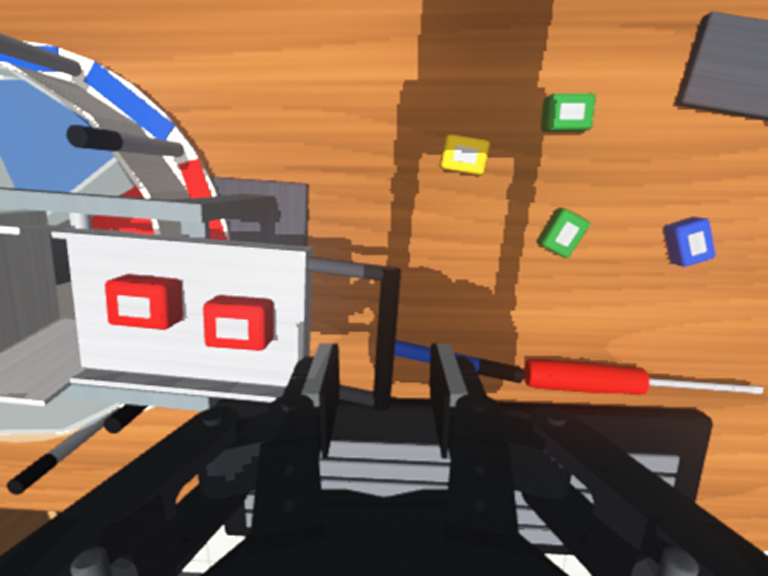

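The wrist view shows both reds in the pan, the handle bar between the fingers at (388,335), and both greens undisturbed. Going down to grip the handle.

Call:
play_rows(series=[{"fingers":0.2,"dx":8,"dy":-2,"dz":0,"turn":-0.07},{"fingers":0.2,"dx":5,"dy":-1,"dz":-15,"turn":0},{"fingers":0.2,"dx":0,"dy":0,"dz":-18,"turn":0},{"fingers":0.2,"dx":0,"dy":0,"dz":-18,"turn":0},{"fingers":0.2,"dx":0,"dy":0,"dz":-15,"turn":0},{"fingers":0.2,"dx":0,"dy":0,"dz":-5,"turn":0},{"fingers":0.2,"dx":0,"dy":0,"dz":0,"turn":0}])

```text
clock: 42.5
position: [0.679, -0.0084, 0.153]
ee_rot: [0.003, 0.734, 0.678, -0.039]
contact_force: [0.1, -0.2, -0.5]
width: 0.034
```

```bash
python3 - <<'E'
from h import *
s=get_state();print(axis(s),s["position"],loc(s,"q"))
E
```

```text
[-0.053 -0.058 -0.997] [ 0.67899171 -0.00839725  0.15304506] (array([0.0023, 0.3043]), 'z', np.float64(0.153), 'yaw', np.float64(1.555), 'F', array([ 0.1, -0.2, -0.5]), 'w', 0.034, 't', 42.5)
```

Call:
play_rows(series=[{"fingers":0.2,"dx":0,"dy":4,"dz":-6,"turn":0},{"fingers":0.2,"dx":0,"dy":0,"dz":-4,"turn":0},{"fingers":0.2,"dx":0,"dy":0,"dz":0,"turn":0},{"fingers":1,"dx":0,"dy":0,"dz":0,"turn":0},{"fingers":1,"dx":0,"dy":0,"dz":0,"turn":0},{"fingers":1,"dx":0,"dy":0,"dz":0,"turn":0},{"fingers":1,"dx":0,"dy":0,"dz":0,"turn":0}], squeeze=40)

```text
clock: 43.08
position: [0.6805, -0.0052, 0.1453]
ee_rot: [0.005, 0.735, 0.677, -0.038]
contact_force: [-0.0, 0.1, -2.0]
width: 0.0088
```

```bash
cat > tip.py <<'E'
from h import *
import sys
s=get_state();print(axis(s),s["position"],loc(s,"q"))
t0,t1,n=float(sys.argv[1]),float(sys.argv[2]),int(sys.argv[3])
a=.122+np.linspace(t0,t1,n+1); y=181*np.cos(a);z=181*np.sin(a)
print([(round(float(.064*dy),1),round(float(dy),1),round(float(dz),1)) for dy,dz in zip(np.diff(y),np.diff(z))])
E
python3 tip.py 0 1.08 18; python3 tip.py 1.08 0 18|tail -1
```

```text
[-0.048 -0.059 -0.997] [ 0.68054379 -0.0051596   0.14531949] (array([0.0036, 0.3076]), 'z', np.float64(0.1453), 'yaw', np.float64(1.554), 'F', array([-0. ,  0.1, -2. ]), 'w', 0.0088, 't', 43.08)
[(-0.1, -1.6, 10.7), (-0.1, -2.3, 10.6), (-0.2, -2.9, 10.5), (-0.2, -3.5, 10.3), (-0.3, -4.1, 10.0), (-0.3, -4.7, 9.8), (-0.3, -5.3, 9.5), (-0.4, -5.9, 9.1), (-0.4, -6.4, 8.8), (-0.4, -6.9, 8.4), (-0.5, -7.4, 7.9), (-0.5, -7.9, 7.5), (-0.5, -8.3, 7.0), (-0.6, -8.7, 6.5), (-0.6, -9.1, 5.9), (-0.6, -9.4, 5.4), (-0.6, -9.7, 4.8), (-0.6, -10.0, 4.2)]
[(0.6, 10.0, -4.2), (0.6, 9.7, -4.8), (0.6, 9.4, -5.4), (0.6, 9.1, -5.9), (0.6, 8.7, -6.5), (0.5, 8.3, -7.0), (0.5, 7.9, -7.5), (0.5, 7.4, -7.9), (0.4, 6.9, -8.4), (0.4, 6.4, -8.8), (0.4, 5.9, -9.1), (0.3, 5.3, -9.5), (0.3, 4.7, -9.8), (0.3, 4.1, -10.0), (0.2, 3.5, -10.3), (0.2, 2.9, -10.5), (0.1, 2.3, -10.6), (0.1, 1.6, -10.7)]
```

Call:
play_rows(series=[{"fingers":1,"dx":0,"dy":-1.6,"dz":10.7,"turn":0},{"fingers":1,"dx":0,"dy":-2.3,"dz":10.6,"turn":0},{"fingers":1,"dx":0,"dy":-2.9,"dz":10.5,"turn":0},{"fingers":1,"dx":0,"dy":-3.5,"dz":10.3,"turn":0},{"fingers":1,"dx":0,"dy":-4.1,"dz":10,"turn":0},{"fingers":1,"dx":0,"dy":-4.7,"dz":9.8,"turn":0},{"fingers":1,"dx":0,"dy":-5.3,"dz":9.5,"turn":0},{"fingers":1,"dx":0,"dy":-5.9,"dz":9.1,"turn":0},{"fingers":1,"dx":0,"dy":-6.4,"dz":8.8,"turn":0}])

```text
clock: 43.83
position: [0.6781, -0.0449, 0.2413]
ee_rot: [0.003, 0.734, 0.678, -0.04]
contact_force: [-1.3, -2.2, -5.7]
width: 0.0083
```

```bash
python3 - <<'E'
from h import *
s=get_state();l=loc(s,"q");print(axis(s),l,"theta",np.arctan2(s["position"][2]+.008-.128,l[0][1]-.128)-.122, np.hypot(s["position"][2]+.008-.128,l[0][1]-.128))
E
```

```text
[-0.054 -0.059 -0.997] (array([0.0038, 0.2678]), 'z', np.float64(0.2413), 'yaw', np.float64(1.555), 'F', array([-1.3, -2.2, -5.7]), 'w', 0.0083, 't', 43.83) theta 0.5926450632525488 0.1850856705354747
```

Tracking well (θ about 0.59, low force). I continue past 1 rad and hold so the blocks slide.

Call:
play_rows(series=[{"fingers":1,"dx":-0.4,"dy":-7.5,"dz":8.4,"turn":0},{"fingers":1,"dx":-0.5,"dy":-8,"dz":7.9,"turn":0},{"fingers":1,"dx":-0.5,"dy":-8.3,"dz":7.4,"turn":0},{"fingers":1,"dx":-0.5,"dy":-8.5,"dz":6.8,"turn":0},{"fingers":1,"dx":-0.6,"dy":-8.9,"dz":6,"turn":0},{"fingers":1,"dx":-0.6,"dy":-9.2,"dz":5.4,"turn":0},{"fingers":1,"dx":-0.6,"dy":-9.5,"dz":4.8,"turn":0},{"fingers":1,"dx":0,"dy":0,"dz":0,"turn":0},{"fingers":1,"dx":0,"dy":0,"dz":0,"turn":0},{"fingers":1,"dx":0,"dy":0,"dz":0,"turn":0}])

```text
clock: 44.67
position: [0.674, -0.113, 0.295]
ee_rot: [0.003, 0.735, 0.677, -0.038]
contact_force: [0.4, 0.4, -4.0]
width: 0.0082
```

```bash
python3 - <<'E'
from h import *
s=get_state();l=loc(s,"q");print(axis(s),l,"theta",np.arctan2(s["position"][2]+.008-.128,l[0][1]-.128)-.122, np.hypot(s["position"][2]+.008-.128,l[0][1]-.128))
im=get_image("scene"); cv2.imwrite("pics/s5.png",cv2.resize(im["pixels"][120:270,80:280,::-1],None,fx=4,fy=4,interpolation=2))
E
```

```text
[-0.052 -0.056 -0.997] (array([0.004 , 0.1996]), 'z', np.float64(0.295), 'yaw', np.float64(1.552), 'F', array([ 0.4,  0.4, -4. ]), 'w', 0.0082, 't', 44.67) theta 1.060366335129976 0.18904997602312834
```

View pics/s5.png

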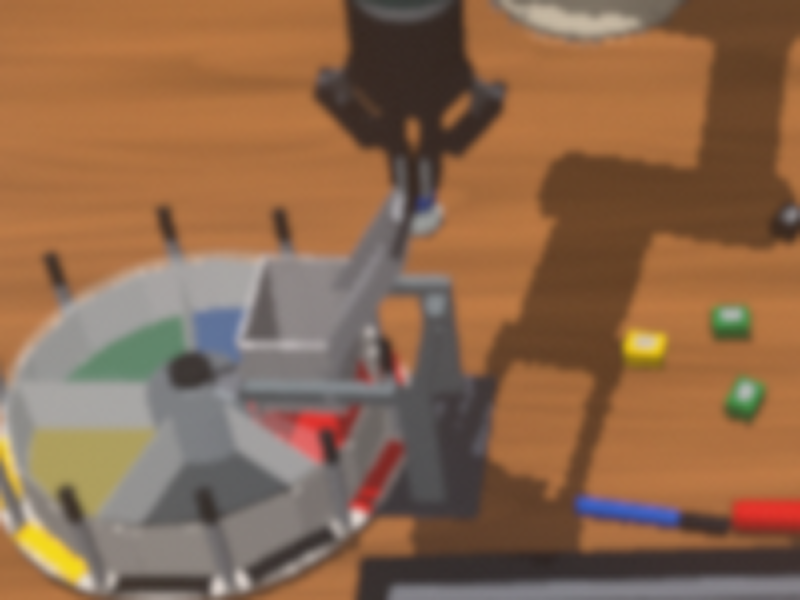

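The pan is tipped to about 1.06 rad with red visible in the compartment below. One green block has been knocked aside. I lower the pan.

Call:
play_rows(series=[{"fingers":1,"dx":0.6,"dy":10,"dz":-4.2,"turn":0},{"fingers":1,"dx":0.6,"dy":9.7,"dz":-4.8,"turn":0},{"fingers":1,"dx":0.6,"dy":9.4,"dz":-5.4,"turn":0},{"fingers":1,"dx":0.6,"dy":9,"dz":-6,"turn":0},{"fingers":1,"dx":0.6,"dy":8.7,"dz":-6.5,"turn":0},{"fingers":1,"dx":0.5,"dy":8.3,"dz":-7,"turn":0},{"fingers":1,"dx":0.5,"dy":7.9,"dz":-7.5,"turn":0},{"fingers":1,"dx":0.5,"dy":7.4,"dz":-8,"turn":0},{"fingers":1,"dx":0.4,"dy":6.9,"dz":-8.4,"turn":0}])

```text
clock: 45.47
position: [0.6788, -0.0339, 0.231]
ee_rot: [0.009, 0.735, 0.677, -0.045]
contact_force: [1.1, -3.5, -3.7]
width: 0.0082
```

```bash
python3 - <<'E'
from h import *
s=get_state();l=loc(s,"q");print(axis(s),l,"theta",np.arctan2(s["position"][2]+.008-.128,l[0][1]-.128)-.122, np.hypot(s["position"][2]+.008-.128,l[0][1]-.128))
E
```

```text
[-0.053 -0.075 -0.996] (array([0.0037, 0.2788]), 'z', np.float64(0.231), 'yaw', np.float64(1.553), 'F', array([ 1.1, -3.5, -3.7]), 'w', 0.0082, 't', 45.47) theta 0.512590461533632 0.18725602127645186
```

Call:
play_rows(series=[{"fingers":1,"dx":0.3,"dy":5,"dz":-8.4,"turn":0},{"fingers":1,"dx":0.3,"dy":4.8,"dz":-8.8,"turn":0},{"fingers":1,"dx":0.3,"dy":4.3,"dz":-9,"turn":0},{"fingers":1,"dx":0.2,"dy":3.8,"dz":-9.3,"turn":0},{"fingers":1,"dx":0.2,"dy":3.3,"dz":-9.5,"turn":0},{"fingers":1,"dx":0.1,"dy":2.7,"dz":-9.7,"turn":0},{"fingers":1,"dx":0.1,"dy":2,"dz":-9.8,"turn":0},{"fingers":1,"dx":0,"dy":1.4,"dz":-9.9,"turn":0},{"fingers":1,"dx":0,"dy":0.5,"dz":-5,"turn":0},{"fingers":1,"dx":0,"dy":0,"dz":0,"turn":0}])

```text
clock: 46.3
position: [0.681, -0.0047, 0.1536]
ee_rot: [0.016, 0.734, 0.677, -0.046]
contact_force: [-1.2, -4.6, -3.7]
width: 0.0083
```

```bash
python3 - <<'E'
from h import *
s=get_state();l=loc(s,"q");print(axis(s),l,"theta",np.arctan2(s["position"][2]+.008-.128,l[0][1]-.128)-.122, np.hypot(s["position"][2]+.008-.128,l[0][1]-.128))
im=get_image("top"); cv2.imwrite("pics/t6.png",cv2.resize(im["pixels"][85:235,275:475,::-1],None,fx=4,fy=4,interpolation=2))
E
```

```text
[-0.046 -0.086 -0.995] (array([0.004 , 0.3081]), 'z', np.float64(0.1536), 'yaw', np.float64(1.554), 'F', array([-1.2, -4.6, -3.7]), 'w', 0.0083, 't', 46.3) theta 0.06247048748789444 0.18320840264890875
```

Call:
play_rows(series=[{"fingers":1,"dx":0,"dy":0,"dz":-6,"turn":0},{"fingers":1,"dx":0,"dy":0,"dz":-3,"turn":0},{"fingers":0.2,"dx":0,"dy":0,"dz":0,"turn":0},{"fingers":0.2,"dx":0,"dy":0,"dz":0,"turn":0},{"fingers":0.2,"dx":0,"dy":0,"dz":0,"turn":0},{"fingers":0.2,"dx":0,"dy":0,"dz":12,"turn":0},{"fingers":0.2,"dx":0,"dy":0,"dz":22,"turn":0},{"fingers":0.2,"dx":0,"dy":0,"dz":22,"turn":0},{"fingers":0.2,"dx":0,"dy":0,"dz":22,"turn":0},{"fingers":0.2,"dx":0,"dy":0,"dz":22,"turn":0},{"fingers":0.2,"dx":0,"dy":0,"dz":0,"turn":0}])

```text
clock: 47.27
position: [0.6815, 0.006, 0.2563]
ee_rot: [0.011, 0.735, 0.677, -0.037]
contact_force: [0.8, 0.1, 0.1]
width: 0.0341
```

```bash
python3 lk.py green1_mid .02; python3 - <<'E'
from h import *
im=get_image("top"); cv2.imwrite("pics/t7.png",cv2.resize(im["pixels"][85:235,275:475,::-1],None,fx=4,fy=4,interpolation=2))
for m in masks_of(im,"red1_mid"): print(m["p"],m["xy"],m["region"].sum())
E
```

```text
green1_mid 0.73 [358.  49.] 750 ctr [544.9 122.9] size [34.6 28.3] short-axis rad -0.001 [107. 161. 103.]
green1_mid 0.73 [394. 214.] 1833 ctr [759.7 207.5] size [199.5  27.9] short-axis rad -0.053 [215.  77.  66.]
green1_mid 0.56 [441. 125.] 782 ctr [639.1 226. ] size [36.8 32.4] short-axis rad -1.206 [108. 118. 187.]
[-0.04  -0.067 -0.997] [0.68150136 0.00597486 0.25629099] (array([0.0039, 0.3188]), 'z', np.float64(0.2563), 'yaw', np.float64(1.552), 'F', array([0.8, 0.1, 0.1]), 'w', 0.0341, 't', 47.27) yaw 1.4875321587042711 -1.5403951203126338
0.46 [338.5, 150.8] 1372
```

View pics/t7.png

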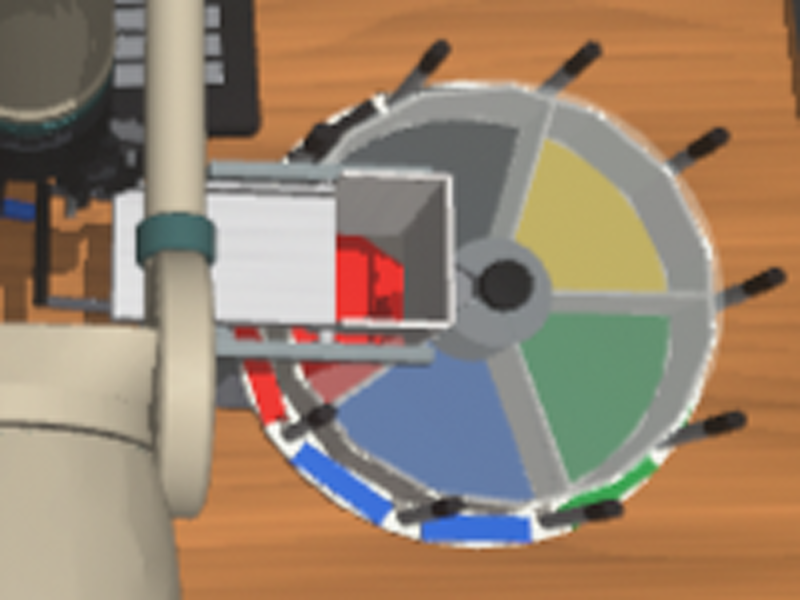

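Pan level and empty, with the reds down in their compartment. Now the greens.

Call:
play_rows(series=[{"fingers":0.2,"dx":-9,"dy":8,"dz":-6,"turn":-0.12},{"fingers":0.2,"dx":-10,"dy":8,"dz":-6,"turn":-0.12},{"fingers":0,"dx":-10,"dy":8,"dz":-6,"turn":-0.12},{"fingers":-0.2,"dx":-10,"dy":8,"dz":-6,"turn":-0.12},{"fingers":-0.2,"dx":-10,"dy":8,"dz":-6,"turn":-0.12},{"fingers":-0.2,"dx":-10,"dy":8,"dz":-6,"turn":-0.12},{"fingers":-0.2,"dx":-10,"dy":8,"dz":-6,"turn":-0.12},{"fingers":-0.2,"dx":-10,"dy":8,"dz":-6,"turn":-0.12},{"fingers":-0.2,"dx":-10,"dy":8,"dz":-6,"turn":-0.12},{"fingers":-0.2,"dx":-10,"dy":8,"dz":-6,"turn":-0.12},{"fingers":-0.2,"dx":-10,"dy":8,"dz":-6,"turn":-0.12},{"fingers":-0.2,"dx":-10,"dy":8,"dz":-6,"turn":-0.12},{"fingers":-0.2,"dx":-10,"dy":6,"dz":0,"turn":-0.03},{"fingers":-0.2,"dx":0,"dy":0,"dz":0,"turn":0},{"fingers":-0.2,"dx":0,"dy":0,"dz":0,"turn":0}])

```text
clock: 48.72
position: [0.5284, 0.1131, 0.1473]
ee_rot: [-0.034, 0.998, -0.023, -0.056]
contact_force: [-0.4, 0.5, 0.3]
width: 0.0514
```

```bash
python3 lk.py green1_mid .02
```

```text
green1_mid 0.76 [395.  57.] 1632 ctr [636.8 230.2] size [39.  27.2] short-axis rad -1.172 [118. 136. 212.]
green1_mid 0.74 [286. 179.] 982 ctr [543.2 126.5] size [35.2 26.4] short-axis rad -0.028 [ 80. 116.  70.]
green1_mid 0.45 [327. 235.] 59 ctr [581.   67.2] size [ 5.4 13.4] short-axis rad 1.261 [134. 108.  24.]
[-0.11   0.07  -0.991] [0.52837734 0.1130586  0.14729333] (array([-0.1558,  0.4159]), 'z', np.float64(0.1473), 'yaw', np.float64(0.019), 'F', array([-0.4,  0.5,  0.3]), 'w', 0.0514, 't', 48.72) yaw -0.04542705623758989 0.05013918960068142
```

Call:
play_rows(series=[{"fingers":1,"dx":6,"dy":17,"dz":2,"turn":0},{"fingers":1,"dx":6,"dy":17,"dz":2,"turn":0},{"fingers":1,"dx":6,"dy":17,"dz":0,"turn":0},{"fingers":1,"dx":6,"dy":17,"dz":0,"turn":0},{"fingers":1,"dx":6,"dy":17,"dz":0,"turn":0},{"fingers":1,"dx":6,"dy":17,"dz":0,"turn":0},{"fingers":1,"dx":6,"dy":17,"dz":0,"turn":0},{"fingers":1,"dx":6,"dy":17,"dz":0,"turn":0},{"fingers":1,"dx":6,"dy":17,"dz":0,"turn":0},{"fingers":1,"dx":6,"dy":17,"dz":0,"turn":0},{"fingers":1,"dx":0,"dy":0,"dz":0,"turn":0},{"fingers":1,"dx":0,"dy":0,"dz":0,"turn":0}])

```text
clock: 49.82
position: [0.6048, 0.2868, 0.1503]
ee_rot: [-0.033, 0.998, -0.022, -0.05]
contact_force: [-0.2, -0.6, 0.1]
width: -0.0005
```

```bash
python3 - <<'E'
from h import *
s=get_state();print(axis(s),s["position"],loc(s,"m"))
E
```

```text
[-0.098  0.069 -0.993] [0.60476596 0.28681501 0.15031969] (array([0.0869, 0.0022]), 'z', np.float64(0.1503), 'yaw', np.float64(0.102), 'F', array([-0.2, -0.6,  0.1]), 'w', -0.0005, 't', 49.82)
```

Call:
play_rows(series=[{"fingers":1,"dx":0,"dy":0,"dz":-22,"turn":0},{"fingers":1,"dx":0,"dy":0,"dz":-22,"turn":0},{"fingers":1,"dx":0,"dy":0,"dz":-22,"turn":0},{"fingers":1,"dx":0,"dy":0,"dz":-22,"turn":0},{"fingers":1,"dx":0,"dy":0,"dz":-12,"turn":0},{"fingers":1,"dx":-12,"dy":0,"dz":0,"turn":0},{"fingers":1,"dx":-12,"dy":0,"dz":0,"turn":0},{"fingers":1,"dx":-8,"dy":0,"dz":0,"turn":0},{"fingers":1,"dx":-6,"dy":0,"dz":0,"turn":0},{"fingers":1,"dx":-6,"dy":1,"dz":0,"turn":0},{"fingers":1,"dx":-6,"dy":2,"dz":-2,"turn":0}])

```text
clock: 50.73
position: [0.5595, 0.2792, 0.0449]
ee_rot: [-0.031, 0.998, -0.024, -0.045]
contact_force: [10.8, -6.7, 9.1]
width: -0.0004
```

```bash
python3 - <<'E'
from h import *
s=get_state();print(axis(s),s["position"],loc(s,"m"))
E
```

```text
[-0.088  0.065 -0.994] [0.5595047  0.27918423 0.04485062] (array([ 0.0432, -0.0119]), 'z', np.float64(0.0449), 'yaw', np.float64(0.099), 'F', array([10.8, -6.7,  9.1]), 'w', -0.0004, 't', 50.73)
```

Call:
play_rows(series=[{"fingers":1,"dx":-6,"dy":4,"dz":0,"turn":0},{"fingers":1,"dx":-6,"dy":4,"dz":-1,"turn":0},{"fingers":1,"dx":-6,"dy":4,"dz":-1,"turn":0},{"fingers":1,"dx":-6,"dy":4,"dz":-1,"turn":0},{"fingers":1,"dx":-6,"dy":4,"dz":-1,"turn":0}])

```text
clock: 51.15
position: [0.5569, 0.2899, 0.0487]
ee_rot: [-0.025, 0.999, -0.02, -0.013]
contact_force: [8.2, -6.9, -0.1]
width: -0.0001
```

```bash
python3 - <<'E'
from h import *
s=get_state();print(axis(s),s["position"],loc(s,"m"))
E
```

```text
[-0.025  0.051 -0.998] [0.55692577 0.28988099 0.04871818] (array([ 0.0391, -0.0017]), 'z', np.float64(0.0487), 'yaw', np.float64(0.108), 'F', array([ 8.2, -6.9, -0.1]), 'w', -0.0001, 't', 51.15)
```

Call:
play_rows(series=[{"fingers":1,"dx":-6,"dy":5,"dz":-1,"turn":0},{"fingers":1,"dx":14,"dy":0,"dz":0,"turn":0},{"fingers":1,"dx":10,"dy":0,"dz":10,"turn":0},{"fingers":1,"dx":0,"dy":0,"dz":22,"turn":0},{"fingers":1,"dx":0,"dy":0,"dz":22,"turn":0},{"fingers":0.5,"dx":0,"dy":0,"dz":22,"turn":0},{"fingers":-0.2,"dx":-2,"dy":-12,"dz":0,"turn":0},{"fingers":-0.2,"dx":-3,"dy":-17,"dz":0,"turn":0},{"fingers":-0.2,"dx":-3,"dy":-17,"dz":0,"turn":0},{"fingers":-0.2,"dx":-3,"dy":-17,"dz":0,"turn":0},{"fingers":-0.2,"dx":-3,"dy":-17,"dz":0,"turn":0},{"fingers":-0.2,"dx":-3,"dy":-17,"dz":0,"turn":0},{"fingers":-0.2,"dx":-3,"dy":-17,"dz":0,"turn":0},{"fingers":-0.2,"dx":-3,"dy":-17,"dz":0,"turn":0},{"fingers":-0.2,"dx":-3,"dy":-17,"dz":0,"turn":0},{"fingers":-0.2,"dx":-2,"dy":-10,"dz":0,"turn":0},{"fingers":-0.2,"dx":0,"dy":0,"dz":0,"turn":0},{"fingers":-0.2,"dx":0,"dy":0,"dz":0,"turn":0}])

```text
clock: 52.65
position: [0.5488, 0.1263, 0.1277]
ee_rot: [-0.024, 1.0, -0.017, -0.002]
contact_force: [0.7, -0.4, -0.0]
width: 0.0516
```

```bash
python3 lk.py green1_mid .02
```

```text
green1_mid 0.65 [250. 197.] 1043 ctr [542.9 127.4] size [35.8 25.3] short-axis rad -0.025 [ 74. 108.  65.]
green1_mid 0.61 [285. 264.] 1015 ctr [573.4  53.2] size [41.  27.7] short-axis rad -0.132 [210. 193.  77.]
green1_mid 0.58 [361.  71.] 1597 ctr [636.8 230.1] size [38.4 26.5] short-axis rad -1.26 [115. 132. 209.]
[-0.003  0.048 -0.999] [0.54879747 0.12627613 0.12769187] (array([-0.1363,  0.4304]), 'z', np.float64(0.1277), 'yaw', np.float64(0.031), 'F', array([ 0.7, -0.4, -0. ]), 'w', 0.0516, 't', 52.65) yaw -0.033115357337088674 0.07951721597830723
```

Call:
play_rows(series=[{"fingers":-0.2,"dx":-5,"dy":0,"dz":-15,"turn":0},{"fingers":-0.2,"dx":-3,"dy":0,"dz":-20,"turn":0},{"fingers":-0.2,"dx":-1,"dy":0,"dz":-20,"turn":0},{"fingers":-0.2,"dx":0,"dy":0,"dz":-20,"turn":0},{"fingers":-0.2,"dx":0,"dy":0,"dz":-12,"turn":0},{"fingers":-0.2,"dx":0,"dy":0,"dz":0,"turn":0},{"fingers":-0.2,"dx":0,"dy":0,"dz":0,"turn":0}])

```text
clock: 53.33
position: [0.5434, 0.134, 0.0391]
ee_rot: [-0.026, 1.0, -0.013, 0.002]
contact_force: [0.2, 0.6, 0.7]
width: 0.0512
```

Call:
play_rows(series=[{"fingers":-0.2,"dx":0,"dy":-4,"dz":-7,"turn":0},{"fingers":-0.2,"dx":0,"dy":-3,"dz":-7,"turn":0},{"fingers":-0.2,"dx":0,"dy":-1,"dz":-1,"turn":0},{"fingers":0.2,"dx":0,"dy":0,"dz":0,"turn":0},{"fingers":1,"dx":0,"dy":0,"dz":0,"turn":0},{"fingers":1,"dx":0,"dy":0,"dz":0,"turn":0},{"fingers":1,"dx":0,"dy":0,"dz":0,"turn":0},{"fingers":1,"dx":0,"dy":0,"dz":0,"turn":0}])

```text
clock: 54.0
position: [0.5468, 0.1265, 0.0264]
ee_rot: [-0.027, 1.0, -0.012, 0.006]
contact_force: [0.6, 0.6, 0.1]
width: 0.0245
```

Call:
play_rows(series=[{"fingers":1,"dx":0,"dy":0,"dz":15,"turn":0},{"fingers":1,"dx":0,"dy":0,"dz":25,"turn":0},{"fingers":1,"dx":0,"dy":0,"dz":30,"turn":0},{"fingers":1,"dx":0,"dy":0,"dz":30,"turn":0},{"fingers":1,"dx":0,"dy":0,"dz":30,"turn":0},{"fingers":1,"dx":0,"dy":0,"dz":30,"turn":0},{"fingers":1,"dx":0,"dy":0,"dz":30,"turn":0},{"fingers":1,"dx":0,"dy":0,"dz":20,"turn":0},{"fingers":1,"dx":0,"dy":0,"dz":0,"turn":0},{"fingers":1,"dx":0,"dy":0,"dz":0,"turn":0}])

```text
clock: 54.83
position: [0.5418, 0.1261, 0.2455]
ee_rot: [-0.026, 1.0, -0.012, 0.004]
contact_force: [-0.3, 0.9, -0.2]
width: 0.0243
```

```bash
python3 lk.py green1_mid .02
```

```text
green1_mid 0.88 [328.  89.] 681 ctr [637.4 230.7] size [37.6 26.6] short-axis rad -1.236 [120. 134. 209.]
green1_mid 0.58 [254. 244.] 2933 ctr [538.8  23.5] size [99.2 66.4] short-axis rad -0.028 [ 63. 101.  61.]
green1_mid 0.47 [285. 218.] 182 ctr [577.5  59.7] size [21.9 20.9] short-axis rad -0.027 [193. 175.  71.]
[ 0.009  0.052 -0.999] [0.54183006 0.1261289  0.2454864 ] (array([-0.1432,  0.4298]), 'z', np.float64(0.2455), 'yaw', np.float64(0.04), 'F', array([-0.3,  0.9, -0.2]), 'w', 0.0243, 't', 54.83) yaw -0.02393359281832982 0.0825617087250327
```

Call:
play_rows(series=[{"fingers":1,"dx":8,"dy":-15.5,"dz":2,"turn":-0.002},{"fingers":1,"dx":8,"dy":-15.5,"dz":2,"turn":-0.002},{"fingers":1,"dx":8,"dy":-15.5,"dz":2,"turn":-0.002},{"fingers":1,"dx":8,"dy":-15.5,"dz":2,"turn":-0.002},{"fingers":1,"dx":8,"dy":-15.5,"dz":2,"turn":-0.002},{"fingers":1,"dx":8,"dy":-15.5,"dz":2,"turn":-0.002},{"fingers":1,"dx":8,"dy":-15.5,"dz":2,"turn":-0.002},{"fingers":1,"dx":8,"dy":-15.5,"dz":2,"turn":-0.002},{"fingers":1,"dx":8,"dy":-15.5,"dz":2,"turn":-0.002},{"fingers":1,"dx":8,"dy":-15.5,"dz":2,"turn":-0.002},{"fingers":1,"dx":8,"dy":-15.5,"dz":2,"turn":-0.002},{"fingers":1,"dx":8,"dy":-15.5,"dz":2,"turn":-0.002},{"fingers":1,"dx":8,"dy":-15.5,"dz":2,"turn":-0.002},{"fingers":1,"dx":8,"dy":-15.5,"dz":2,"turn":-0.002},{"fingers":1,"dx":8,"dy":-15.5,"dz":2,"turn":-0.002},{"fingers":1,"dx":8,"dy":-14,"dz":2,"turn":-0.002},{"fingers":1,"dx":0,"dy":0,"dz":0,"turn":0},{"fingers":1,"dx":0,"dy":0,"dz":0,"turn":0}])

```text
clock: 56.43
position: [0.6641, -0.1365, 0.2477]
ee_rot: [-0.03, 0.999, -0.029, -0.023]
contact_force: [0.9, 1.0, -1.1]
width: 0.0244
```

```bash
python3 lk.py green1_mid .155
```

```text
green1_mid 0.76 [255. 248.] 2834 ctr [ 656.2 -176.4] size [62.1 40.3] short-axis rad -0.076 [53. 96. 63.]
green1_mid 0.55 [184.  25.] 851 ctr [612.2   3.2] size [23.2 19.8] short-axis rad -0.132 [220. 202.  81.]
green1_mid 0.46 [270. 188.] 28059 ctr [ 687.3 -109.3] size [216.9 230.5] short-axis rad 1.441 [139. 138. 140.]
[-0.043  0.06  -0.997] [ 0.66413107 -0.13645914  0.24772389] (array([-0.0043,  0.1756]), 'z', np.float64(0.2477), 'yaw', np.float64(0.006), 'F', array([ 0.9,  1. , -1.1]), 'w', 0.0244, 't', 56.43) yaw -0.05774027123889159 -0.27296651750265716
```

Call:
play_rows(series=[{"fingers":1,"dx":3,"dy":-1,"dz":-15,"turn":0},{"fingers":1,"dx":1,"dy":0,"dz":-18,"turn":0},{"fingers":1,"dx":0,"dy":-1,"dz":-18,"turn":0},{"fingers":1,"dx":0,"dy":-1,"dz":-14,"turn":0},{"fingers":1,"dx":0,"dy":0,"dz":-8,"turn":0},{"fingers":1,"dx":0,"dy":0,"dz":-2,"turn":0},{"fingers":1,"dx":0,"dy":0,"dz":0,"turn":0}])

```text
clock: 57.12
position: [0.665, -0.1314, 0.1723]
ee_rot: [-0.031, 0.999, -0.025, -0.022]
contact_force: [-0.3, -0.5, -0.7]
width: 0.0248
```

Call:
play_rows(series=[{"fingers":1,"dx":2,"dy":-6,"dz":-4,"turn":0},{"fingers":1,"dx":0,"dy":-2,"dz":-3,"turn":0},{"fingers":1,"dx":0,"dy":0,"dz":0,"turn":0},{"fingers":0.15,"dx":0,"dy":0,"dz":0,"turn":0},{"fingers":0.15,"dx":0,"dy":0,"dz":0,"turn":0},{"fingers":0.15,"dx":0,"dy":0,"dz":0,"turn":0},{"fingers":0.15,"dx":0,"dy":0,"dz":12,"turn":0},{"fingers":0.15,"dx":0,"dy":0,"dz":20,"turn":0},{"fingers":0.15,"dx":0,"dy":0,"dz":20,"turn":0},{"fingers":0.15,"dx":0,"dy":0,"dz":20,"turn":0},{"fingers":0.15,"dx":0,"dy":0,"dz":0,"turn":0}])

```text
clock: 58.03
position: [0.6684, -0.1399, 0.2467]
ee_rot: [-0.03, 0.999, -0.025, -0.019]
contact_force: [-0.0, -0.0, 0.6]
width: 0.0365
```

```bash
python3 lk.py green1_mid .155; python3 - <<'E'
from h import *
im=get_image("top"); s=get_state()
for m in masks_of(im,"green1_mid"):
    r=rect(im,m["region"],.02); print(round(m["p"],2),np.round(m["xy"]),m["region"].sum(),np.round(r[0]),np.round(r[1]),r[2],im["pixels"][m["region"]].mean(0).round())
E
```

```text
green1_mid 0.88 [182.  20.] 839 ctr [613.9   1.7] size [24.  18.8] short-axis rad -0.125 [219. 202.  81.]
green1_mid 0.87 [259. 205.] 1212 ctr [ 666.2 -139.1] size [36.2 25.9] short-axis rad -0.034 [ 72. 108.  80.]
[-0.037  0.061 -0.997] [ 0.66840679 -0.139947    0.24665402] (array([0.0002, 0.1724]), 'z', np.float64(0.2467), 'yaw', np.float64(0.015), 'F', array([-0. , -0. ,  0.6]), 'w', 0.0365, 't', 58.03) yaw -0.04940572660804798 -0.2858540113773748
0.65 [388. 144.] 5643 [ 750. -370.] [167. 212.] 71.91685485839844 [138. 133. 119.]
0.58 [338. 150.] 130 [ 697. -169.] [39. 32.] 88.49891662597656 [65. 98. 70.]
0.44 [263. 193.] 114 [571.  46.] [34. 28.] 88.45934295654297 [227. 210.  90.]
```

Call:
play_rows(series=[{"fingers":0.1,"dx":-2,"dy":12,"dz":0,"turn":0},{"fingers":0.1,"dx":-3,"dy":18,"dz":0,"turn":0},{"fingers":0.1,"dx":-3,"dy":18,"dz":0,"turn":0},{"fingers":0.1,"dx":-3,"dy":18,"dz":0,"turn":0},{"fingers":0.1,"dx":-3,"dy":18,"dz":0,"turn":0},{"fingers":0.1,"dx":-3,"dy":18,"dz":0,"turn":0},{"fingers":-0.2,"dx":-3,"dy":18,"dz":0,"turn":0},{"fingers":-0.2,"dx":-3,"dy":18,"dz":0,"turn":0},{"fingers":-0.2,"dx":-3,"dy":18,"dz":0,"turn":0},{"fingers":-0.2,"dx":-3,"dy":18,"dz":0,"turn":0},{"fingers":-0.2,"dx":-3,"dy":18,"dz":0,"turn":0},{"fingers":-0.2,"dx":-3,"dy":18,"dz":0,"turn":0},{"fingers":-0.2,"dx":-3,"dy":18,"dz":-10,"turn":0},{"fingers":-0.2,"dx":0,"dy":10,"dz":-20,"turn":0},{"fingers":-0.2,"dx":0,"dy":0,"dz":-20,"turn":0},{"fingers":-0.2,"dx":0,"dy":0,"dz":-20,"turn":0},{"fingers":-0.2,"dx":0,"dy":0,"dz":0,"turn":0}])

```text
clock: 59.65
position: [0.6032, 0.139, 0.1523]
ee_rot: [-0.04, 0.998, -0.019, -0.043]
contact_force: [-0.6, -0.2, -0.8]
width: 0.0511
```

```bash
python3 lk.py green1_mid .02
```

```text
green1_mid 0.91 [244. 269.] 797 ctr [574.9  53.1] size [40.8 25.9] short-axis rad -0.164 [220. 208.  84.]
green1_mid 0.67 [303.  96.] 1153 ctr [639.3 230.8] size [34.6 26.7] short-axis rad -1.209 [128. 149. 227.]
[-0.084  0.081 -0.993] [0.60323685 0.13897008 0.15234307] (array([-0.0828,  0.4465]), 'z', np.float64(0.1523), 'yaw', np.float64(0.025), 'F', array([-0.6, -0.2, -0.8]), 'w', 0.0511, 't', 59.65) yaw -0.03892446994617874 0.07527455545983996
```

```bash
cat > grn.py <<'E'
from h import *
s=get_state(); im=get_image("wrist"); hsv=cv2.cvtColor(im["pixels"],cv2.COLOR_RGB2HSV)
m=((hsv[...,0]>45)&(hsv[...,0]<85)&(hsv[...,1]>100)&(hsv[...,2]>40)).astype(np.uint8)
m=cv2.morphologyEx(m,cv2.MORPH_CLOSE,np.ones((15,15)))
n,L,st,c=cv2.connectedComponentsWithStats(m)
for i in range(1,n):
    if st[i,4]>150:
        r=rect(im,L==i,.02,s); w,h=r[1]; a=r[2] if w<h else r[2]+90
        print(st[i,4],c[i].round(),"ctr",np.round(r[0],1),np.round(r[1],1),"short",round(np.radians((a+90)%180-90),3))
print(axis(s),s["position"],"yaw",2*np.arctan2(s["ee_rot"][2],s["ee_rot"][1]))
E
python3 grn.py
```

```text
840 [297. 198.] ctr [634.6 132.6] [26.5 32.9] short 1.103
[-0.078  0.081 -0.994] [0.60576544 0.13853141 0.15588552] yaw -0.03916511878769996
```

Call:
play_rows(series=[{"fingers":-0.2,"dx":3,"dy":-0.5,"dz":-6,"turn":0.114},{"fingers":-0.2,"dx":3,"dy":-0.5,"dz":-6,"turn":0.114},{"fingers":-0.2,"dx":3,"dy":-0.5,"dz":-6,"turn":0.114},{"fingers":-0.2,"dx":3,"dy":-0.5,"dz":-6,"turn":0.114},{"fingers":-0.2,"dx":3,"dy":-0.5,"dz":-6,"turn":0.114},{"fingers":-0.2,"dx":3,"dy":-0.5,"dz":-6,"turn":0.114},{"fingers":-0.2,"dx":3,"dy":-0.5,"dz":-6,"turn":0.114},{"fingers":-0.2,"dx":3,"dy":-0.5,"dz":-6,"turn":0.114},{"fingers":-0.2,"dx":2,"dy":-0.5,"dz":-6,"turn":0.114},{"fingers":-0.2,"dx":2,"dy":-0.5,"dz":-6,"turn":0.114},{"fingers":-0.2,"dx":0,"dy":0,"dz":0,"turn":0},{"fingers":-0.2,"dx":0,"dy":0,"dz":0,"turn":0}])

```text
clock: 60.8
position: [0.6487, 0.1326, 0.1165]
ee_rot: [-0.012, 0.839, 0.542, -0.037]
contact_force: [0.0, 0.0, -0.4]
width: 0.0511
```

```bash
python3 grn.py
```

```text
1103 [254. 187.] ctr [633.4 131.7] [24.8 34.1] short 1.094
[-0.075 -0.019 -0.997] [0.64870893 0.13259499 0.1164924 ] yaw 1.1473117839477789
```

Call:
play_rows(series=[{"fingers":-0.2,"dx":-6,"dy":-0.5,"dz":-10,"turn":-0.05},{"fingers":-0.2,"dx":-7,"dy":-0.5,"dz":-18,"turn":0},{"fingers":-0.2,"dx":-3,"dy":0,"dz":-18,"turn":0},{"fingers":-0.2,"dx":0,"dy":0,"dz":-18,"turn":0},{"fingers":-0.2,"dx":0,"dy":0,"dz":-8,"turn":0},{"fingers":-0.2,"dx":0,"dy":0,"dz":0,"turn":0},{"fingers":-0.2,"dx":0,"dy":0,"dz":0,"turn":0}])

```text
clock: 61.43
position: [0.6368, 0.1311, 0.0513]
ee_rot: [-0.01, 0.858, 0.513, -0.029]
contact_force: [0.3, -0.1, 0.3]
width: 0.051
```

```bash
python3 grn.py
```

```text
1538 [257. 222.] ctr [632.3 132.1] [24.9 35.9] short 1.121
[-0.06  -0.012 -0.998] [0.63679048 0.13107526 0.05134483] yaw 1.077449644346431
```

Call:
play_rows(series=[{"fingers":-0.2,"dx":-4,"dy":1,"dz":-9,"turn":0.03},{"fingers":-0.2,"dx":-1,"dy":0,"dz":-9,"turn":0},{"fingers":-0.2,"dx":0,"dy":0,"dz":-6,"turn":0},{"fingers":-0.2,"dx":0,"dy":0,"dz":0,"turn":0},{"fingers":0.2,"dx":0,"dy":0,"dz":0,"turn":0},{"fingers":1,"dx":0,"dy":0,"dz":0,"turn":0},{"fingers":1,"dx":0,"dy":0,"dz":0,"turn":0},{"fingers":1,"dx":0,"dy":0,"dz":0,"turn":0},{"fingers":1,"dx":0,"dy":0,"dz":0,"turn":0}])

```text
clock: 62.23
position: [0.6375, 0.1324, 0.0326]
ee_rot: [-0.007, 0.851, 0.524, -0.023]
contact_force: [-0.9, 0.6, -0.9]
width: 0.0
```

Call:
play_rows(series=[{"fingers":1,"dx":0,"dy":0,"dz":15,"turn":0},{"fingers":1,"dx":0,"dy":0,"dz":25,"turn":0},{"fingers":1,"dx":0,"dy":0,"dz":30,"turn":0},{"fingers":1,"dx":0,"dy":0,"dz":30,"turn":0},{"fingers":1,"dx":0,"dy":0,"dz":30,"turn":0},{"fingers":1,"dx":0,"dy":0,"dz":30,"turn":0},{"fingers":1,"dx":0,"dy":0,"dz":30,"turn":0},{"fingers":1,"dx":0,"dy":0,"dz":25,"turn":0},{"fingers":1,"dx":0,"dy":0,"dz":0,"turn":0},{"fingers":1,"dx":0,"dy":0,"dz":0,"turn":0}])

```text
clock: 63.07
position: [0.6333, 0.1316, 0.2572]
ee_rot: [-0.008, 0.851, 0.524, -0.025]
contact_force: [-0.1, -0.6, -0.8]
width: -0.0001
```

```bash
python3 lk.py green1_mid .2
```

```text
green1_mid 0.97 [ 48. 329.] 1032 ctr [645.2 -74.6] size [24.4 43.3] short-axis rad 0.043 [ 71. 147.  90.]
green1_mid 0.96 [190. 156.] 540 ctr [572.7 107.1] size [20.2 14. ] short-axis rad -0.11 [237. 223.  95.]
green1_mid 0.67 [331. 141.] 581 ctr [605.6 199.6] size [19.1 13.7] short-axis rad -1.221 [122. 138. 213.]
green1_mid 0.5 [454. 130.] 4218 ctr [638.8 271.7] size [33.9 54.5] short-axis rad 1.252 [65. 47. 39.]
green1_mid 0.41 [ 83. 296.] 5069 ctr [632.2 -32.4] size [ 48.7 137.1] short-axis rad 0.016 [189. 190. 192.]
[-0.051 -0.013 -0.999] [0.63330167 0.1316454  0.25724376] (array([-0.0523,  0.4411]), 'z', np.float64(0.2572), 'yaw', np.float64(1.167), 'F', array([-0.1, -0.6, -0.8]), 'w', -0.0001, 't', 63.07) yaw 1.1030142545881272 -1.0005934283813436
```

Too high (z 0.033), so the grasp closed on nothing. I open, look again and go lower.

Call:
play_rows(series=[{"fingers":-0.2,"dx":0,"dy":0,"dz":-20,"turn":0},{"fingers":-0.2,"dx":0,"dy":0,"dz":-30,"turn":0},{"fingers":-0.2,"dx":0,"dy":0,"dz":-30,"turn":0},{"fingers":-0.2,"dx":0,"dy":0,"dz":-30,"turn":0},{"fingers":-0.2,"dx":0,"dy":0,"dz":-30,"turn":0},{"fingers":-0.2,"dx":0,"dy":0,"dz":-30,"turn":0},{"fingers":-0.2,"dx":0,"dy":0,"dz":-25,"turn":0},{"fingers":-0.2,"dx":0,"dy":0,"dz":0,"turn":0},{"fingers":-0.2,"dx":0,"dy":0,"dz":0,"turn":0}])

```text
clock: 63.92
position: [0.6224, 0.1304, 0.0409]
ee_rot: [-0.013, 0.851, 0.524, -0.035]
contact_force: [0.3, 0.3, 0.6]
width: 0.0513
```

```bash
python3 grn.py
```

```text
1822 [268. 246.] ctr [631.5 132.6] [25. 38.] short 1.097
[-0.073 -0.015 -0.997] [0.62239352 0.13044726 0.04085962] yaw 1.1027935168247023
```

Call:
play_rows(series=[{"fingers":-0.2,"dx":8,"dy":2,"dz":-4,"turn":0},{"fingers":-0.2,"dx":1,"dy":0,"dz":-8,"turn":0},{"fingers":-0.2,"dx":0,"dy":0,"dz":-6,"turn":0},{"fingers":-0.2,"dx":0,"dy":0,"dz":-2,"turn":0},{"fingers":-0.2,"dx":0,"dy":0,"dz":0,"turn":0}])

```text
clock: 64.38
position: [0.6362, 0.1331, 0.0242]
ee_rot: [-0.011, 0.851, 0.524, -0.031]
contact_force: [-0.5, -0.2, 0.6]
width: 0.0512
```

Call:
play_rows(series=[{"fingers":-0.2,"dx":-4,"dy":0,"dz":-2,"turn":0},{"fingers":0.2,"dx":0,"dy":0,"dz":0,"turn":0},{"fingers":1,"dx":0,"dy":0,"dz":0,"turn":0},{"fingers":1,"dx":0,"dy":0,"dz":0,"turn":0},{"fingers":1,"dx":0,"dy":0,"dz":0,"turn":0},{"fingers":1,"dx":0,"dy":0,"dz":0,"turn":0}])

```text
clock: 64.88
position: [0.6328, 0.1332, 0.0245]
ee_rot: [-0.01, 0.851, 0.524, -0.029]
contact_force: [0.4, 0.0, -0.5]
width: 0.0246
```

Call:
play_rows(series=[{"fingers":1,"dx":0,"dy":0,"dz":15,"turn":0},{"fingers":1,"dx":0,"dy":0,"dz":25,"turn":0},{"fingers":1,"dx":0,"dy":0,"dz":30,"turn":0},{"fingers":1,"dx":0,"dy":0,"dz":30,"turn":0},{"fingers":1,"dx":0,"dy":0,"dz":30,"turn":0},{"fingers":1,"dx":0,"dy":0,"dz":30,"turn":0},{"fingers":1,"dx":0,"dy":0,"dz":30,"turn":0},{"fingers":1,"dx":0,"dy":0,"dz":25,"turn":0},{"fingers":1,"dx":0,"dy":0,"dz":0,"turn":0},{"fingers":1,"dx":0,"dy":0,"dz":0,"turn":0}])

```text
clock: 65.72
position: [0.6269, 0.1326, 0.246]
ee_rot: [-0.012, 0.851, 0.524, -0.033]
contact_force: [-0.9, -0.3, -0.9]
width: 0.0243
```

Call:
play_rows(series=[{"fingers":1,"dx":4,"dy":-15,"dz":2,"turn":-0.083},{"fingers":1,"dx":4,"dy":-15,"dz":2,"turn":-0.083},{"fingers":1,"dx":4,"dy":-15,"dz":2,"turn":-0.083},{"fingers":1,"dx":4,"dy":-15,"dz":2,"turn":-0.083},{"fingers":1,"dx":4,"dy":-15,"dz":2,"turn":-0.083},{"fingers":1,"dx":4,"dy":-15,"dz":2,"turn":-0.083},{"fingers":1,"dx":4,"dy":-15,"dz":2,"turn":-0.083},{"fingers":1,"dx":4,"dy":-15,"dz":2,"turn":-0.083},{"fingers":1,"dx":4,"dy":-15,"dz":2,"turn":-0.083},{"fingers":1,"dx":4,"dy":-15,"dz":2,"turn":-0.083},{"fingers":1,"dx":4,"dy":-15,"dz":2,"turn":-0.083},{"fingers":1,"dx":4,"dy":-15,"dz":2,"turn":-0.083},{"fingers":1,"dx":2,"dy":-15,"dz":2,"turn":-0.083},{"fingers":1,"dx":0,"dy":-12,"dz":2,"turn":-0.083},{"fingers":1,"dx":0,"dy":0,"dz":0,"turn":0},{"fingers":1,"dx":0,"dy":0,"dz":0,"turn":0}])

```text
clock: 67.05
position: [0.6678, -0.082, 0.2462]
ee_rot: [-0.039, 0.997, -0.057, -0.039]
contact_force: [-0.1, 0.2, -1.5]
width: 0.0245
```

```bash
python3 lk.py green1_mid .155
```

```text
green1_mid 0.59 [189.  80.] 662 ctr [616.9  22.6] size [21.9 17.9] short-axis rad -0.159 [237. 226.  98.]
[-0.073  0.082 -0.994] [ 0.66781669 -0.08197863  0.24616489] (array([-0.0041,  0.2302]), 'z', np.float64(0.2462), 'yaw', np.float64(-0.051), 'F', array([-0.1,  0.2, -1.5]), 'w', 0.0245, 't', 67.05) yaw -0.114924317295232 -0.14586118526786124
```

Call:
play_rows(series=[{"fingers":1,"dx":4,"dy":-2,"dz":-15,"turn":0.05},{"fingers":1,"dx":1,"dy":-1,"dz":-18,"turn":0},{"fingers":1,"dx":0,"dy":-1,"dz":-18,"turn":0},{"fingers":1,"dx":0,"dy":-1,"dz":-14,"turn":0},{"fingers":1,"dx":0,"dy":0,"dz":-8,"turn":0},{"fingers":1,"dx":0,"dy":0,"dz":-2,"turn":0},{"fingers":1,"dx":0,"dy":0,"dz":0,"turn":0}])

```text
clock: 67.73
position: [0.6727, -0.0778, 0.1684]
ee_rot: [-0.039, 0.998, -0.022, -0.04]
contact_force: [0.3, 0.7, -0.9]
width: 0.0246
```

Call:
play_rows(series=[{"fingers":1,"dx":0,"dy":-4,"dz":-3,"turn":0},{"fingers":1,"dx":0,"dy":0,"dz":-2,"turn":0},{"fingers":1,"dx":0,"dy":0,"dz":0,"turn":0},{"fingers":0.15,"dx":0,"dy":0,"dz":0,"turn":0},{"fingers":0.15,"dx":0,"dy":0,"dz":0,"turn":0},{"fingers":0.15,"dx":0,"dy":0,"dz":0,"turn":0},{"fingers":0.15,"dx":0,"dy":0,"dz":12,"turn":0},{"fingers":0.15,"dx":0,"dy":0,"dz":20,"turn":0},{"fingers":0.15,"dx":0,"dy":0,"dz":20,"turn":0},{"fingers":0.15,"dx":0,"dy":0,"dz":20,"turn":0},{"fingers":0.15,"dx":0,"dy":0,"dz":20,"turn":0},{"fingers":0.15,"dx":0,"dy":0,"dz":0,"turn":0}])

```text
clock: 68.73
position: [0.6739, -0.0816, 0.2672]
ee_rot: [-0.039, 0.998, -0.021, -0.036]
contact_force: [0.1, 0.2, 0.3]
width: 0.0362
```

```bash
python3 lk.py green1_mid .155; python3 ang.py "[(437,52),(588,53)]" >/dev/null; python3 - <<'E'
import numpy as np
q=np.load("fit.npz")["q"]
for k in range(10):
    a=np.degrees(q[2])+90+0.5+36*k; print(k,round(a%360,1),(q[:2]+.157*np.array([np.cos(np.radians(a)),np.sin(np.radians(a))])).round(3))
E
```

```text
green1_mid 0.82 [257. 255.] 975 ctr [ 666.6 -137.8] size [39.4 25.7] short-axis rad -0.058 [ 89. 151. 103.]
green1_mid 0.62 [191.  78.] 587 ctr [614.5  24.8] size [23.  18.5] short-axis rad -0.101 [229. 214.  88.]
[-0.07   0.079 -0.994] [ 0.67387608 -0.08163263  0.26723767] (array([0.0019, 0.2309]), 'z', np.float64(0.2672), 'yaw', np.float64(0.021), 'F', array([0.1, 0.2, 0.3]), 'w', 0.0362, 't', 68.73) yaw -0.04293229335499464 -0.21087389434870615
0 86.8 [ 0.666 -0.155]
1 122.8 [ 0.572 -0.18 ]
2 158.8 [ 0.511 -0.255]
3 194.8 [ 0.505 -0.352]
4 230.8 [ 0.558 -0.434]
5 266.8 [ 0.648 -0.469]
6 302.8 [ 0.742 -0.444]
7 338.8 [ 0.804 -0.369]
8 14.8 [ 0.809 -0.272]
9 50.8 [ 0.756 -0.19 ]
```

Call:
play_rows(series=[{"fingers":0.3,"dx":-6.4,"dy":-19.5,"dz":0,"turn":-0.03},{"fingers":0.3,"dx":-6.4,"dy":-19.5,"dz":0,"turn":-0.03},{"fingers":0.3,"dx":-6.4,"dy":-19.5,"dz":0,"turn":-0.03},{"fingers":0.3,"dx":-6.4,"dy":-19.5,"dz":0,"turn":-0.03},{"fingers":0.3,"dx":-6.4,"dy":-19.5,"dz":0,"turn":-0.03},{"fingers":0.3,"dx":-6.4,"dy":-19.5,"dz":0,"turn":-0.03},{"fingers":0.3,"dx":-6.4,"dy":-19.5,"dz":0,"turn":-0.03},{"fingers":0.3,"dx":-6.4,"dy":-19.5,"dz":0,"turn":-0.03},{"fingers":0.3,"dx":-6.4,"dy":-19.5,"dz":0,"turn":-0.03},{"fingers":0.3,"dx":-6.4,"dy":-19.5,"dz":0,"turn":-0.03},{"fingers":0.3,"dx":-6.4,"dy":-19.5,"dz":0,"turn":-0.03},{"fingers":0.3,"dx":-6.4,"dy":-19.5,"dz":0,"turn":-0.03},{"fingers":0.3,"dx":-6.4,"dy":-19.5,"dz":0,"turn":-0.03},{"fingers":0.3,"dx":-6.4,"dy":-19.5,"dz":0,"turn":-0.03},{"fingers":0.3,"dx":-6.4,"dy":-19.5,"dz":0,"turn":-0.03},{"fingers":0.3,"dx":-6.4,"dy":-19.5,"dz":0,"turn":-0.03},{"fingers":0.3,"dx":-6.4,"dy":-19.5,"dz":0,"turn":-0.03},{"fingers":0.3,"dx":-4,"dy":-12,"dz":0,"turn":-0.03},{"fingers":0.3,"dx":0,"dy":0,"dz":0,"turn":0},{"fingers":0.3,"dx":0,"dy":0,"dz":0,"turn":0}])

```text
clock: 70.55
position: [0.5382, -0.43, 0.224]
ee_rot: [-0.066, 0.95, -0.299, -0.056]
contact_force: [0.1, 0.5, 0.4]
width: 0.0299
```

```bash
python3 arc.py 230.8 1; python3 - <<'E'
from h import *
im=get_image("top"); cv2.imwrite("pics/t8.png",cv2.resize(im["pixels"][85:235,275:475,::-1],None,fx=4,fy=4,interpolation=2))
E
```

```text
[-0.067  0.159 -0.985] [ 0.5381798  -0.43004834  0.2240064 ] (array([-0.1112, -0.1255]), 'z', np.float64(0.224), 'yaw', np.float64(-0.546), 'F', array([0.1, 0.5, 0.4]), 'w', 0.0299, 't', 70.55)
angle 224.78579795349722 0.16766846207309827
[[19.8, -3.6]] 0.10496762759165446
```

View pics/t8.png

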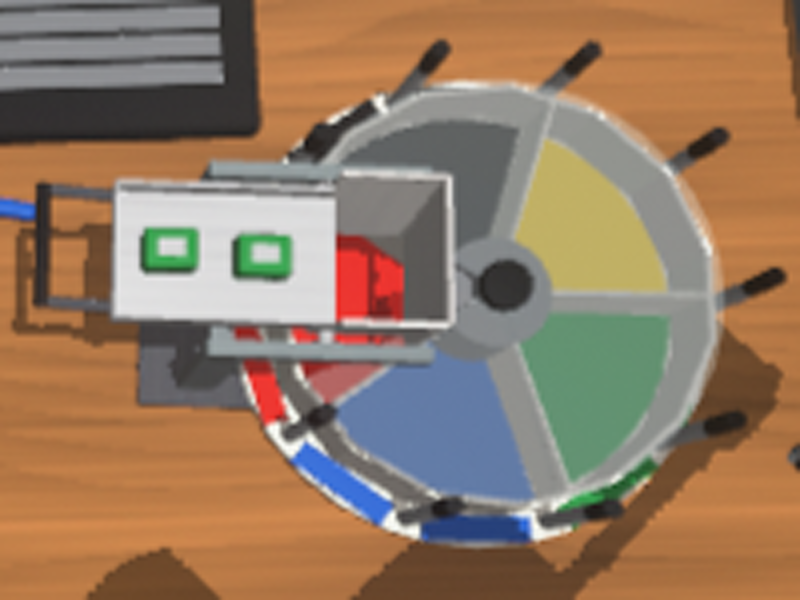

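Both greens are in the pan and the turntable hasn't moved. I go down around the peg for the first of two 72° clockwise strokes.

Call:
play_rows(series=[{"fingers":0.3,"dx":9,"dy":-2,"dz":0,"turn":0},{"fingers":0.3,"dx":9,"dy":-2,"dz":0,"turn":0},{"fingers":0.3,"dx":0,"dy":0,"dz":0,"turn":0},{"fingers":0.3,"dx":0,"dy":0,"dz":-20,"turn":0},{"fingers":0.3,"dx":0,"dy":0,"dz":-22,"turn":0},{"fingers":0.3,"dx":0,"dy":0,"dz":-22,"turn":0},{"fingers":0.3,"dx":0,"dy":0,"dz":-15,"turn":0},{"fingers":0.3,"dx":0,"dy":0,"dz":0,"turn":0}])

```text
clock: 71.27
position: [0.5658, -0.4267, 0.1454]
ee_rot: [-0.066, 0.952, -0.293, -0.053]
contact_force: [-0.7, -0.2, -0.5]
width: 0.03
```

```bash
python3 arc.py 230.8 1
```

```text
[-0.062  0.156 -0.986] [ 0.56575625 -0.42668781  0.14539479] (array([-0.0839, -0.1204]), 'z', np.float64(0.1454), 'yaw', np.float64(-0.532), 'F', array([-0.7, -0.2, -0.5]), 'w', 0.03, 't', 71.27)
angle 231.45559957122927 0.1467218617918747
[[-7.8, -6.9]] -0.011442371092614145
```

Call:
play_rows(series=[{"fingers":0.3,"dx":-7,"dy":-7,"dz":0,"turn":0},{"fingers":0.3,"dx":0,"dy":0,"dz":-10,"turn":0},{"fingers":0.3,"dx":0,"dy":0,"dz":-12,"turn":0},{"fingers":0.3,"dx":0,"dy":0,"dz":-12,"turn":0},{"fingers":0.3,"dx":0,"dy":0,"dz":-2,"turn":0},{"fingers":0.3,"dx":0,"dy":0,"dz":0,"turn":0}])

```text
clock: 71.77
position: [0.5608, -0.434, 0.1095]
ee_rot: [-0.064, 0.953, -0.291, -0.05]
contact_force: [0.5, -0.0, 0.2]
width: 0.0296
```

```bash
python3 arc.py 155.5 19
```

```text
[-0.059  0.152 -0.987] [ 0.56082439 -0.43397177  0.10953278] (array([-0.0883, -0.128 ]), 'z', np.float64(0.1095), 'yaw', np.float64(-0.529), 'F', array([ 0.5, -0. ,  0.2]), 'w', 0.0296, 't', 71.77)
angle 231.70670021934143 0.1554934752000752
[[-9.3, 5.9], [-7.9, 7.7], [-7.3, 8.2], [-6.7, 8.7], [-6.1, 9.1], [-5.4, 9.5], [-4.8, 9.9], [-4.0, 10.2], [-3.3, 10.5], [-2.6, 10.7], [-1.8, 10.8], [-1.1, 10.9], [-0.3, 11.0], [0.5, 11.0], [1.2, 10.9], [2.0, 10.8], [2.7, 10.6], [3.5, 10.4], [4.2, 10.2]] -0.0700030437319894
```

Call:
play_rows(series=[{"fingers":0.3,"dx":-9,"dy":6,"dz":-0.5,"turn":-0.07},{"fingers":0.3,"dx":-7.9,"dy":7.7,"dz":-0.5,"turn":-0.07},{"fingers":0.3,"dx":-7.3,"dy":8.2,"dz":-0.5,"turn":-0.07},{"fingers":0.3,"dx":-6.7,"dy":8.7,"dz":-0.5,"turn":-0.07},{"fingers":0.3,"dx":-6.1,"dy":9.1,"dz":-0.5,"turn":-0.07},{"fingers":0.3,"dx":-5.4,"dy":9.5,"dz":-0.5,"turn":-0.07},{"fingers":0.3,"dx":-4.8,"dy":9.9,"dz":-0.5,"turn":-0.07},{"fingers":0.3,"dx":-4,"dy":10.2,"dz":-0.5,"turn":-0.07},{"fingers":0.3,"dx":-3.3,"dy":10.5,"dz":-0.5,"turn":-0.07},{"fingers":0.3,"dx":-2.6,"dy":10.7,"dz":-0.5,"turn":-0.07}])

```text
clock: 72.6
position: [0.5077, -0.3495, 0.1079]
ee_rot: [-0.072, 0.785, -0.615, -0.014]
contact_force: [0.0, -0.4, -0.7]
width: 0.0295
```

```bash
python3 arc.py 156.5 9
```

```text
[ 0.068  0.13  -0.989] [ 0.50774105 -0.3494544   0.107856  ] (array([-0.1467, -0.047 ]), 'z', np.float64(0.1079), 'yaw', np.float64(-1.265), 'F', array([ 0. , -0.4, -0.7]), 'w', 0.0295, 't', 72.6)
angle 194.09444944037094 0.1540791202870505
[[-5.2, 10.5], [-1.6, 11.3], [-0.7, 11.4], [0.1, 11.4], [0.9, 11.4], [1.8, 11.3], [2.6, 11.1], [3.4, 10.9], [4.2, 10.7]] -0.07290521368989067
```

Call:
play_rows(series=[{"fingers":0.3,"dx":-5,"dy":10.5,"dz":-0.3,"turn":-0.073},{"fingers":0.3,"dx":-1.6,"dy":11.3,"dz":-0.3,"turn":-0.073},{"fingers":0.3,"dx":-0.7,"dy":11.4,"dz":-0.3,"turn":-0.073},{"fingers":0.3,"dx":0.1,"dy":11.4,"dz":-0.3,"turn":-0.073},{"fingers":0.3,"dx":0.9,"dy":11.4,"dz":-0.3,"turn":-0.073},{"fingers":0.3,"dx":1.8,"dy":11.3,"dz":-0.3,"turn":-0.073},{"fingers":0.3,"dx":2.6,"dy":11.1,"dz":-0.3,"turn":-0.073},{"fingers":0.3,"dx":3.4,"dy":10.9,"dz":-0.3,"turn":-0.073},{"fingers":0.3,"dx":3,"dy":7,"dz":0,"turn":-0.05},{"fingers":0.3,"dx":0,"dy":0,"dz":0,"turn":0}])

```text
clock: 73.43
position: [0.5125, -0.2528, 0.1112]
ee_rot: [0.071, -0.54, 0.839, -0.018]
contact_force: [0.9, -0.3, -0.5]
width: 0.0298
```

```bash
python3 arc.py 155.5 1
```

```text
[ 0.138  0.046 -0.989] [ 0.51253455 -0.25283549  0.11119399] (array([-0.1481,  0.0497]), 'z', np.float64(0.1112), 'yaw', np.float64(4.349), 'F', array([ 0.9, -0.3, -0.5]), 'w', 0.0298, 't', 73.43)
angle 157.7769164630674 0.156253975293197
[[1.8, 6.0]] -0.039739689073390316
```

Call:
play_rows(series=[{"fingers":0.3,"dx":0,"dy":-2,"dz":20,"turn":0},{"fingers":0.3,"dx":0,"dy":0,"dz":25,"turn":0},{"fingers":0.3,"dx":0,"dy":0,"dz":15,"turn":0},{"fingers":0.3,"dx":0,"dy":-13,"dz":0,"turn":0.1},{"fingers":0.3,"dx":0,"dy":-14,"dz":0,"turn":0.1},{"fingers":0.3,"dx":1,"dy":-14,"dz":0,"turn":0.1},{"fingers":0.3,"dx":2,"dy":-14,"dz":0,"turn":0.1},{"fingers":0.3,"dx":3,"dy":-14,"dz":0,"turn":0.1},{"fingers":0.3,"dx":4,"dy":-14,"dz":0,"turn":0.1},{"fingers":0.3,"dx":5,"dy":-14,"dz":0,"turn":0.1},{"fingers":0.3,"dx":5,"dy":-14,"dz":0,"turn":0.1},{"fingers":0.3,"dx":6,"dy":-14,"dz":0,"turn":0.1},{"fingers":0.3,"dx":6,"dy":-14,"dz":0,"turn":0.1},{"fingers":0.3,"dx":6,"dy":-14,"dz":0,"turn":0.1},{"fingers":0.3,"dx":6,"dy":-14,"dz":0,"turn":0.1},{"fingers":0.3,"dx":6,"dy":-12,"dz":0,"turn":0.1},{"fingers":0.3,"dx":0,"dy":0,"dz":0,"turn":0},{"fingers":0.3,"dx":0,"dy":0,"dz":0,"turn":0}])

```text
clock: 74.93
position: [0.5619, -0.4521, 0.1814]
ee_rot: [-0.067, 0.952, -0.299, -0.024]
contact_force: [-0.2, -0.2, -0.0]
width: 0.0298
```

```bash
python3 arc.py 233 1; python3 - <<'E'
from h import *
im=get_image("top"); cv2.imwrite("pics/t9.png",cv2.resize(im["pixels"][85:235,275:475,::-1],None,fx=4,fy=4,interpolation=2))
E
```

```text
[-0.006  0.141 -0.99 ] [ 0.56188297 -0.45214387  0.18139083] (array([-0.0861, -0.146 ]), 'z', np.float64(0.1814), 'yaw', np.float64(-0.544), 'F', array([-0.2, -0.2, -0. ]), 'w', 0.0298, 't', 74.93)
angle 235.79679522452486 0.1695316173194062
[[0.8, 14.8]] -0.04881328517201311
```

View pics/t9.png

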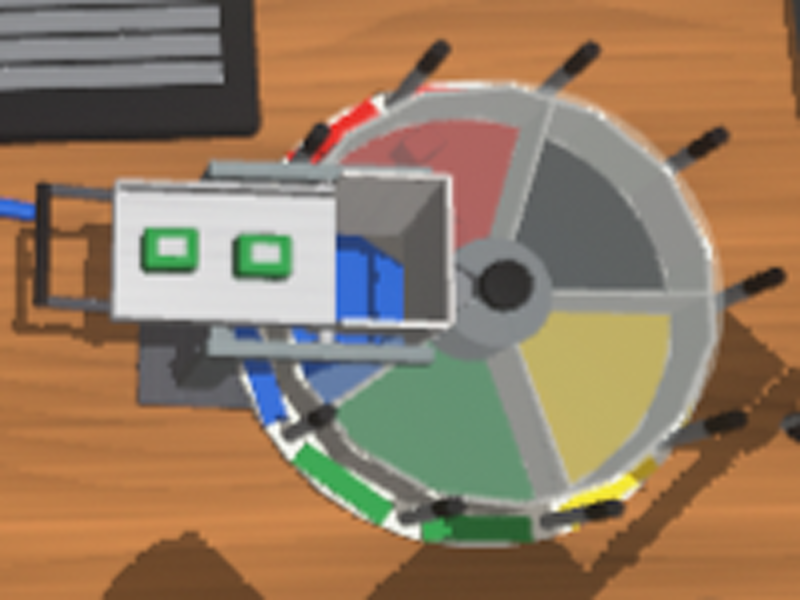

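The turn was almost exactly 72°, so blue is under the chute now and the pegs are back at the same spots. I repeat the stroke.

Call:
play_rows(series=[{"fingers":0.3,"dx":-2,"dy":9,"dz":0,"turn":0},{"fingers":0.3,"dx":-2,"dy":7,"dz":0,"turn":0},{"fingers":0.3,"dx":0,"dy":0,"dz":-12,"turn":0},{"fingers":0.3,"dx":0,"dy":0,"dz":-15,"turn":0},{"fingers":0.3,"dx":0,"dy":-1,"dz":-15,"turn":0},{"fingers":0.3,"dx":-1,"dy":-1,"dz":-15,"turn":0},{"fingers":0.3,"dx":-1,"dy":-1,"dz":-10,"turn":0},{"fingers":0.3,"dx":0,"dy":0,"dz":0,"turn":0},{"fingers":0.3,"dx":0,"dy":0,"dz":0,"turn":0}])

```text
clock: 75.73
position: [0.552, -0.4297, 0.113]
ee_rot: [-0.067, 0.952, -0.299, -0.023]
contact_force: [0.3, -0.4, 1.2]
width: 0.0299
```

```bash
python3 arc.py 156 19
```

```text
[-0.004  0.141 -0.99 ] [ 0.55199484 -0.42966419  0.112955  ] (array([-0.0974, -0.1242]), 'z', np.float64(0.113), 'yaw', np.float64(-0.545), 'F', array([ 0.3, -0.4,  1.2]), 'w', 0.0299, 't', 75.73)
angle 228.22084615249034 0.15787633234429743
[[-6.9, 7.8], [-7.0, 7.7], [-6.5, 8.1], [-6.0, 8.5], [-5.4, 8.9], [-4.8, 9.3], [-4.2, 9.5], [-3.5, 9.8], [-2.9, 10.0], [-2.2, 10.2], [-1.5, 10.3], [-0.8, 10.4], [-0.1, 10.4], [0.6, 10.4], [1.3, 10.3], [1.9, 10.2], [2.6, 10.1], [3.3, 9.9], [3.9, 9.6]] -0.06634166073353853
```

Call:
play_rows(series=[{"fingers":0.3,"dx":-6.9,"dy":7.8,"dz":-1,"turn":-0.066},{"fingers":0.3,"dx":-7,"dy":7.7,"dz":-1,"turn":-0.066},{"fingers":0.3,"dx":-6.5,"dy":8.1,"dz":-0.5,"turn":-0.066},{"fingers":0.3,"dx":-6,"dy":8.5,"dz":-0.5,"turn":-0.066},{"fingers":0.3,"dx":-5.4,"dy":8.9,"dz":-0.5,"turn":-0.066},{"fingers":0.3,"dx":-4.8,"dy":9.3,"dz":-0.5,"turn":-0.066},{"fingers":0.3,"dx":-4.2,"dy":9.5,"dz":-0.5,"turn":-0.066},{"fingers":0.3,"dx":-3.5,"dy":9.8,"dz":-0.5,"turn":-0.066},{"fingers":0.3,"dx":-2.9,"dy":10,"dz":-0.5,"turn":-0.066},{"fingers":0.3,"dx":-2.2,"dy":10.2,"dz":-0.5,"turn":-0.066}])

```text
clock: 76.57
position: [0.5057, -0.3436, 0.1145]
ee_rot: [-0.064, 0.794, -0.605, 0.011]
contact_force: [-0.0, -0.8, 0.1]
width: 0.0296
```

```bash
python3 arc.py 156.5 9
```

```text
[ 0.095  0.089 -0.992] [ 0.50565403 -0.3435619   0.11453896] (array([-0.1492, -0.0413]), 'z', np.float64(0.1145), 'yaw', np.float64(-1.238), 'F', array([-0. , -0.8,  0.1]), 'w', 0.0296, 't', 76.57)
angle 191.79029778906454 0.15479352095021018
[[-4.0, 10.1], [-1.1, 10.7], [-0.4, 10.7], [0.4, 10.7], [1.1, 10.7], [1.8, 10.6], [2.5, 10.4], [3.3, 10.2], [3.9, 10.0]] -0.06843687671427245
```

Call:
play_rows(series=[{"fingers":0.3,"dx":-4,"dy":10.1,"dz":-1.5,"turn":-0.068},{"fingers":0.3,"dx":-1.1,"dy":10.7,"dz":-1.5,"turn":-0.068},{"fingers":0.3,"dx":-0.4,"dy":10.7,"dz":-1,"turn":-0.068},{"fingers":0.3,"dx":0.4,"dy":10.7,"dz":-0.5,"turn":-0.068},{"fingers":0.3,"dx":1.1,"dy":10.7,"dz":-0.5,"turn":-0.068},{"fingers":0.3,"dx":1.8,"dy":10.6,"dz":-0.5,"turn":-0.068},{"fingers":0.3,"dx":2.5,"dy":10.4,"dz":-0.5,"turn":-0.068},{"fingers":0.3,"dx":3.3,"dy":10.2,"dz":-0.5,"turn":-0.068},{"fingers":0.3,"dx":3,"dy":7,"dz":0,"turn":-0.05},{"fingers":0.3,"dx":0,"dy":0,"dz":0,"turn":0}])

```text
clock: 77.4
position: [0.513, -0.2499, 0.1181]
ee_rot: [0.056, -0.569, 0.82, -0.038]
contact_force: [-0.7, -0.4, 0.0]
width: 0.03
```

Call:
play_rows(series=[{"fingers":0.3,"dx":0,"dy":-2,"dz":20,"turn":0},{"fingers":0.3,"dx":0,"dy":0,"dz":30,"turn":0},{"fingers":0.3,"dx":0,"dy":0,"dz":30,"turn":0},{"fingers":0.3,"dx":0,"dy":0,"dz":30,"turn":0},{"fingers":0.3,"dx":0,"dy":0,"dz":30,"turn":0},{"fingers":1,"dx":0,"dy":0,"dz":10,"turn":0},{"fingers":1,"dx":0,"dy":0,"dz":0,"turn":0}])

```text
clock: 77.98
position: [0.51, -0.2507, 0.2781]
ee_rot: [0.056, -0.574, 0.816, -0.038]
contact_force: [-0.5, -0.4, -0.1]
width: 0.0066
```

```bash
cat > tang.py <<'E'
from h import *
im=get_image("top"); q=np.load("fit.npz")["q"]; g=cv2.GaussianBlur(cv2.cvtColor(im["pixels"],cv2.COLOR_RGB2GRAY),(0,0),1).astype(np.float32)
best=[]
for d in np.arange(-18,18,.5):
    a=np.radians(90+d+36*np.arange(10)[[3,4,5,6,7,8]])+q[2]
    P=np.c_[q[0]+.157*np.cos(a),q[1]+.157*np.sin(a),np.full(6,.116)]
    uv=w2p(im,P); best.append((np.median([g[int(round(v)),int(round(u))] for u,v in uv]),d))
print(sorted(best)[:5])
# rim colour / floor colour under chute mouth
u=w2p(im,[[q[0]-.1*np.sin(q[2]),q[1]+.1*np.cos(q[2]),.017]])[0]; print("floor under chute",im["pixels"][int(u[1])-2:int(u[1])+3,int(u[0])-2:int(u[0])+3].mean((0,1)))
s=get_state();print(axis(s),s["position"],loc(s,"q"),s["qpos"])
E
python3 tang.py
```

```text
[(np.float32(46.5), np.float64(1.0)), (np.float32(47.5), np.float64(0.5)), (np.float32(48.0), np.float64(0.0)), (np.float32(51.5), np.float64(-0.5)), (np.float32(60.5), np.float64(-1.0))]
floor under chute [219.36 219.4  219.84]
[ 0.135  0.002 -0.991] [ 0.50992254 -0.25068092  0.2774583 ] (array([-0.1509,  0.0517]), 'z', np.float64(0.2775), 'yaw', np.float64(4.431), 'F', array([ 0.6, -0.3,  0.4]), 'w', 0.001, 't', 78.03) [-0.63042012  0.18473815  1.54942957  0.08436374  1.29931485  1.26738532]
```

Call:
play_rows(series=[{"fingers":0.2,"dx":9.6,"dy":14.4,"dz":1,"turn":0.016},{"fingers":0.2,"dx":9.6,"dy":14.4,"dz":1,"turn":0.016},{"fingers":0.2,"dx":9.6,"dy":14.4,"dz":1,"turn":0.016},{"fingers":0.2,"dx":9.6,"dy":14.4,"dz":1,"turn":0.016},{"fingers":0.2,"dx":9.6,"dy":14.4,"dz":1,"turn":0.016},{"fingers":0.2,"dx":9.6,"dy":14.4,"dz":1,"turn":0.016},{"fingers":0.2,"dx":9.6,"dy":14.4,"dz":1,"turn":0.016},{"fingers":0.2,"dx":9.6,"dy":14.4,"dz":1,"turn":0.016},{"fingers":0.2,"dx":9.6,"dy":14.4,"dz":1,"turn":0.016},{"fingers":0.2,"dx":9.6,"dy":14.4,"dz":1,"turn":0.016},{"fingers":0.2,"dx":9.6,"dy":14.4,"dz":1,"turn":0.016},{"fingers":0.2,"dx":9.6,"dy":14.4,"dz":1,"turn":0.016},{"fingers":0.2,"dx":9.6,"dy":14.4,"dz":1,"turn":0.016},{"fingers":0.2,"dx":9.6,"dy":14.4,"dz":1,"turn":0.016},{"fingers":0.2,"dx":9.6,"dy":14.4,"dz":1,"turn":0.016},{"fingers":0.2,"dx":9.6,"dy":14.4,"dz":1,"turn":0.016},{"fingers":0.2,"dx":7,"dy":10,"dz":1,"turn":0.016},{"fingers":0.2,"dx":0,"dy":0,"dz":0,"turn":0},{"fingers":0.2,"dx":0,"dy":0,"dz":0,"turn":0}])

```text
clock: 79.62
position: [0.6621, 0.0008, 0.264]
ee_rot: [0.045, -0.688, 0.724, -0.01]
contact_force: [0.0, -1.2, 0.3]
width: 0.0344
```

```bash
python3 - <<'E'
from h import *
s=get_state();print(axis(s),s["position"],loc(s,"q"),s["qpos"][5])
E
```

```text
[ 0.078  0.047 -0.996] [0.66213472 0.00081768 0.26395041] (array([-0.0151,  0.3124]), 'z', np.float64(0.264), 'yaw', np.float64(4.725), 'F', array([ 0. , -1.2,  0.3]), 'w', 0.0344, 't', 79.62) 1.4784885412026718
```

Call:
play_rows(series=[{"fingers":0.2,"dx":8,"dy":-3,"dz":0,"turn":0},{"fingers":0.2,"dx":5,"dy":-2,"dz":-15,"turn":0},{"fingers":0.2,"dx":0,"dy":0,"dz":-20,"turn":0},{"fingers":0.2,"dx":0,"dy":0,"dz":-20,"turn":0},{"fingers":0.2,"dx":0,"dy":0,"dz":-20,"turn":0},{"fingers":0.2,"dx":0,"dy":0,"dz":-12,"turn":0},{"fingers":0.2,"dx":0,"dy":0,"dz":0,"turn":0},{"fingers":0.2,"dx":0,"dy":0,"dz":0,"turn":0}])

```text
clock: 80.28
position: [0.6757, -0.0143, 0.1734]
ee_rot: [0.043, -0.685, 0.727, -0.012]
contact_force: [-0.5, 0.6, -0.2]
width: 0.0345
```

Call:
play_rows(series=[{"fingers":0.2,"dx":1,"dy":9,"dz":0,"turn":0},{"fingers":0.2,"dx":0,"dy":1,"dz":-8,"turn":0},{"fingers":0.2,"dx":0,"dy":1,"dz":-10,"turn":0},{"fingers":0.2,"dx":0,"dy":1,"dz":-8,"turn":0},{"fingers":0.2,"dx":0,"dy":0,"dz":0,"turn":0},{"fingers":1,"dx":0,"dy":0,"dz":0,"turn":0},{"fingers":1,"dx":0,"dy":0,"dz":0,"turn":0},{"fingers":1,"dx":0,"dy":0,"dz":0,"turn":0},{"fingers":1,"dx":0,"dy":0,"dz":0,"turn":0}], squeeze=50)

```text
clock: 81.03
position: [0.6786, -0.0046, 0.1487]
ee_rot: [0.043, -0.685, 0.727, -0.016]
contact_force: [-0.3, 1.7, -1.5]
width: 0.0077
```

```bash
python3 - <<'E'
from h import *
s=get_state();print(axis(s),s["position"],loc(s,"q"),s["qpos"][5])
im=get_image("top"); cv2.imwrite("pics/t10.png",cv2.resize(im["pixels"][85:235,275:475,::-1],None,fx=4,fy=4,interpolation=2))
q=np.load("fit.npz")["q"]
for p in ([.0,-.08],[-.05,.09],[.03,.08]):
    P=[q[0]+np.cos(q[2])*p[0]-np.sin(q[2])*p[1],q[1]+np.sin(q[2])*p[0]+np.cos(q[2])*p[1],.02]
    u=w2p(im,[P])[0].astype(int); print(p,u,im["pixels"][u[1]-1:u[1]+2,u[0]-1:u[0]+2].mean((0,1)).round())
print("mouth px",im["pixels"][150:156,362:366].mean((0,1)).round(), im["pixels"][150:156,370:374].mean((0,1)).round())
E
```

```text
[ 0.085  0.036 -0.996] [ 0.67859645 -0.00460267  0.14867811] (array([0.0017, 0.3081]), 'z', np.float64(0.1487), 'yaw', np.float64(4.718), 'F', array([-0.3,  1.7, -1.5]), 'w', 0.0077, 't', 81.03) 1.4754614472803214
[0.0, -0.08] [420 162] [144. 145. 142.]
[-0.05, 0.09] [359 178] [103. 149. 115.]
[0.03, 0.08] [363 150] [ 59. 165.  84.]
mouth px [ 60. 165.  84.] [ 58. 162.  82.]
```

Green shows in the chute mouth (RGB 60,165,84), so the green compartment is in place. Handle gripped; I lift it.

Call:
play_rows(series=[{"fingers":1,"dx":0,"dy":-1.6,"dz":10.7,"turn":0},{"fingers":1,"dx":0,"dy":-2.3,"dz":10.6,"turn":0},{"fingers":1,"dx":0,"dy":-2.9,"dz":10.5,"turn":0},{"fingers":1,"dx":0,"dy":-3.5,"dz":10.3,"turn":0},{"fingers":1,"dx":0,"dy":-4.1,"dz":10,"turn":0},{"fingers":1,"dx":0,"dy":-4.7,"dz":9.8,"turn":0},{"fingers":1,"dx":0,"dy":-5.3,"dz":9.5,"turn":0},{"fingers":1,"dx":0,"dy":-5.9,"dz":9.1,"turn":0},{"fingers":1,"dx":0,"dy":-6.4,"dz":8.8,"turn":0}])

```text
clock: 81.83
position: [0.6762, -0.044, 0.244]
ee_rot: [0.041, -0.685, 0.727, -0.014]
contact_force: [-0.3, -1.8, -5.8]
width: 0.0076
```

Call:
play_rows(series=[{"fingers":1,"dx":-0.4,"dy":-7.5,"dz":8.4,"turn":0},{"fingers":1,"dx":-0.5,"dy":-8,"dz":7.9,"turn":0},{"fingers":1,"dx":-0.5,"dy":-8.3,"dz":7.4,"turn":0},{"fingers":1,"dx":-0.5,"dy":-8.5,"dz":6.8,"turn":0},{"fingers":1,"dx":-0.6,"dy":-8.9,"dz":6,"turn":0},{"fingers":1,"dx":-0.6,"dy":-9.2,"dz":5.4,"turn":0},{"fingers":1,"dx":-0.6,"dy":-9.5,"dz":4.8,"turn":0},{"fingers":1,"dx":0,"dy":0,"dz":0,"turn":0},{"fingers":1,"dx":0,"dy":0,"dz":0,"turn":0},{"fingers":1,"dx":0,"dy":0,"dz":0,"turn":0},{"fingers":1,"dx":0,"dy":0,"dz":0,"turn":0}])

```text
clock: 82.75
position: [0.6721, -0.1121, 0.2983]
ee_rot: [0.043, -0.685, 0.728, -0.014]
contact_force: [-0.5, 0.1, -2.8]
width: 0.0075
```

```bash
python3 - <<'E'
from h import *
s=get_state();l=loc(s,"q");print(axis(s),l,"theta",np.arctan2(s["position"][2]+.008-.128,l[0][1]-.128)-.122, np.hypot(s["position"][2]+.008-.128,l[0][1]-.128))
E
```

```text
[ 0.082  0.038 -0.996] (array([0.002 , 0.2004]), 'z', np.float64(0.2983), 'yaw', np.float64(4.716), 'F', array([-0.5,  0.1, -2.8]), 'w', 0.0075, 't', 82.75) theta 1.0631234366720674 0.192459682092232
```

Call:
play_rows(series=[{"fingers":1,"dx":0.6,"dy":10,"dz":-4.2,"turn":0},{"fingers":1,"dx":0.6,"dy":9.7,"dz":-4.8,"turn":0},{"fingers":1,"dx":0.6,"dy":9.4,"dz":-5.4,"turn":0},{"fingers":1,"dx":0.6,"dy":9,"dz":-6,"turn":0},{"fingers":1,"dx":0.6,"dy":8.7,"dz":-6.5,"turn":0},{"fingers":1,"dx":0.5,"dy":8.3,"dz":-7,"turn":0},{"fingers":1,"dx":0.5,"dy":7.9,"dz":-7.5,"turn":0},{"fingers":1,"dx":0.5,"dy":7.4,"dz":-8,"turn":0},{"fingers":1,"dx":0.4,"dy":6.9,"dz":-8.4,"turn":0}])

```text
clock: 83.5
position: [0.6769, -0.0337, 0.2342]
ee_rot: [0.036, -0.685, 0.727, -0.021]
contact_force: [-0.3, -6.4, -4.8]
width: 0.0075
```

Call:
play_rows(series=[{"fingers":1,"dx":0.3,"dy":5,"dz":-8.4,"turn":0},{"fingers":1,"dx":0.3,"dy":4.8,"dz":-8.8,"turn":0},{"fingers":1,"dx":0.3,"dy":4.3,"dz":-9,"turn":0},{"fingers":1,"dx":0.2,"dy":3.8,"dz":-9.3,"turn":0},{"fingers":1,"dx":0.2,"dy":3.3,"dz":-9.5,"turn":0},{"fingers":1,"dx":0.1,"dy":2.7,"dz":-9.7,"turn":0},{"fingers":1,"dx":0.1,"dy":2,"dz":-9.8,"turn":0},{"fingers":1,"dx":0,"dy":1.4,"dz":-9.9,"turn":0},{"fingers":1,"dx":0,"dy":0.5,"dz":-5,"turn":0},{"fingers":1,"dx":0,"dy":0,"dz":0,"turn":0}])

```text
clock: 84.33
position: [0.6788, -0.0049, 0.1584]
ee_rot: [0.035, -0.686, 0.726, -0.028]
contact_force: [-0.2, -5.2, -2.0]
width: 0.0072
```

Call:
play_rows(series=[{"fingers":1,"dx":0,"dy":0,"dz":-6,"turn":0},{"fingers":1,"dx":0,"dy":0,"dz":-4,"turn":0},{"fingers":0.2,"dx":0,"dy":0,"dz":0,"turn":0},{"fingers":0.2,"dx":0,"dy":0,"dz":0,"turn":0},{"fingers":0.2,"dx":0,"dy":0,"dz":0,"turn":0},{"fingers":0.2,"dx":0,"dy":0,"dz":12,"turn":0},{"fingers":0.2,"dx":0,"dy":0,"dz":22,"turn":0},{"fingers":0.2,"dx":0,"dy":0,"dz":22,"turn":0},{"fingers":0.2,"dx":0,"dy":0,"dz":22,"turn":0},{"fingers":0.2,"dx":0,"dy":0,"dz":22,"turn":0},{"fingers":0.2,"dx":-15,"dy":5,"dz":5,"turn":0},{"fingers":0.2,"dx":-20,"dy":5,"dz":0,"turn":0},{"fingers":0.2,"dx":-20,"dy":5,"dz":0,"turn":0},{"fingers":0.2,"dx":-20,"dy":5,"dz":0,"turn":0},{"fingers":0.2,"dx":-20,"dy":5,"dz":0,"turn":0},{"fingers":0.2,"dx":-20,"dy":5,"dz":0,"turn":0},{"fingers":0.2,"dx":-20,"dy":5,"dz":0,"turn":0},{"fingers":0.2,"dx":-20,"dy":5,"dz":0,"turn":0},{"fingers":0.2,"dx":0,"dy":0,"dz":0,"turn":0}])

```text
clock: 85.92
position: [0.5196, 0.0618, 0.2604]
ee_rot: [0.052, -0.686, 0.725, -0.015]
contact_force: [-0.5, 0.8, -0.4]
width: 0.0337
```

```bash
python3 tang.py; python3 - <<'E'
from h import *
a=get_image("top")["pixels"]; b=get_image("scene")["pixels"]
A=cv2.resize(a[85:235,275:475,::-1],None,fx=3.9,fy=3.9,interpolation=2)[:300]; 
A=cv2.resize(a[90:230,190:470,::-1],(600,300),interpolation=2)
B=cv2.resize(b[130:270,70:350,::-1],(600,300),interpolation=2)
cv2.imwrite("pics/fin.png",np.vstack([A,B]))
E
```

```text
[(np.float32(48.0), np.float64(0.0)), (np.float32(48.0), np.float64(1.0)), (np.float32(49.0), np.float64(0.5)), (np.float32(52.0), np.float64(-0.5)), (np.float32(54.0), np.float64(-1.0))]
floor under chute [219.8  219.84 220.  ]
[ 0.099  0.048 -0.994] [0.52178759 0.06130918 0.26067346] (array([-0.1591,  0.3638]), 'z', np.float64(0.2607), 'yaw', np.float64(4.721), 'F', array([0.3, 0.1, 0.4]), 'w', 0.0341, 't', 85.97) [-0.0515494   0.13588766  1.64943832  0.0556284   1.26013375  1.56004167]
```

View pics/fin.png

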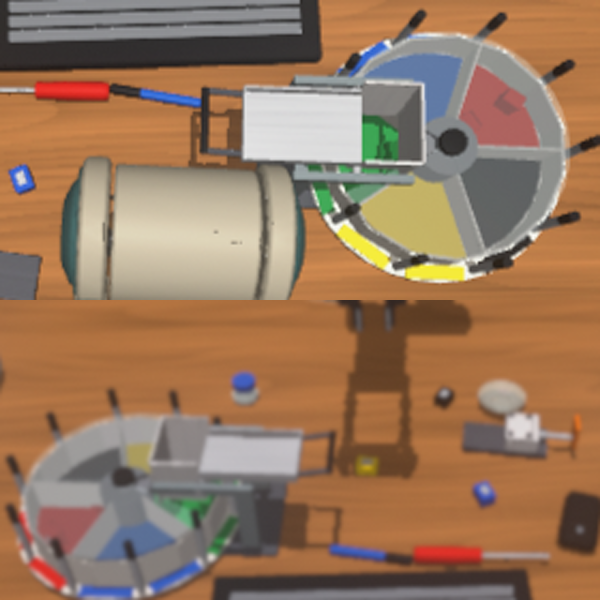

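The pan is level and empty, and no red or green blocks are left on the desk. Red shapes show in the red compartment at about (508,103), and green fills the compartment under the chute. The ejector is back out. Handing in.

```bash
python3 -c "
from rig import sign_off
print(sign_off())"
```

```text
the job is handed in; nothing more can be done
None
```

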